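# Clamp a stone model in the trimming jig and secure the pin with its R-clip

## Task

Clamp the stone dental model in the jig: set it teeth up on the grey platform between the brass dowels, its flat heel towards the side of the pin's red head, swing the yellow hold-down bar fully down over it into the fork, and only then push the red-headed clevis pin fully home through fork and bar. Then pull the steel R-clip out of its wooden rack and push its straight leg down through the pin's cross-hole until its bent leg has ridden over the side of the pin and the pin sits in the bent leg's bow; leave it there upright. Do not disturb the other things on the bench.

Things in the scene. Friction and masses are not known exactly. Their poses are not given: they have to be found in the camera images.
- model_centre (a point): Stone dental cast, 56 mm along its x, 64 along y, 27 high, 0.11 kg, loose. Point: centre of its outline, 13.5 mm above its underside; z up when teeth are up. Flat heel face at x = +27 mm (54 wide, 13 high); front of the base flat at x = -20 mm, teeth overhang it to x = -28 mm from 12 mm above the underside. Grip it low, front to heel (along x, 55 mm).
- nest (a point): On the jig's grey platform, 22 mm above the bench: the model's underside centre belongs here, heel towards jig +y (model x along jig +y). Axes are the jig's: z up, x from fork (x = -60 mm) to hinge (x = +80), y to the pin's head. Six dowels 8 mm high leave 2.5 mm play; fingers fit at heel and front. Base plate 12 mm high, x -85 to +105, y -55 to +55 mm. Jig is screwed down.
- bar (a joint): Hinge of the yellow hold-down bar, rad: 0 = down in the fork and level, grows as it swings up and back, 1.85 at most. It is stiff and stays where it is left (about 0.28 N m). Its rubber foot just clears the model (1.5 mm) when it is down.
- bar_hinge (a point): Point on the bar's hinge axis, in the bar's mid-plane, 66 mm above the bench; axes are the jig's, the hinge axis is y. With the bar at angle a, a point at distance L along it lies at x = -L cos a, z = +L sin a in this frame.
- bar_grip (a point): On the black cross handle at the free end of the bar: a round rod, 12 mm thick and 90 mm long along the jig's y, whose axis is 195 mm from the hinge axis. This point is on the rod's axis 27 mm to the -y side of the bar (bar 14 mm wide); the other side is the same. The rod may turn in the fingers.
- pin (a joint): Travel of the clevis pin, m: 0 = drawn out, 0.055 = home, its head against the fork. It slides along the jig's -y with 2 N of friction and stays where it is left; it cannot turn.
- pin_head (a point): Centre of the outer end face of the pin's red head (a disc 26 mm across, 12 mm thick, its axis level along the jig's y, 66 mm above the bench). Push it along the jig's -y. It lies 77 mm from the centre of the cross-hole, so when home 77 mm from the seat point.
- pin_hole (a point): Centre of the pin's cross-hole, on the pin's axis (66 mm above the bench). The hole is upright, 7.5 mm wide, countersunk to about 14 mm, through the 20 mm thick steel pin, 11 mm from its free end. Axes are the jig's. When the pin is home it lies 16 mm outside the fork's face; the fork's tops are 82 mm above the bench, 32 mm long in x.
- seat (a point): Fixed point of the jig, 66 mm above the bench, where the centre of the cross-hole is when the pin is home.
- clip_ring (a point): Centre of the flat coil (24 mm across, 10 mm thick along the clip's y) at the top of the steel R-clip; grip it across its 10 mm thickness. The clip is loose, 55 g, wire 5 mm thick, and starts upright in the wooden rack. Axes are the clip's: x from the straight leg towards the bent leg, z up along the legs.
- clip_seat (a point): Point on the R-clip's straight leg that must come to the centre of the cross-hole: 46 mm below the coil's centre, 4.5 mm to its -x side; the leg goes on 24 mm below. The bent leg at +x is sprung: its waist, 11 mm below, must be forced over the side of the pin (up to 8 N); then its bow holds the pin; resistance rises again if pushed too deep. Clip y must lie along the pin; bent leg on either side.
- clip_rack: Wooden clip rack, screwed down. Origin: on the bench below the axis of its leg hole (7.5 mm wide, 24 mm deep). Block 34 mm high, foot 56 x 44 mm. The R-clip is lifted straight up, 25 mm or more, to come free.
- white_pot: White screw pot, 48 mm across, 49 mm high, loose bystander; origin under its centre.
- mug: Spotted mug, 82 mm across, 91 mm high, loose bystander; origin under its centre.
- pliers: Blue-handled pliers lying flat, 117 x 52 x 13 mm, loose bystander; origin under the centre.
- spirit_burner: Glass spirit burner, 62 mm across, 86 mm high, loose bystander; origin under its centre.
- plaster_bowl: Green plaster bowl, 129 mm across, 80 mm high, loose bystander; origin under its centre.
There are look-alikes about, which are no part of the job. There is more than one size of the part that bears model_centre; the job needs the larger.

How it is judged:
By the outcome, as a careful person would: the job done as asked, in the order asked, and still so for the second after the job is handed in, with the robot touching nothing.
It also fails if it takes over 72 s, if anything falls off the work surface, if the arm or the gripper's body presses on something with over 40 N, if the wrist force passes 120 N, or if a joint passes its speed limit or range.

## Robot

A 6-joint arm with a two-finger parallel gripper is mounted at the origin on a cart in front of the work surface, level with it; the furniture and walls round the work are solid. World frame = base frame: x ahead of the robot, y to its left, z up, the work surface at z = 0. Lengths are in mm, angles in degrees, forces in N, time in s.
With the tool pointing down it reaches from about 350 to 850 mm from the base axis. Payload 8.1 kg.
Tool frame: the origin (TCP) lies midway between the tips of the shut fingers; the grasp point (between the pads) lies hold_point_z behind it (hold_point_z is the distance from the TCP to the grasp point, in mm); z points along the fingers, x is the direction in which the jaws open and shut, and the axes are right-handed (so a half turn about z gives the same grasp; the last joint's range is limited). The gripper opens to 85 mm and grips with 20 to 120 N. Pads are 22 mm wide; open, the fingers measure 114 mm over their backs; the gripper's body (76 mm by 85 mm) begins 54 mm behind the grasp point. The pads swing forward as they close: fully open they stand 13 mm farther back than shut.
Start: joints at [-73.934, 7.471, 85.268, -0, 87.261, -4.893], TCP at [214.638, -560.3, 231.292] pointing down, gripper open.
Joint ranges: [-169.43, 169.43], [-51.17, 129.36], [1.28, 143.12], [-76.62, 256.62], [0, 156.53], [-152.29, 152.29]. Speed limits (degrees/s): [136.94, 136.94, 159.86, 180, 180, 180].

## Interface

Orientations are given as [roll, pitch, yaw] about the fixed x, y, z axes, in that order (R = Rz(yaw) Ry(pitch) Rx(roll)).
In Python, from bench import * gives the robot as it stands.
- The arm moves only by the shell command python3 -m pendant 'ROWS' [OPENING] [FORCE]. ROWS is JSON, a list that holds one entry, the list of rows, each a list of 4 numbers: the shift along the tool's x, y, z normalised to -1 to 1, where 1 is 0.02 m, then the turn about the tool's z normalised to -1 to 1, where 1 is 0.08 rad. A call has exactly 10 rows; each row shifts and turns the pose as measured when the row begins, along the tool's axes as they then stand; what a row does not reach is not made up. A row lasts 1/12 s, in which the tool goes at most 41.7 mm and 7.16 degrees, less where a joint would pass 70% of its speed; a pose out of reach is approached as far as the arm can. A call with a number of a shift or a turn outside -1 to 1 is refused whole. A call with a gripper value outside its range is refused whole. OPENING is the gripper's target within -1 to 1 (fully open at 1, half-way at 0, shut at -1), set as the call begins (- or left out, the last holds). The fingers move at their own pace and stop on an object; FORCE is the grip in N (left out, the last holds). Time passes only in rows, so rows that do not move let the fingers close, or fill a call up. It gives the time, the measured TCP pose, the force and the opening at its end, in the units of the state.
- sense(): the state, without advancing time (a new reading comes with each control period).
- snapshot(name): name is "scene" or "top" or "wrist"; returns the picture (400x640x3 uint8, red, green, blue); there is no depth.
- calibration(name): a dict with "mtx" (3x3 intrinsics, pixels), "world_to_cam" (4x4, takes a point from world to camera coordinates); the wrist camera has in their place "hand_eye" (4x4, takes a point from camera to tool coordinates, whose origin is the TCP and whose axes are the tool frame's). Camera axes: x right, y down, z forward; pixel columns grow to the right and rows downward; lengths in mm; the calibration is good to about 2 mm. A picture is of the moment at which its call begins: read the wrist's pose just before it. calibration takes no time and is no camera call.
- hand_in(): hands the job in, once; it reports no verdict.
The state is a dict: "time": time; "joint_pos": joint angles; "qd": joint speeds; "joint_efforts": joint torques, N m; "tool_pos": TCP position; "tcp_rot": TCP orientation; "ft_force": force on the tool from outside, world axes, zero at the start; "wrist_torque": the same for the moment, N m; "finger_gap": finger opening in mm.
Only numpy, scipy, OpenCV 4.12 (cv2) and the standard library are available. Lean on these libraries where they do the work, as an engineer would, in place of code of your own. Each camera call takes 0.05 s, during which the arm holds its last target.

## Working session

There is one attempt and no reset: what is moved stays moved. The work goes in short steps, Python scripts to look and compute and a shell command to move; the robot and the scene stay as the last step left them, time stands still between calls to the robot, and variables do not carry over. Pictures are saved under pics/ and viewed, and the job is handed in when it is done.

```bash
ls; mkdir -p pics; python3 - <<'E'
from bench import *
import cv2,numpy as np
print(sense())
for n in ("scene","top","wrist"):
    im=snapshot(n); cv2.imwrite(f"pics/{n}0.png",im[:,:,::-1]); print(n,calibration(n))
E
```

```text
pics
{'time': 0.0, 'joint_pos': array([-7.39338660e+01,  7.51596612e+00,  8.53295001e+01, -1.02007427e-03,
        8.72605794e+01, -4.89413266e+00]), 'qd': array([ 0.03904821, -0.00412635, -0.00257726, -0.03495474,  0.07238759,
       -0.03273151]), 'joint_efforts': array([ 2.35114785e-03, -5.69396317e+01, -5.00552738e+01, -1.68443485e-04,
        1.50641991e-02, -9.02486840e-05]), 'tool_pos': array([ 214.48481521, -559.76869806,  230.2333609 ]), 'tcp_rot': array([-1.79991968e+02,  1.05745934e-01, -6.90396763e+01]), 'ft_force': array([ 0.16304357, -0.13642684,  0.49518229]), 'wrist_torque': array([-0.00243114,  0.06059922,  0.0168675 ]), 'finger_gap': 85.51321033651006}
scene {'mtx': array([[433.95622431,   0.        , 325.05921918],
       [  0.        , 433.95622431, 198.12749477],
       [  0.        ,   0.        ,   1.        ]]), 'world_to_cam': array([[ 5.79543118e-01, -8.14653081e-01,  2.16825266e-02,
        -4.73855207e+02],
       [-2.96440767e-01, -2.35521825e-01, -9.25555153e-01,
         2.44858454e+02],
       [ 7.59113065e-01,  5.29971535e-01, -3.77991437e-01,
       
[... 453 characters left out ...]
+02],
       [ 6.76230295e-02, -3.06117743e-02, -9.97241217e-01,
         1.08073085e+03],
       [ 0.00000000e+00,  0.00000000e+00,  0.00000000e+00,
         1.00000000e+00]])}
wrist {'mtx': array([[308.00196758,   0.        , 318.45759598],
       [  0.        , 308.00196758, 195.11064398],
       [  0.        ,   0.        ,   1.        ]]), 'hand_eye': array([[ 9.99999610e-01, -1.71130856e-04, -8.66984990e-04,
         3.73486114e-01],
       [ 4.32688772e-04,  9.50243484e-01,  3.11507840e-01,
        -8.05630868e+01],
       [ 7.70538234e-04, -3.11508094e-01,  9.50243187e-01,
        -1.42629337e+02],
       [ 0.00000000e+00,  0.00000000e+00,  0.00000000e+00,
         1.00000000e+00]])}
```

View pics/scene0.png

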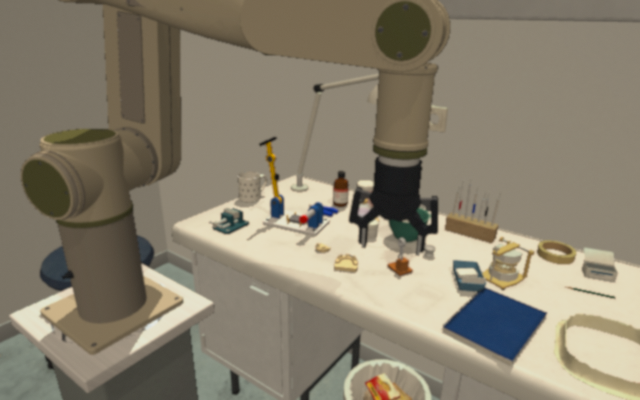

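View pics/top0.png

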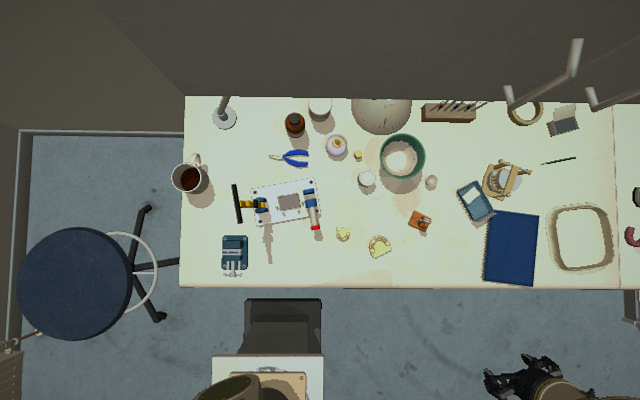

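View pics/wrist0.png

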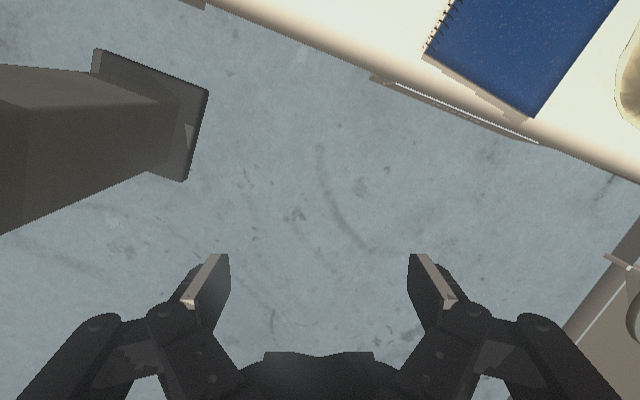

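```bash
cat > h.py <<'E'
from bench import *
import cv2,numpy as np
from scipy.spatial.transform import Rotation as Ro
def back(name,px,z,pose=None):
    c=calibration(name); d=np.linalg.inv(c["mtx"])@np.array([px[0],px[1],1.])
    if name=="wrist":
        p,r=pose; T=np.eye(4);T[:3,:3]=Ro.from_euler('xyz',r,degrees=True).as_matrix();T[:3,3]=p
        M=T@c["hand_eye"]
    else: M=np.linalg.inv(c["world_to_cam"])
    o=M[:3,3]; v=M[:3,:3]@d
    return o+v*(z-o[2])/v[2]
def proj(name,P,pose=None):
    c=calibration(name)
    if name=="wrist":
        p,r=pose; T=np.eye(4);T[:3,:3]=Ro.from_euler('xyz',r,degrees=True).as_matrix();T[:3,3]=p
        W=np.linalg.inv(T@c["hand_eye"])
    else: W=c["world_to_cam"]
    q=W[:3,:3]@np.asarray(P,float)+W[:3,3]; q=c["mtx"]@q; return q[:2]/q[2]
E
python3 - <<'E'
import cv2
im=cv2.imread("pics/top0.png")
a=cv2.resize(im[140:280,215:335],None,fx=6,fy=6,interpolation=cv2.INTER_CUBIC)[:600*2]
cv2.imwrite("pics/topA.png",cv2.resize(im[165:265,220:335],None,fx=6,fy=6,interpolation=cv2.INTER_CUBIC))
cv2.imwrite("pics/topB.png",cv2.resize(im[195:270,325:445],None,fx=6.6,fy=6.6,interpolation=cv2.INTER_CUBIC))
im=cv2.imread("pics/scene0.png")
cv2.imwrite("pics/scA.png",cv2.resize(im[130:280,200:420],None,fx=3.6,fy=3.6,interpolation=cv2.INTER_CUBIC))
E
```

```text
(no output)
```

View pics/topA.png

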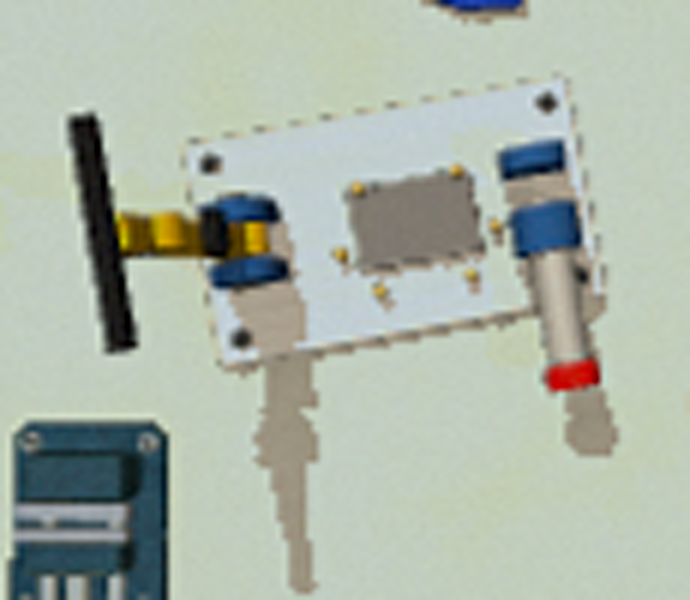

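View pics/topB.png

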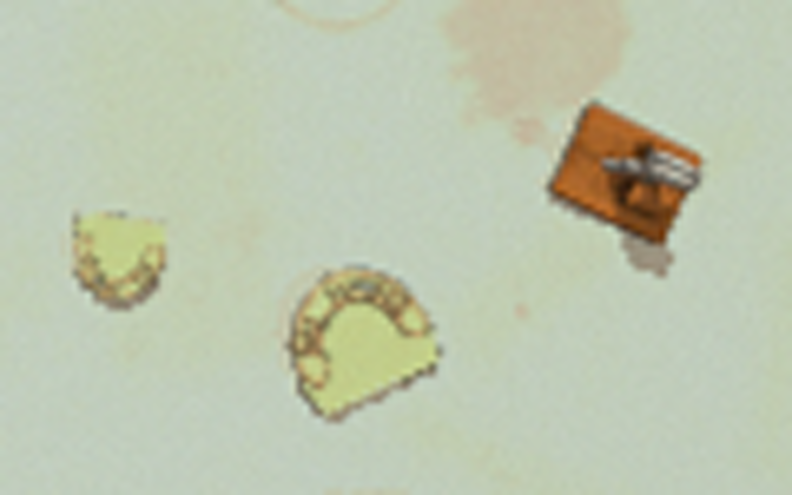

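View pics/scA.png

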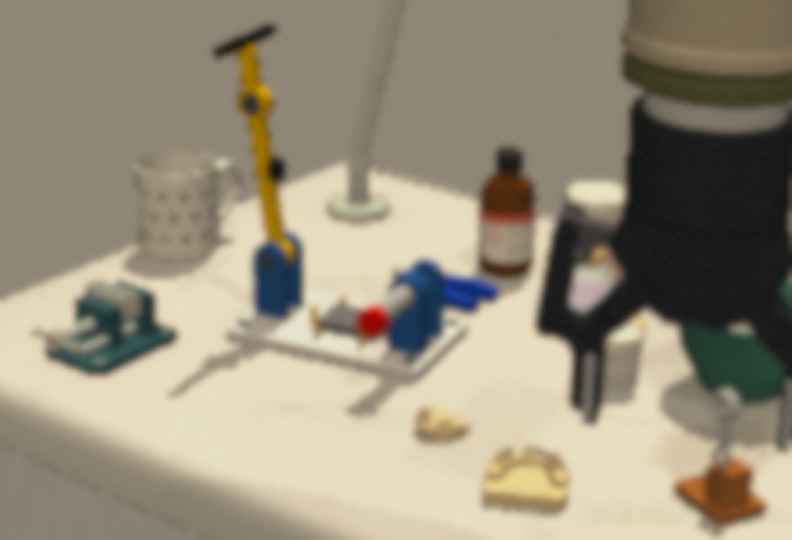

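```bash
cat > fit.py <<'E'
from h import *
from scipy.optimize import least_squares
def fitjig(obs,x0):
    # obs: list of (cam,pose,(jx,jy,z),px) ; solve nest x,y,yaw(deg)
    def f(p):
        c,s=np.cos(np.radians(p[2])),np.sin(np.radians(p[2])); r=[]
        for cam,pose,j,px in obs:
            P=[p[0]+c*j[0]-s*j[1],p[1]+s*j[0]+c*j[1],j[2]]
            r+=list(proj(cam,P,pose)-px)
        return r
    s=least_squares(f,x0); return s.x,np.array(s.fun).reshape(-1,2)
E
python3 - <<'E'
from fit import *
import bench
print([n for n in dir(bench) if not n.startswith('_')])
for n in dir(bench):
    if 'hold' in n.lower(): print(n,getattr(bench,n))
t=lambda u,v:(u/6+220-.4,v/6+165-.4)
obs=[("top",None,(105,-55,12),t(190,141)),("top",None,(-85,-55,12),t(563,79)),("top",None,(-85,55,12),t(606,303)),("top",None,(105,55,12),t(226,368))]
print(fitjig(obs,[450,100,90]))
b=lambda u,v:(u/6.6+325-.4,v/6.6+195-.4)
print("model corners heel", back("top",b(440,352),8),back("top",b(335,420),8),"apex",back("top",b(355,267),25), "apexlower", )
print("rack corners", [back("top",b(*p),5) for p in((595,100),(705,160),(662,245),(550,185))])
print("coil",back("top",b(675,168),70))
print("small",back("top",b(120,255),10))
E
```

```text
['PlanningError', 'calibration', 'hand_in', 'hold_point_z', 'sense', 'snapshot']
hold_point_z 18.700000000000003
(array([593.96015097, -57.64172621, 100.39900526]), array([[-0.93505921,  0.44500779],
       [ 1.27107351, -0.08936055],
       [ 0.53584464, -0.3728881 ],
       [-0.84829581, -0.00233063]]))
model corners heel [ 460.51415395 -357.26288076    8.        ] [ 430.35371643 -310.53365627    8.        ] apex [ 498.20803368 -316.22213592   25.        ] apexlower
rack corners [array([ 572.90246559, -428.14032131,    5.        ]), array([ 546.58589178, -477.59582748,    5.        ]), array([ 508.51415652, -457.82078835,    5.        ]), array([ 534.73873672, -407.60022013,    5.        ])]
coil [ 542.43550549 -443.23346753   70.        ]
small [ 502.05856827 -214.83443289   10.        ]
```

```bash
cat > plan.py <<'E'
import sys,json
from h import *
def plan(xyz,yaw,n=10,gain=1.0,maxs=1.0):
    s=sense(); p=s["tool_pos"].copy(); R=Ro.from_euler('xyz',s["tcp_rot"],degrees=True).as_matrix()
    y0=s["tcp_rot"][2]; dy=(yaw-y0+180)%360-180
    print("at",p.round(1),s["tcp_rot"].round(1),"gap",round(s["finger_gap"],1),"F",s["ft_force"].round(1),"t",round(s["time"],2))
    print("d tool",(R.T@(np.array(xyz)-p)).round(1),"dyaw",round(dy,1))
    rows=[]
    for i in range(n):
        k=n-i
        d=R.T@(np.array(xyz)-p)/k/20/gain
        cy=R[:,0]; cur=np.degrees(np.arctan2(cy[1],cy[0])); dd=(yaw-cur+180)%360-180
        t=-np.radians(dd)/k/.08/gain
        m=max(1,np.abs(d).max()/maxs); d=d/m; t=np.clip(t,-1,1)
        r=[float(round(v*20)/20) if abs(v)>.1 else float(round(v,2)) for v in (*d,t)]
        rows.append([0 if v==0 else v for v in r])
        p=p+R@(np.array(r[:3])*20)*gain; R=R@Ro.from_rotvec([0,0,r[3]*.08*gain]).as_matrix()
    print(json.dumps([rows])); print("->",p.round(1),round(np.degrees(np.arctan2(R[1,0],R[0,0])),1))
if __name__=="__main__":
    a=[float(v) for v in sys.argv[1:]]
    plan(a[:3],a[3],int(a[4]) if len(a)>4 else 10,a[5] if len(a)>5 else 1.0)
E
python3 plan.py 468 -319 200 32.8 20
```

```text
at [ 214.5 -559.9  230.5] [-1.8e+02  1.0e-01 -6.9e+01] gap 85.3 F [ 0.4 -1.  -0.8] t 0.15
d tool [-134.2 -322.8   30.7] dyaw 101.8
[[[-0.35, -0.8, 0.08, -1.0], [-0.25, -0.85, 0.08, -1.0], [-0.2, -0.85, 0.08, -1.0], [-0.15, -0.85, 0.08, -1.0], [-0.06, -0.85, 0.08, -1.0], [0.01, -0.9, 0.08, -1.0], [0.08, -0.85, 0.08, -1.0], [0.15, -0.85, 0.08, -1.0], [0.2, -0.85, 0.07, -1.0], [0.3, -0.85, 0.08, -1.0], [0.35, -0.8, 0.07, -1.0], [0.4, -0.75, 0.08, -1.0], [0.45, -0.75, 0.07, -1.0], [0.55, -0.7, 0.08, -1.0], [0.6, -0.65, 0.07, -1.0], [0.65, -0.6, 0.08, -1.0], [0.65, -0.55, 0.07, -1.0], [0.7, -0.5, 0.08, -1.0], [0.75, -0.45, 0.07, -1.0], [0.8, -0.4, 0.08, -1.0]]]
-> [ 467.8 -319.   199.9] 22.6
```

Candidates for the cast: the large one at top-picture (380,245), the small one at (343,233), and the cast in the articulator at (505,180). The heel of the one at (380,245) measures 55 mm, so it is the larger model. The clip is at (423,221) in the rack. The jig is at (285,200) and the teal vise at (235,253) is a look-alike.

```bash
python3 -m pendant '[[[-0.35,-0.8,0.08,-1],[-0.25,-0.85,0.08,-1],[-0.2,-0.85,0.08,-1],[-0.15,-0.85,0.08,-1],[-0.05,-0.85,0.08,-1],[0,-0.9,0.08,-1],[0.1,-0.85,0.08,-1],[0.15,-0.85,0.08,-1],[0.2,-0.85,0.08,-1],[0.3,-0.85,0.08,-1]]]' 1; python3 plan.py 468 -319 180 32.8 12
```

```text
time: 0.98
tool_pos: [341.2, -433.8, 209.8]
tcp_rot: [-179.7, 0.4, -21.6]
ft_force: [0.2, -0.3, 0.5]
finger_gap: 85.3
at [ 341.2 -433.8  209.8] [-179.7    0.4  -21.6] gap 85.3 F [ 0.2 -0.3  0.5] t 0.98
d tool [  75.9 -153.3   30. ] dyaw 54.4
[[[0.3, -0.65, 0.15, -1.0], [0.35, -0.6, 0.1, -1.0], [0.4, -0.6, 0.15, -1.0], [0.45, -0.55, 0.1, -1.0], [0.5, -0.5, 0.15, -1.0], [0.55, -0.45, 0.1, -1.0], [0.6, -0.4, 0.15, -1.0], [0.6, -0.35, 0.1, -0.95], [0.65, -0.35, 0.15, -1.0], [0.65, -0.25, 0.1, -0.95], [0.7, -0.25, 0.15, -1.0], [0.7, -0.15, 0.1, -0.95]]]
-> [ 468.4 -319.   180. ] 32.8
```

```bash
python3 -m pendant '[[[0.35,-0.75,0.2,-1],[0.4,-0.75,0.15,-1],[0.5,-0.7,0.2,-1],[0.55,-0.65,0.15,-1],[0.6,-0.6,0.2,-1],[0.65,-0.5,0.15,-1],[0.7,-0.45,0.2,-1],[0.75,-0.4,0.15,-1],[0.75,-0.35,0.2,-1],[0.8,-0.3,0.15,-1]]]'; python3 - <<'E'
from h import *
s=sense(); np.save("pw.npy",np.r_[s["tool_pos"],s["tcp_rot"]]); print(np.load("pw.npy").round(1))
cv2.imwrite("pics/w1.png",snapshot("wrist")[:,:,::-1])
E
```

```text
time: 1.82
tool_pos: [470.2, -312.2, 170.4]
tcp_rot: [-179.3, 0.1, 26.7]
ft_force: [-0.4, -0.7, -0.3]
finger_gap: 85.6
[ 4.702e+02 -3.122e+02  1.704e+02 -1.793e+02  1.000e-01  2.670e+01]
```

View pics/w1.png

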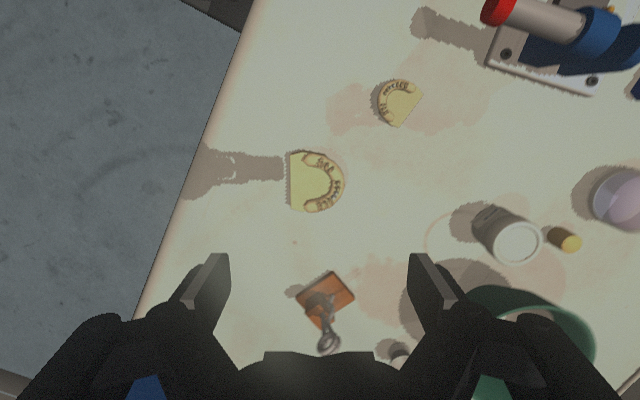

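```bash
python3 - <<'E'
import cv2
im=cv2.imread("pics/w1.png")
cv2.imwrite("pics/w1c.png",cv2.resize(im[135:225,270:365],None,fx=6,fy=6,interpolation=cv2.INTER_CUBIC))
cv2.imwrite("pics/w1d.png",cv2.resize(im[260:360,280:360],None,fx=6,fy=6,interpolation=cv2.INTER_CUBIC))
E
```

```text
(no output)
```

View pics/w1c.png

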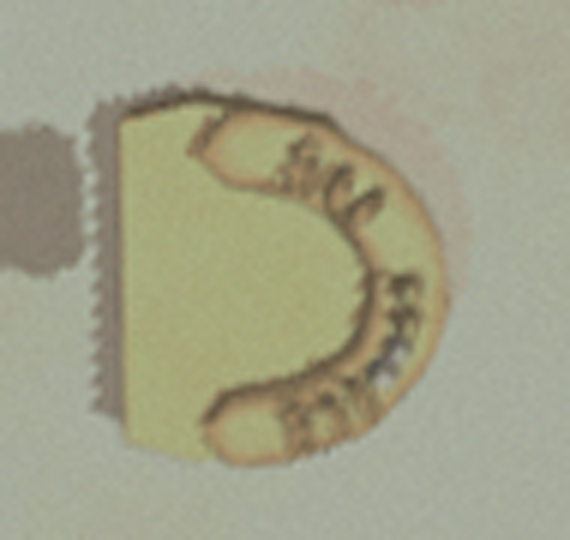

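View pics/w1d.png

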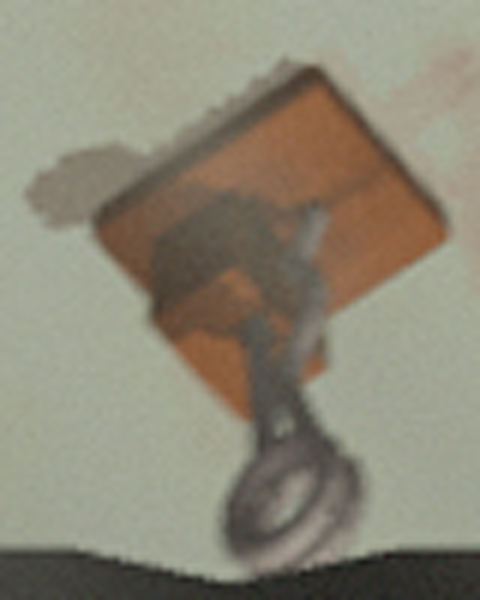

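```bash
python3 - <<'E'
from h import *
w=np.load("pw.npy"); pose=(w[:3],w[3:])
b=lambda u,v:(u/6+270-.4,v/6+135-.4)
a=back("wrist",b(121,118),13,pose);c=back("wrist",b(124,442),13,pose);x=back("wrist",b(447,285),24,pose)
print(a,c,np.linalg.norm(a-c),x); d=(c-a)[:2]/np.linalg.norm((c-a)[:2]); n=np.array([d[1],-d[0]])
m=(a+c)[:2]/2
if n@(x[:2]-m)>0:n=-n
print("ang",np.degrees(np.arctan2(n[1],n[0])),"len",n@(m-x[:2]),"centre",m-27*n)
p=lambda u,v:(u/6+280-.4,v/6+260-.4)
print("rack foot",[back("wrist",p(*q),5,pose) for q in((318,68),(447,232),(98,218))])
E
```

```text
[ 433.67689107 -301.92221908   13.        ] [ 458.03467957 -352.79920716   13.        ] 56.407178409267864 [ 492.60083216 -300.69874604   24.        ]
ang -154.41683667603908 len 53.67532698650534 centre [ 470.20869069 -315.70155363]
rack foot [array([ 533.81973771, -402.71452677,    5.        ]), array([ 573.12555853, -423.67839178,    5.        ]), array([ 510.78427712, -451.53808519,    5.        ])]
```

```bash
python3 plan.py 469.5 -317 60 26 8
```

```text
at [ 472.  -309.8  169.7] [-179.2    0.    27.1] gap 85.2 F [0.  2.6 0.6] t 1.87
d tool [ -5.4   6.8 109.7] dyaw -1.1
[[[-0.03, 0.04, 0.7, 0.03], [-0.03, 0.04, 0.7, 0.03], [-0.04, 0.04, 0.7, 0.03], [-0.03, 0.04, 0.7, 0.03], [-0.04, 0.05, 0.65, 0.03], [-0.03, 0.04, 0.7, 0.03], [-0.03, 0.05, 0.65, 0.03], [-0.04, 0.04, 0.7, 0.03]]]
-> [ 469.4 -316.9   59.7] 26.0
```

```bash
python3 -m pendant '[[[-0.03,0.04,0.7,0.03],[-0.03,0.04,0.7,0.03],[-0.04,0.04,0.7,0.03],[-0.03,0.04,0.7,0.03],[-0.04,0.05,0.65,0.03],[-0.03,0.04,0.7,0.03],[-0.03,0.05,0.65,0.03],[-0.04,0.04,0.5,0.03],[0,0,0,0],[0,0,0,0]]]'; python3 - <<'E'
from h import *
s=sense(); w=np.r_[s["tool_pos"],s["tcp_rot"]];np.save("pw.npy",w); print(w.round(2))
im=snapshot("wrist")[:,:,::-1];cv2.imwrite("pics/w2.png",im)
E
```

```text
time: 2.7
tool_pos: [469.7, -314.6, 56.5]
tcp_rot: [-179.0, 0.1, 26.1]
ft_force: [-0.5, 0.7, 0.2]
finger_gap: 85.5
[ 4.6971e+02 -3.1464e+02  5.6450e+01 -1.7903e+02  1.2000e-01  2.6130e+01]
```

View pics/w2.png

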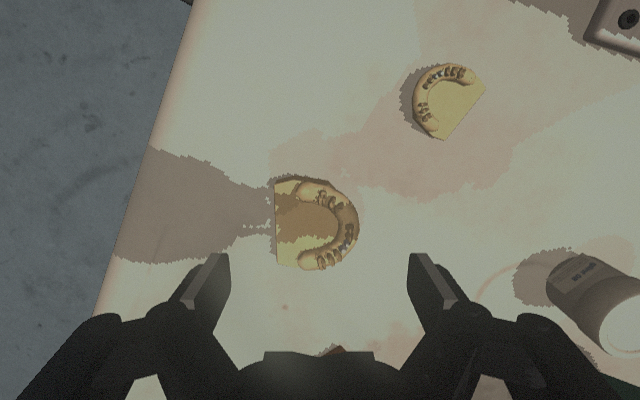

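```bash
python3 - <<'E'
from h import *
w=np.load("pw.npy"); 
for r in (w[3:],np.array([180,0,w[5]])):
    pose=(w[:3],r)
    a=back("wrist",(275,182),13,pose);c=back("wrist",(277.5,264),13,pose);x=back("wrist",(359,217),22,pose)
    d=(c-a)[:2]/np.linalg.norm((c-a)[:2]); n=np.array([d[1],-d[0]]);m=(a+c)[:2]/2
    if n@(x[:2]-m)>0:n=-n
    print(np.linalg.norm(a-c),"ang",np.degrees(np.arctan2(n[1],n[0])),"len",n@(m-x[:2]),"centre",m-27*n)
E
python3 plan.py 470 -317.5 0 26.5 5
```

```text
57.929185347827286 ang -154.5864359089624 len 52.68957652485143 centre [ 470.17107538 -315.97191637]
58.339142267518895 ang -154.72434129133623 len 52.62970248265353 centre [ 470.63386332 -316.70466744]
at [ 469.6 -314.5   56.4] [-1.79e+02  1.00e-01  2.61e+01] gap 85.8 F [ 0.1  0.6 -0.1] t 2.75
d tool [-0.8  3.8 56.4] dyaw 0.4
[[[-0.01, 0.04, 0.55, -0.02], [-0.01, 0.04, 0.55, -0.02], [-0.01, 0.04, 0.55, -0.01], [0, 0.04, 0.6, -0.02], [-0.01, 0.03, 0.55, -0.01]]]
-> [ 4.700e+02 -3.175e+02  4.000e-01] 26.5
```

```bash
python3 -m pendant '[[[-0.02,0.02,0.5,0],[-0.02,0.02,0.5,0],[-0.02,0.02,0.5,0],[-0.02,0.02,0.5,0],[-0.02,0.02,0.5,0],[-0.02,0,0.3,0],[0,0,0,0],[0,0,0,0],[0,0,0,0],[0,0,0,0]]]'; python3 plan.py 470.2 -316.3 0 25.5 3
```

```text
time: 3.58
tool_pos: [468.8, -317.7, -3.7]
tcp_rot: [-179.2, 0.1, 26.1]
ft_force: [0.4, 0.7, 0.8]
finger_gap: 85.2
at [ 468.8 -317.7   -3.7] [-1.792e+02  1.000e-01  2.610e+01] gap 85.2 F [0.4 0.7 0.8] t 3.58
d tool [ 1.9 -0.7 -3.7] dyaw -0.6
[[[0.03, -0.01, -0.06, 0.05], [0.03, -0.01, -0.06, 0.04], [0.03, -0.01, -0.07, 0.05]]]
-> [ 4.702e+02 -3.164e+02  1.000e-01] 25.5
```

```bash
python3 -m pendant '[[[0.05,-0.01,-0.1,0.05],[0.05,-0.01,-0.1,0.05],[0,0,0,0],[0,0,0,0],[0,0,0,0],[0,0,0,0],[0,0,0,0],[0,0,0,0],[0,0,0,0],[0,0,0,0]]]' -1 40; python3 plan.py 470.2 -316.3 0 25.5 3|head -2
```

```text
time: 4.42
tool_pos: [472.0, -317.5, 3.4]
tcp_rot: [-179.4, -0.0, 25.6]
ft_force: [-0.9, 0.8, -1.5]
finger_gap: 53.1
at [ 472.  -317.5    3.4] [-179.4   -0.    25.6] gap 53.1 F [-0.9  0.8 -1.5] t 4.42
d tool [-1.1 -1.8  3.4] dyaw -0.1
```

```bash
python3 -m pendant '[[[0,0,-0.8,0],[0,0,-1,0],[0,0,-1,0],[0.2,-0.3,-1,0.2],[0.2,-0.6,-1,0.2],[0.2,-0.9,-1,0.2],[0.2,-0.9,-0.8,0.2],[0.2,-0.9,-0.3,0.3],[0.2,-0.9,0,0.3],[0.2,-0.9,0,0.4]]]'; python3 plan.py 594 -58 160 10.4 10
```

```text
time: 5.25
tool_pos: [455.7, -206.1, 147.4]
tcp_rot: [-179.2, 0.2, 16.8]
ft_force: [0.7, -0.0, -2.3]
finger_gap: 52.8
at [ 455.7 -206.1  147.4] [-179.2    0.2   16.8] gap 52.8 F [ 0.7 -0.  -2.3] t 5.25
d tool [ 175.2 -101.9  -11.7] dyaw -6.4
[[[0.9, -0.5, -0.06, 0.15], [0.85, -0.5, -0.06, 0.15], [0.85, -0.55, -0.06, 0.15], [0.85, -0.55, -0.06, 0.15], [0.85, -0.55, -0.06, 0.15], [0.85, -0.55, -0.06, 0.15], [0.85, -0.55, -0.06, 0.1], [0.85, -0.6, -0.06, 0.15], [0.8, -0.6, -0.05, 0.1], [0.85, -0.6, -0.06, 0.15]]]
-> [594.5 -57.8 160.1] 10.4
```

```bash
python3 -m pendant '[[[0.85,-0.5,-0.05,0.15],[0.85,-0.5,-0.05,0.15],[0.85,-0.55,-0.05,0.15],[0.85,-0.55,-0.05,0.15],[0.85,-0.55,-0.05,0.15],[0.85,-0.55,-0.05,0.15],[0.8,-0.55,-0.05,0.15],[0.5,-0.3,-0.05,0.15],[0,0,0,0.1],[0,0,0,0]]]'; python3 - <<'E'
from h import *
s=sense(); w=np.r_[s["tool_pos"],s["tcp_rot"]];np.save("pw.npy",w); print(w.round(2))
im=snapshot("wrist")[:,:,::-1];cv2.imwrite("pics/w3.png",im)
im=snapshot("scene")[:,:,::-1];cv2.imwrite("pics/s3.png",im)
cv2.imwrite("pics/s3c.png",cv2.resize(im[50:270,180:420],None,fx=3,fy=2.7,interpolation=cv2.INTER_CUBIC))
E
```

```text
time: 6.08
tool_pos: [562.5, -86.1, 156.4]
tcp_rot: [-179.2, 0.3, 10.6]
ft_force: [-0.3, -1.2, -1.0]
finger_gap: 53.4
[ 5.6248e+02 -8.6140e+01  1.5642e+02 -1.7917e+02  2.6000e-01  1.0560e+01]
```

View pics/w3.png

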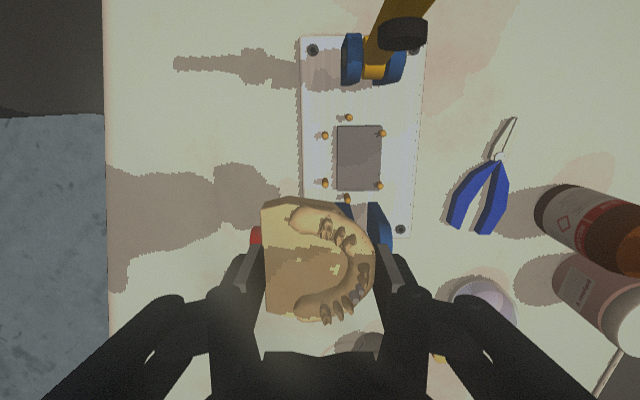

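View pics/s3c.png

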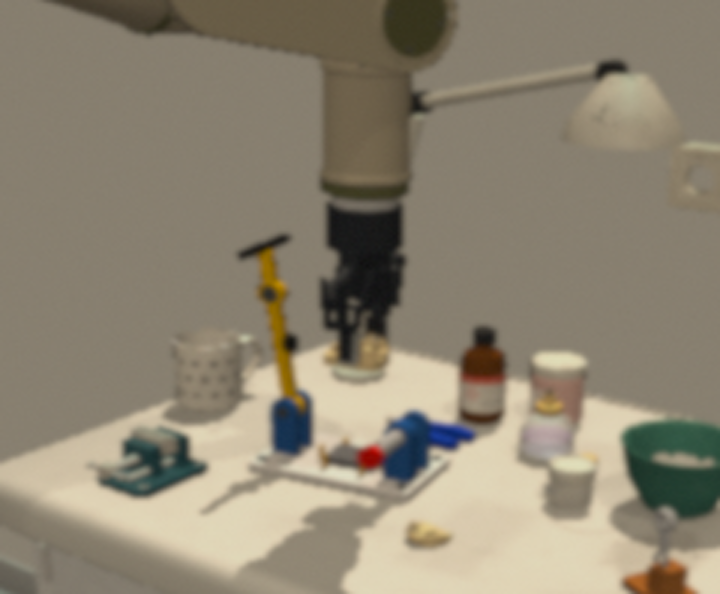

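```bash
python3 - <<'E'
import cv2
im=cv2.imread("pics/w3.png")
cv2.imwrite("pics/w3c.png",cv2.resize(im[25:245,285:440],None,fx=3.6,fy=2.7,interpolation=cv2.INTER_CUBIC))
cv2.imwrite("pics/w3d.png",cv2.resize(im[180:370,220:430],None,fx=3,fy=3,interpolation=cv2.INTER_CUBIC))
E
```

```text
(no output)
```

View pics/w3c.png

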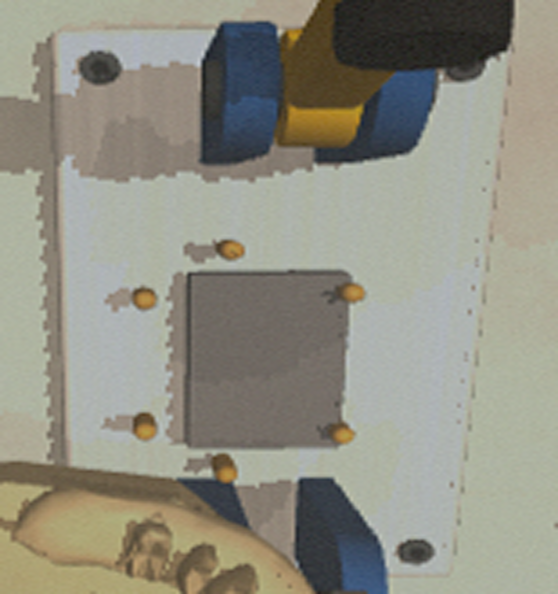

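View pics/w3d.png

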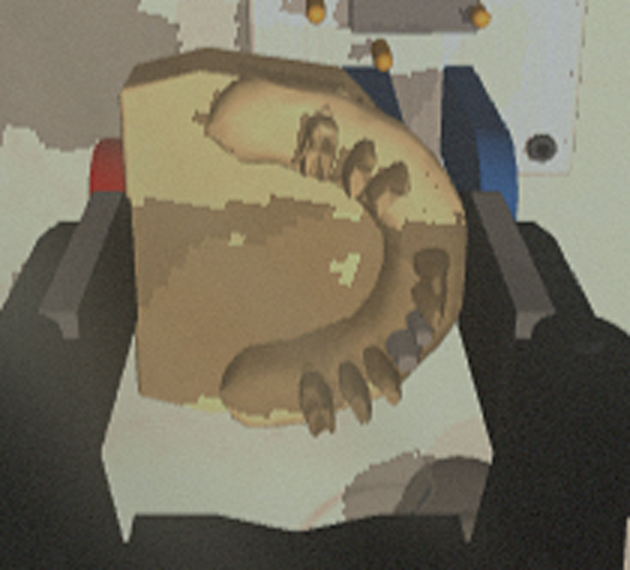

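```bash
python3 - <<'E'
from fit import *
w=np.load("pw.npy"); pose=(w[:3],w[3:])
c=lambda u,v:(u/3.6+285-.4,v/2.7+25-.4)
obs=[("wrist",pose,(105,55,12),c(54,31)),("wrist",pose,(-85,-55,12),c(451,575)),("wrist",pose,(105,-55,12),c(514,31))]
r,e=fitjig(obs,[594,-58,100]); print(r,e)
t=lambda u,v:(u/6+220-.4,v/6+165-.4)
ot=[("top",None,(105,-55,12),t(190,141)),("top",None,(-85,-55,12),t(563,79)),("top",None,(-85,55,12),t(606,303)),("top",None,(105,55,12),t(226,368))]
print(fitjig(obs+ot,[594,-58,100]))
for q in [(188,272),(350,272),(343,447),(188,447)]: print("platform",back("wrist",c(*q),22,pose).round(1))
P=np.mean([back("wrist",c(*q),22,pose) for q in [(188,272),(350,272),(343,447),(188,447)]],0);print(P)
D=[back("wrist",c(*q),30,pose) for q in [(231,247),(225,468),(144,297),(145,426),(353,292),(342,434)]]
yaw=np.radians(r[2]);R=np.array([[np.cos(yaw),np.sin(yaw)],[-np.sin(yaw),np.cos(yaw)]])
for d in D: print("dowel jig",(R@(d[:2]-r[:2])).round(1))
print("plat jig",(R@(P[:2]-r[:2])).round(1))
g=lambda u,v:(u/3+220-.4,v/3+180-.4)
# model in tool frame, top of base heel at z? 
s=Ro.from_euler('xyz',w[3:],degrees=True).as_matrix()
for z in (165,170,175):
    print(z,[ (s.T@(back("wrist",g(*q),z,pose)-w[:3])).round(1) for q in [(122,88),(140,398),(467,235)]])
E
```

```text
[595.79690449 -55.30671149 100.90233204] [[-1.5318828  -0.32813688]
 [ 0.29331214  2.79483468]
 [ 1.27670494 -1.39055806]]
(array([595.51819275, -55.52947167, 100.80058932]), array([[-1.68278316, -0.23694154],
       [-0.18399476,  3.03078656],
       [ 1.09140168, -1.0417144 ],
       [-1.74346316,  0.17313589],
       [ 0.39076293, -0.8050105 ],
       [-0.08957743, -1.14090298],
       [-1.39710918, -0.32187212]]))
platform [568.2 -28.5  22. ]
platform [607.3 -21.2  22. ]
platform [620.  -79.5  22. ]
platform [580.2 -86.9  22. ]
[593.91189378 -53.99619649  22.        ]
dowel jig [39.9 12.3]
dowel jig [-33.2  12.2]
dowel jig [24.4 32.9]
dowel jig [-18.3  32.7]
dowel jig [ 25.7 -17.2]
dowel jig [-21.4 -17.1]
plat jig [1.6 1.6]
165 [array([-26.5, -28.9,  -8. ]), array([-26.6,  28.4,  -8.9]), array([28.5, -3.4, -8.7])]
170 [array([-25.5, -30.7, -13. ]), array([-25.6,  24.4, -13.8]), array([ 27.5,  -6.3, -13.6])]
175 [array([-24.5, -32.6, -18. ]), array([-24.5,  20.4, -18.8]), array([ 26.5,  -9.1, -18.6])]
```

```bash
python3 - <<'E'
from fit import *
t=lambda u,v:(u/6+220-.4,v/6+165-.4)
r=np.array([594,-57.6]);yaw=np.radians(100.4);R=np.array([[np.cos(yaw),np.sin(yaw)],[-np.sin(yaw),np.cos(yaw)]])
for q in [(340,253),(497,226),(380,287),(473,270),(357,188),(457,171)]: print((R@(back("top",t(*q),29)[:2]-r)).round(1))
print("plat",(R@(np.mean([back("top",t(*q),22)for q in[(345,193),(470,173),(487,250),(362,273)]],0)[:2]-r)).round(1))
E
python3 plan.py 594.7 -55 110 10.8 8
```

```text
[38.4 11. ]
[-37.5  10.9]
[22.3 30.2]
[-22.7  29.7]
[ 25.3 -18.3]
[-23.1 -18.3]
plat [0.5 2.2]
at [562.1 -86.8 156.4] [-179.2    0.3   10.5] gap 53.2 F [ 0.1 -0.2 -1.3] t 6.18
d tool [ 38.1 -24.6  46.6] dyaw 0.3
[[[0.25, -0.15, 0.3, -0.01], [0.25, -0.15, 0.3, -0.01], [0.25, -0.15, 0.3, -0.01], [0.25, -0.15, 0.3, -0.01], [0.25, -0.15, 0.3, 0], [0.2, -0.15, 0.3, -0.01], [0.25, -0.15, 0.25, 0], [0.2, -0.2, 0.3, -0.01]]]
-> [594.5 -54.5 109.6] 10.8
```

```bash
python3 -m pendant '[[[0.3,-0.15,0.1,0],[0.3,-0.2,0.2,0],[0.3,-0.2,0.3,0],[0.3,-0.2,0.35,0],[0.3,-0.2,0.4,0],[0.25,-0.2,0.4,0],[0.15,-0.1,0.4,0],[0.1,-0.1,0.3,0],[0,0,0,0],[0,0,0,0]]]'; python3 - <<'E'
from h import *
s=sense(); w=np.r_[s["tool_pos"],s["tcp_rot"]];np.save("pw.npy",w); print(w.round(2))
im=snapshot("wrist")[:,:,::-1];cv2.imwrite("pics/w4.png",im)
cv2.imwrite("pics/w4c.png",cv2.resize(im[100:300,220:440],None,fx=3.5,fy=2.9,interpolation=cv2.INTER_CUBIC))
im=snapshot("top")[:,:,::-1];cv2.imwrite("pics/t4.png",cv2.resize(im[150:250,220:340],None,fx=6,fy=6,interpolation=cv2.INTER_CUBIC))
E
```

```text
time: 7.02
tool_pos: [597.0, -50.4, 99.5]
tcp_rot: [-179.1, 0.5, 10.4]
ft_force: [-0.6, -0.8, -0.5]
finger_gap: 52.9
[ 5.9700e+02 -5.0410e+01  9.9520e+01 -1.7912e+02  4.9000e-01  1.0420e+01]
```

View pics/w4c.png

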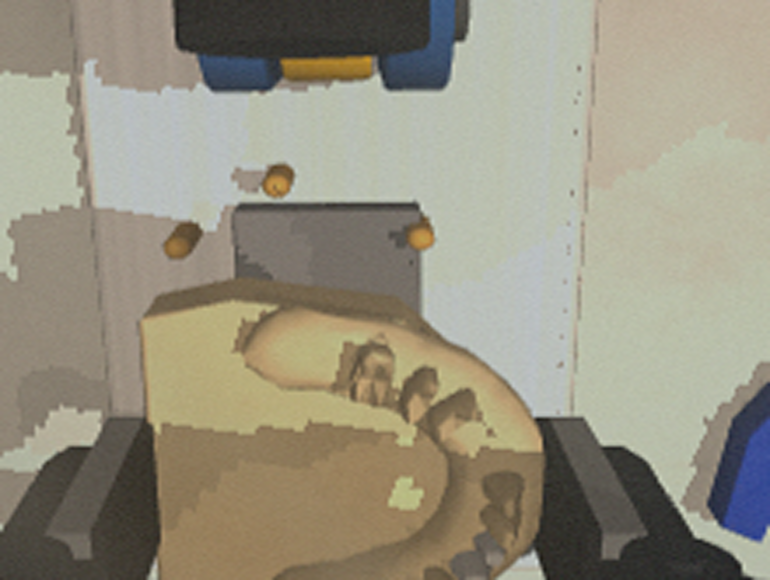

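View pics/w4.png

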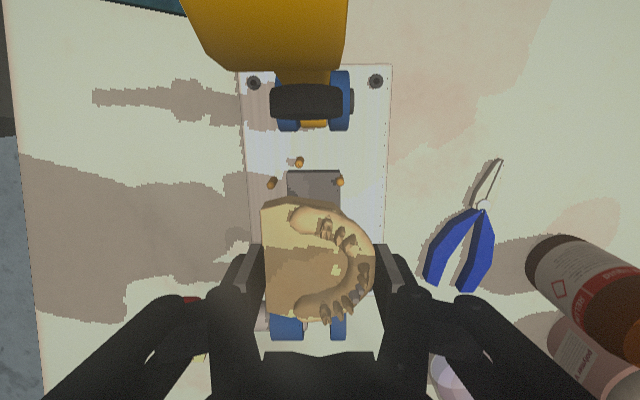

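```bash
python3 - <<'E'
from h import *
w=np.load("pw.npy"); pose=(w[:3],w[3:])
g=lambda u,v:(u/3.5+220-.4,v/2.9+100-.4)
s=Ro.from_euler('xyz',w[3:],degrees=True).as_matrix()
yaw=np.radians(100.8);R=np.array([[np.cos(yaw),np.sin(yaw)],[-np.sin(yaw),np.cos(yaw)]])
for n,q,z,j in [("side",(277,188),30,(36.8,11.7)),("heel",(178,246),30,(22.5,32)),("front",(422,237),30,(24,-17.5)),("p1",(235,205),22,(30,21)),("p2",(418,204),22,(30,-17))]:
    P=back("wrist",g(*q),z,pose); 
    print(n,P.round(1),"jig rel tcp",(R@(P-w[:3])[:2]).round(1),"implied nest",(P[:2]-R.T@np.array(j)).round(1))
for z in (103,106,109): print(z,[(s.T@(back("wrist",g(*q),z,pose)-w[:3])).round(1) for q in [(142,318),(543,450)]])
E
```

```text
side [577.3 -19.6  30. ] jig rel tcp [34.  13.6] implied nest [595.7 -53.5]
heel [559.6 -37.7  30. ] jig rel tcp [19.5 34.3] implied nest [595.3 -53.8]
front [608.4 -26.3  30. ] jig rel tcp [ 21.6 -15.7] implied nest [595.7 -53.1]
p1 [569.  -27.2  22. ] jig rel tcp [28.  23.1] implied nest [595.3 -52.7]
p2 [606.7 -19.9  22. ] jig rel tcp [ 28.1 -15.2] implied nest [595.6 -52.6]
103 [array([-27.6, -26.7,  -2.8]), array([29.2, -2.4, -3.7])]
106 [array([-27. , -27.9,  -5.8]), array([28.6, -4.1, -6.7])]
109 [array([-26.4, -29. ,  -8.8]), array([28. , -5.7, -9.6])]
```

View pics/t4.png

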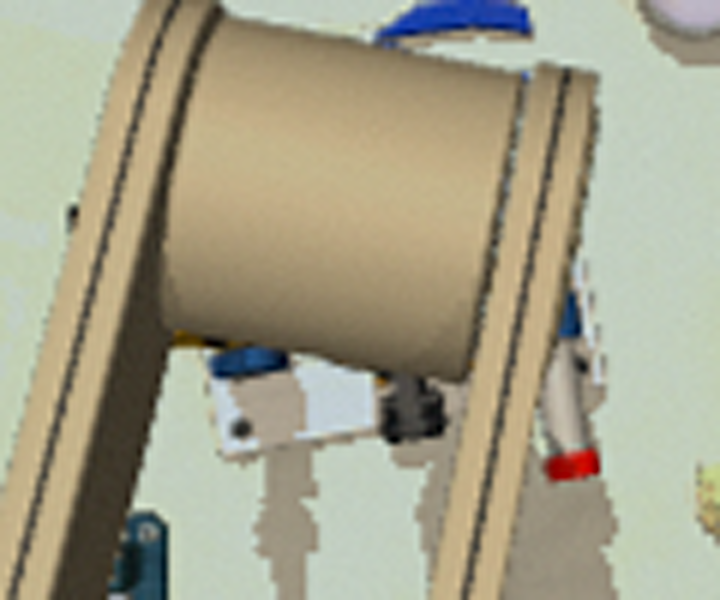

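```bash
python3 plan.py 595.8 -55.3 50 10.8 8; python3 -m pendant '[[[-0.05,0.04,0.35,-0.02],[-0.05,0.04,0.35,-0.02],[-0.02,0.04,0.35,-0.02],[-0.02,0.04,0.35,-0.01],[0,0.04,0.35,0],[0,0.04,0.3,0],[0,0.03,0.25,0],[0,0.02,0.1,0],[0,0,0,0],[0,0,0,0]]]'; python3 - <<'E'
from h import *
s=sense(); w=np.r_[s["tool_pos"],s["tcp_rot"]];np.save("pw.npy",w); print(w.round(2))
im=snapshot("wrist")[:,:,::-1];cv2.imwrite("pics/w5.png",im)
cv2.imwrite("pics/w5c.png",cv2.resize(im[130:330,220:440],None,fx=3.5,fy=2.9,interpolation=cv2.INTER_CUBIC))
E
```

```text
at [597.  -50.7 100.1] [-179.1    0.5   10.4] gap 52.6 F [ 0.2 -0.3 -1.5] t 7.12
d tool [-1.7  5.1 50. ] dyaw 0.4
[[[-0.01, 0.03, 0.3, -0.01], [-0.01, 0.03, 0.3, -0.01], [-0.01, 0.03, 0.3, -0.01], [-0.01, 0.03, 0.3, -0.01], [-0.01, 0.03, 0.3, -0.01], [-0.01, 0.03, 0.35, -0.01], [-0.01, 0.04, 0.3, -0.01], [-0.01, 0.03, 0.35, -0.02]]]
-> [595.9 -55.2  50. ] 10.8
time: 7.95
tool_pos: [594.7, -58.3, 47.7]
tcp_rot: [-179.2, 0.4, 10.7]
ft_force: [0.3, 0.4, -1.5]
finger_gap: 53.1
[ 5.9469e+02 -5.8300e+01  4.7740e+01 -1.7918e+02  3.8000e-01  1.0650e+01]
```

View pics/w5c.png

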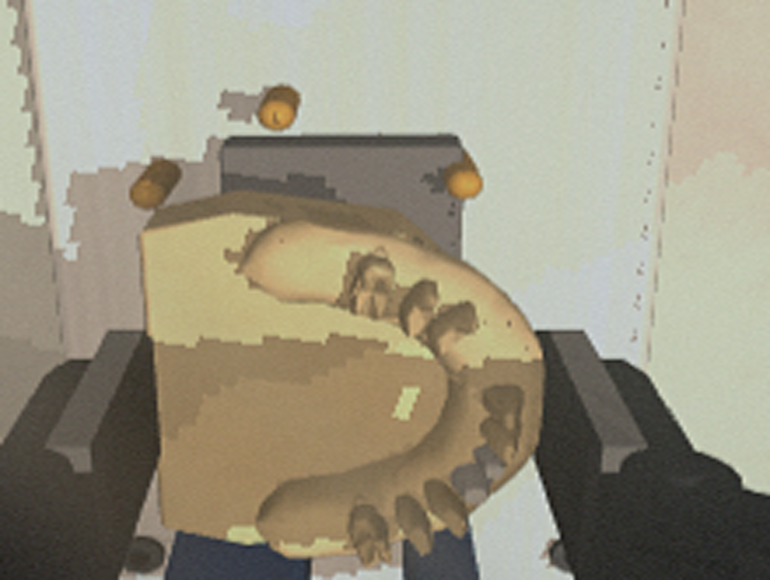

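```bash
cat > nest.py <<'E'
from h import *
w=np.load("pw.npy"); pose=(w[:3],w[3:])
yaw=np.radians(100.8);R=np.array([[np.cos(yaw),np.sin(yaw)],[-np.sin(yaw),np.cos(yaw)]])
def run(items,g):
    for n,q,z,j in items:
        P=back("wrist",g(*q),z,pose)
        print(n,P.round(1),"jig rel tcp",(R@(P-w[:3])[:2]).round(1),"implied nest",(P[:2]-R.T@np.array(j)).round(1))
E
python3 - <<'E'
from nest import *
g=lambda u,v:(u/3.5+220-.4,v/2.9+130-.4)
run([("side",(277,115),30,(36.8,11.7)),("heel",(148,190),30,(22.5,32)),("front",(466,184),30,(24,-17.5)),("p1",(222,145),22,(30,21)),("p2",(461,145),22,(30,-17))],g)
s=Ro.from_euler('xyz',w[3:],degrees=True).as_matrix()
for z in (57,): print(z,[(s.T@(back("wrist",g(*q),z,pose)-w[:3])).round(1) for q in [(142,230),(163,525),(543,360)]])
E
```

```text
side [577.1 -19.   30. ] jig rel tcp [41.9  9.9] implied nest [595.5 -53. ]
heel [559.6 -37.1  30. ] jig rel tcp [27.4 30.5] implied nest [595.3 -53.2]
front [608.4 -26.7  30. ] jig rel tcp [ 28.5 -19.4] implied nest [595.7 -53.5]
p1 [569.1 -28.5  22. ] jig rel tcp [34.1 19.5] implied nest [595.4 -54. ]
p2 [607.2 -21.2  22. ] jig rel tcp [ 34.1 -19.2] implied nest [596.1 -53.9]
57 [array([-26.4, -29.1,  -8.7]), array([-26.4,  26.9,  -9.5]), array([28. , -6.1, -9.4])]
```

```bash
python3 -m pendant '[[[0.03,-0.08,0.05,0],[0.03,-0.08,0.1,0],[0,-0.03,0.1,0],[0,0,0.1,0],[0,0,0.05,0],[0,0,0,0],[0,0,0,0],[0,0,0,0],[0,0,0,0],[0,0,0,0]]]'; python3 plan.py 595.4 -54.5 25 10.8 8
```

```text
time: 8.83
tool_pos: [596.6, -53.6, 40.9]
tcp_rot: [-179.2, 0.2, 10.7]
ft_force: [0.2, -0.2, -1.9]
finger_gap: 53.2
at [596.6 -53.6  40.9] [-179.2    0.2   10.7] gap 53.2 F [ 0.2 -0.2 -1.9] t 8.83
d tool [-1.3  0.8 15.9] dyaw 0.1
[[[-0.01, 0.01, 0.1, 0], [-0.01, 0, 0.1, 0], [-0.01, 0.01, 0.1, 0], [-0.01, 0, 0.1, 0], [-0.01, 0.01, 0.1, -0.01], [0, 0, 0.1, 0], [-0.01, 0.01, 0.1, -0.01], [0, 0, 0.1, 0]]]
-> [595.5 -54.4  24.9] 10.8
```

```bash
python3 -m pendant '[[[-0.04,0.03,0.1,0],[-0.02,0.01,0.12,0],[0,0,0.12,0],[0,0,0.12,0],[0,0,0.1,0],[0,0,0.1,0],[0,0,0.08,0],[0,0,0,0],[0,0,0,0],[0,0,0,0]]]'; python3 plan.py 595.4 -54.5 25 10.8 8|head -2; python3 - <<'E'
from h import *
s=sense(); w=np.r_[s["tool_pos"],s["tcp_rot"]];np.save("pw.npy",w); print(w.round(2))
im=snapshot("wrist")[:,:,::-1];cv2.imwrite("pics/w6.png",im)
cv2.imwrite("pics/w6c.png",cv2.resize(im[130:330,220:440],None,fx=3.5,fy=2.9,interpolation=cv2.INTER_CUBIC))
E
```

```text
time: 9.67
tool_pos: [595.4, -54.7, 24.5]
tcp_rot: [-179.2, 0.2, 10.7]
ft_force: [0.4, 0.3, -1.5]
finger_gap: 53.2
at [595.4 -54.7  24.5] [-179.2    0.2   10.7] gap 53.2 F [ 0.4  0.3 -1.5] t 9.67
d tool [-0.  -0.2 -0.5] dyaw 0.1
[ 5.9544e+02 -5.4720e+01  2.4510e+01 -1.7924e+02  2.0000e-01  1.0680e+01]
```

View pics/w6c.png

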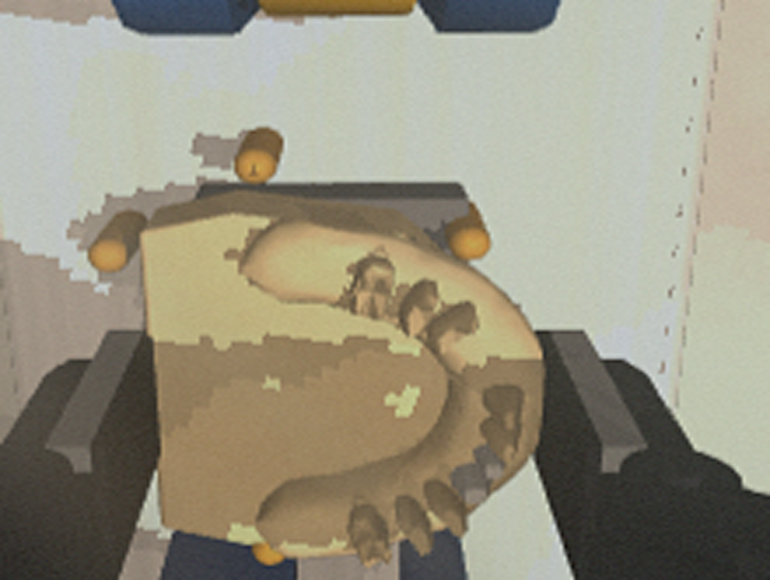

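```bash
python3 -m pendant '[[[0,0,0.05,0],[0,0,0.05,0],[0,0,0.05,0],[0,0,0.05,0],[0,0,0,0],[0,0,0,0],[0,0,0,0],[0,0,0,0],[0,0,0,0],[0,0,0,0]]]'; python3 plan.py 595.4 -54.5 25 10.8 8|head -2
```

```text
time: 10.55
tool_pos: [595.9, -54.8, 24.6]
tcp_rot: [-179.3, 0.2, 10.7]
ft_force: [-0.3, 0.4, -1.5]
finger_gap: 52.8
at [595.9 -54.8  24.6] [-179.3    0.2   10.7] gap 52.8 F [-0.3  0.4 -1.5] t 10.55
d tool [-0.4 -0.4 -0.4] dyaw 0.1
```

```bash
python3 -m pendant '[[[0,0,0.1,0],[0,0,0.12,0],[0,0,0.12,0],[0,0,0,0],[0,0,0,0],[0,0,0,0],[0,0,0,0],[0,0,0,0],[0,0,0,0],[0,0,0,0]]]'; python3 plan.py 595.4 -54.5 25 10.8 8|head -2
```

```text
time: 11.38
tool_pos: [596.2, -54.8, 24.5]
tcp_rot: [-179.3, 0.2, 10.7]
ft_force: [0.0, -0.3, 1.9]
finger_gap: 53.1
at [596.2 -54.8  24.5] [-179.3    0.2   10.7] gap 53.1 F [ 0.  -0.3  1.9] t 11.38
d tool [-0.7 -0.4 -0.5] dyaw 0.1
```

```bash
python3 -m pendant '[[[0,0,0,0],[0,0,0,0],[0,0,0,0],[0,0,0,0],[0,0,-0.5,0],[0,0,-1,0],[0,0,-1,0],[0,0,-1,0],[0,0,-1,0],[0,0,-1,0]]]' 1; python3 - <<'E'
from h import *
s=sense(); w=np.r_[s["tool_pos"],s["tcp_rot"]];np.save("pw.npy",w); print(w.round(2),s["finger_gap"],s["ft_force"])
im=snapshot("wrist")[:,:,::-1];cv2.imwrite("pics/w7.png",im)
E
```

```text
time: 12.22
tool_pos: [592.8, -55.4, 135.5]
tcp_rot: [-179.0, 0.8, 10.7]
ft_force: [0.7, -1.0, -0.3]
finger_gap: 85.6
[ 592.78  -55.38  135.5  -179.04    0.83   10.72] 85.56721783678671 [ 0.71233956 -0.99246415 -0.3196891 ]
```

View pics/w7.png

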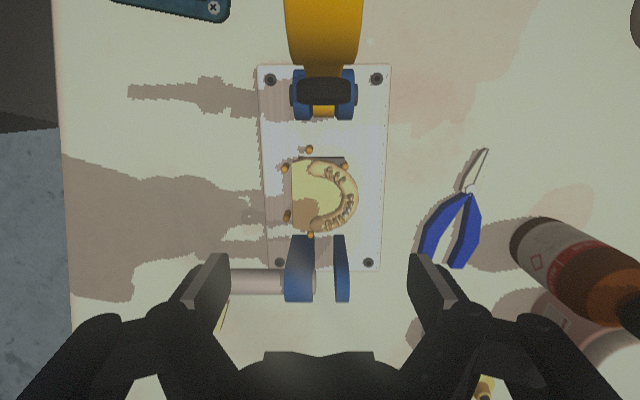

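```bash
python3 - <<'E'
import cv2
im=cv2.imread("pics/w7.png")
cv2.imwrite("pics/w7c.png",cv2.resize(im[135:310,220:400],None,fx=4,fy=3.4,interpolation=cv2.INTER_CUBIC))
E
```

```text
(no output)
```

View pics/w7c.png

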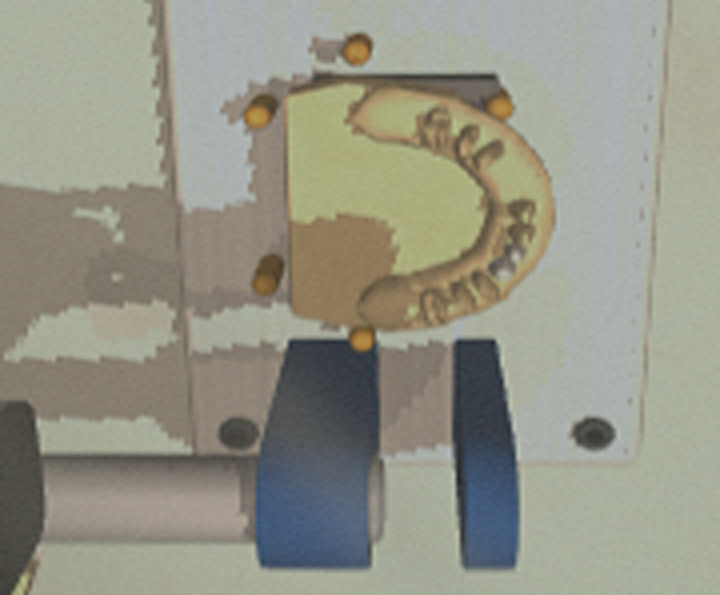

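```bash
cat > jig.py <<'E'
import numpy as np
N=np.array([595.5,-53.4]);yw=np.radians(100.8);X=np.array([np.cos(yw),np.sin(yw)]);Y=np.array([-X[1],X[0]])
def J(x,y): return N+x*X+y*Y
def toJ(p): d=np.asarray(p)[:2]-N; return np.array([d@X,d@Y])
def grip(a,side=-27): 
    p=J(80-195*np.cos(a),side); return np.r_[p,66+195*np.sin(a)]
E
python3 - <<'E'
from h import *; from jig import *
t=lambda u,v:(u/6+220-.4,v/6+165-.4)
for z in (251,253,256): 
    P=back("top",t(102,232),z); E1=back("top",t(84,117),z);E2=back("top",t(122,350),z); print(z,P.round(1),toJ(P).round(1),toJ(E1).round(1),toJ(E2).round(1))
for a in (1.7,1.75,1.8,1.85):
    print(a,grip(a,0).round(1), proj("top",grip(a,0)).round(1),proj("scene",grip(a,-45)).round(1),proj("scene",grip(a,45)).round(1),proj("scene",grip(a,0)).round(1),"-27",grip(a).round(1))
print(t(102,232))
E
```

```text
251 [574.9  51.  251. ] [106.4   0.6] [106.  -43.8] [106.3  46. ]
253 [574.9  50.7 253. ] [106.1   0.8] [105.6 -43.5] [106.  46.]
256 [574.7  50.1 256. ] [105.6   1. ] [105.1 -43.1] [105.5  46.1]
1.7 [575.8  49.9 259.4] [236.5 202.7] [275.8 137.4] [260.4 143.9] [268.3 140.6] -27 [602.3  54.9 259.4]
1.75 [574.   59.3 257.9] [232.3 203.5] [273.2 137.5] [257.7 144. ] [265.7 140.7] -27 [600.5  64.4 257.9]
1.8 [572.2  68.7 255.9] [228.3 204.3] [270.6 137.8] [255.  144.2] [263.1 140.9] -27 [598.7  73.8 255.9]
1.85 [570.4  78.  253.4] [224.4 205.1] [268.1 138.1] [252.4 144.6] [260.5 141.3] -27 [597.   83.  253.4]
(236.6, 203.26666666666665)
```

```bash
python3 -m pendant '[[[0,0,-0.9,-1],[0,0,-1,-1],[0,0,-1,-1],[0,0,-1,-1],[0,0,-1,-1],[0,0,-1,-1],[0,0,-1,-1],[0,0,-0.9,-1],[0,0,-0.5,-1],[0,0,0,-1]]]' 0.2; python3 plan.py 603 55 300 100.8 10
```

```text
time: 13.1
tool_pos: [596.9, -58.0, 327.5]
tcp_rot: [-179.8, -0.6, 58.6]
ft_force: [-0.1, -0.2, -0.7]
finger_gap: 51.3
at [596.9 -58.  327.5] [-179.8   -0.6   58.6] gap 51.3 F [-0.1 -0.2 -0.7] t 13.1
d tool [ 99.3 -53.7  28.6] dyaw 42.2
[[[0.5, -0.25, 0.15, -0.9], [0.5, -0.25, 0.15, -0.9], [0.55, -0.2, 0.15, -0.95], [0.55, -0.15, 0.15, -0.9], [0.55, -0.1, 0.15, -0.95], [0.55, -0.07, 0.15, -0.9], [0.55, -0.04, 0.15, -0.95], [0.55, 0.01, 0.15, -0.9], [0.6, 0.05, 0.1, -0.95], [0.55, 0.09, 0.15, -0.9]]]
-> [602.9  55.  299.6] 100.7
```

```bash
python3 -m pendant '[[[0.55,-0.25,0.1,-0.95],[0.55,-0.25,0.1,-0.95],[0.6,-0.2,0.1,-0.95],[0.65,-0.15,0.1,-0.95],[0.65,-0.1,0.1,-0.95],[0.65,-0.05,0.15,-0.95],[0.6,0,0.15,-0.95],[0.5,0,0.15,-0.95],[0.3,0.05,0.1,-0.6],[0,0,0,0]]]'; python3 plan.py 602.3 55 245 100.8 8;  python3 - <<'E'
from h import *
s=sense(); w=np.r_[s["tool_pos"],s["tcp_rot"]];np.save("pw.npy",w)
im=snapshot("wrist")[:,:,::-1];cv2.imwrite("pics/w8.png",im)
E
```

```text
time: 13.93
tool_pos: [604.9, 49.9, 319.1]
tcp_rot: [179.0, -0.3, 98.3]
ft_force: [-1.0, -0.3, -0.3]
finger_gap: 51.1
at [604.9  49.9 319.1] [179.   -0.3  98.3] gap 51.1 F [-1.  -0.3 -0.3] t 13.93
d tool [ 5.  -3.1 74.1] dyaw 2.5
[[[0.03, -0.02, 0.45, -0.07], [0.03, -0.02, 0.45, -0.07], [0.03, -0.02, 0.45, -0.07], [0.03, -0.02, 0.45, -0.07], [0.03, -0.02, 0.5, -0.07], [0.03, -0.02, 0.45, -0.07], [0.04, -0.01, 0.5, -0.07], [0.03, -0.02, 0.45, -0.07]]]
-> [602.3  55.  245.1] 100.8
```

View pics/w8.png

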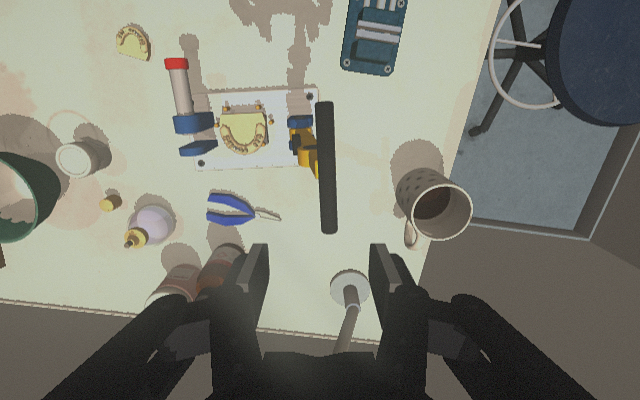

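```bash
python3 - <<'E'
from h import *; from jig import *
w=np.load("pw.npy"); pose=(w[:3],w[3:])
for q in [(324,103),(329,232)]:
    P=back("wrist",q,259,pose); print(P.round(1),toJ(P).round(1))
E
```

```text
[532.1  43.1 259. ] [106.7  44.2]
[619.9  60.  259. ] [106.8 -45.2]
```

```bash
python3 -m pendant '[[[0.04,-0.02,0.45,-0.1],[0.04,-0.02,0.5,-0.1],[0.04,-0.02,0.5,-0.1],[0.04,-0.02,0.5,-0.1],[0.02,0,0.5,0],[0.02,0,0.5,0],[0.02,0,0.45,0],[0,0,0.35,0],[0,0,0,0],[0,0,0,0]]]'; python3 plan.py 602.3 55.5 240.5 100.8 2
```

```text
time: 14.82
tool_pos: [602.4, 51.7, 234.7]
tcp_rot: [179.2, -0.3, 99.6]
ft_force: [0.7, 0.4, 0.9]
finger_gap: 50.8
at [602.4  51.7 234.7] [179.2  -0.3  99.6] gap 50.8 F [0.7 0.4 0.9] t 14.82
d tool [ 3.8  0.7 -5.7] dyaw 1.2
[[[0.1, 0.02, -0.15, -0.15], [0.09, 0.01, -0.15, -0.1]]]
-> [602.2  55.5 240.8] 100.7
```

```bash
python3 -m pendant '[[[0.1,0.02,-0.15,-0.15],[0.1,0.02,-0.12,-0.1],[0,0,0,0],[0,0,0,0],[0,0,0,0],[0,0,0,0],[0,0,0,0],[0,0,0,0],[0,0,0,0],[0,0,0,0]]]' -1 25; python3 plan.py 602.3 55.5 240.5 100.8 2|head -2
```

```text
time: 15.65
tool_pos: [602.8, 56.0, 241.8]
tcp_rot: [179.1, -0.2, 100.8]
ft_force: [-0.7, 0.1, -2.8]
finger_gap: 10.5
at [602.8  56.  241.8] [179.1  -0.2 100.8] gap 10.5 F [-0.7  0.1 -2.8] t 15.65
d tool [-0.4 -0.6  1.3] dyaw -0.0
```

```bash
cat > arc.py <<'E'
import sys,json
from h import *; from jig import *
def arc(da,n,gain=1.):
    s=sense(); p=s["tool_pos"]; h=toJ(p); 
    rx=80-h[0]; rz=p[2]+18.7-66; a=np.arctan2(rz,rx); print("jig",h.round(1),"z",p[2].round(1),"yaw",s["tcp_rot"].round(1),"a",a.round(3),"r",np.hypot(rx,rz).round(1),"F",s["ft_force"].round(1),"gap",s["finger_gap"].round(1),"t",round(s["time"],2))
    rows=[]
    for i in range(n):
        a2=a-da; 
        dx=-195*(np.cos(a2)-np.cos(a));dz=195*(np.sin(a2)-np.sin(a)); rows.append([round(dx/20/gain,2),0,round(-dz/20/gain,2),0]); a=a2
    print(json.dumps([rows]),"end a",a)
arc(float(sys.argv[1]),int(sys.argv[2]))
E
python3 arc.py 0.08 10
```

```text
Traceback (most recent call last):
  File "arc.py", line 11, in <module>
    arc(float(sys.argv[1]),int(sys.argv[2]))
    ~~~^^^^^^^^^^^^^^^^^^^^^^^^^^^^^^^^^^^^^
  File "arc.py", line 5, in arc
    rx=80-h[0]; rz=p[2]+18.7-66; a=np.arctan2(rz,rx); print("jig",h.round(1),"z",p[2].round(1),"yaw",s["tcp_rot"].round(1),"a",a.round(3),"r",np.hypot(rx,rz).round(1),"F",s["ft_force"].round(1),"gap",s["finger_gap"].round(1),"t",round(s["time"],2))
                                                                                                                                                                                                        ^^^^^^^^^^^^^^^^^^^^^
AttributeError: 'float' object has no attribute 'round'
```

```bash
sed -i 's/s\["finger_gap"\].round(1)/round(s["finger_gap"],1)/' arc.py; python3 arc.py 0.07 10
```

```text
jig [106.1 -27.7] z 241.8 yaw [179.1  -0.2 100.8] a 1.704 r 196.2 F [-0.7  0.1 -2.8] gap 10.5 t 15.65
[[[-0.68, 0, -0.07, 0], [-0.68, 0, -0.02, 0], [-0.68, 0, 0.03, 0], [-0.68, 0, 0.08, 0], [-0.67, 0, 0.12, 0], [-0.66, 0, 0.17, 0], [-0.65, 0, 0.22, 0], [-0.63, 0, 0.26, 0], [-0.61, 0, 0.3, 0], [-0.59, 0, 0.35, 0]]] end a 1.0042123803684442
```

```bash
python3 -m pendant '[[[-0.65,0,-0.05,0],[-0.65,0,0,0],[-0.65,0,0.05,0],[-0.65,0,0.1,0],[-0.65,0,0.12,0],[-0.65,0,0.17,0],[-0.65,0,0.22,0],[-0.6,0,0.26,0],[-0.6,0,0.3,0],[-0.55,0,0.35,0]]]'; python3 arc.py 0.07 10
```

```text
time: 16.48
tool_pos: [629.4, -77.7, 212.2]
tcp_rot: [178.9, -0.3, 100.9]
ft_force: [-0.4, 3.2, 1.2]
finger_gap: 11.0
jig [-30.3 -28.8] z 212.2 yaw [178.9  -0.3 100.9] a 0.981 r 198.4 F [-0.4  3.2  1.2] gap 11.0 t 16.48
[[[-0.55, 0, 0.4, 0], [-0.52, 0, 0.44, 0], [-0.49, 0, 0.47, 0], [-0.46, 0, 0.51, 0], [-0.42, 0, 0.54, 0], [-0.38, 0, 0.56, 0], [-0.34, 0, 0.59, 0], [-0.3, 0, 0.61, 0], [-0.26, 0, 0.63, 0], [-0.21, 0, 0.65, 0]]] end a 0.2814442721863579
```

```bash
python3 -m pendant '[[[-0.5,0,0.42,0],[-0.5,0,0.46,0],[-0.48,0,0.5,0],[-0.45,0,0.52,0],[-0.4,0,0.55,0],[-0.37,0,0.57,0],[-0.33,0,0.6,0],[-0.3,0,0.6,0],[-0.25,0,0.55,0],[-0.2,0,0.5,0]]]'; python3 arc.py 0.05 6
```

```text
time: 17.32
tool_pos: [645.3, -157.5, 90.6]
tcp_rot: [179.1, -0.6, 100.9]
ft_force: [-1.7, 9.1, -0.2]
finger_gap: 11.3
jig [-111.6  -29.4] z 90.6 yaw [179.1  -0.6 100.9] a 0.222 r 196.4 F [-1.7  9.1 -0.2] gap 11.3 t 17.32
[[[-0.1, 0, 0.48, 0], [-0.07, 0, 0.48, 0], [-0.05, 0, 0.49, 0], [-0.02, 0, 0.49, 0], [0.0, 0, 0.49, 0], [0.03, 0, 0.49, 0]]] end a -0.07761642559480243
```

```bash
python3 -m pendant '[[[-0.05,0,0.4,0],[-0.04,0,0.4,0],[-0.02,0,0.4,0],[0,0,0.35,0],[0,0,0.3,0],[0,0,0.2,0],[0,0,0.1,0],[0,0,0.1,0],[0,0,0,0],[0,0,0,0]]]'; python3 arc.py 0.05 2
```

```text
time: 18.15
tool_pos: [647.3, -161.0, 48.2]
tcp_rot: [179.1, -0.4, 101.0]
ft_force: [-0.6, 0.2, -2.1]
finger_gap: 10.8
jig [-115.4  -30.7] z 48.2 yaw [179.1  -0.4 101. ] a 0.005 r 195.4 F [-0.6  0.2 -2.1] gap 10.8 t 18.15
[[[0.01, 0, 0.49, 0], [0.03, 0, 0.49, 0]]] end a -0.09521108997225283
```

```bash
python3 -m pendant '[[[0,0,0.15,0],[0,0,0.2,0],[0,0,0.2,0],[0,0,0.2,0],[0,0,0.2,0],[0,0,0.2,0],[0,0,0.2,0],[0,0,0.2,0],[0,0,0,0],[0,0,0,0]]]'; python3 arc.py 0.05 1;python3 - <<'E'
from h import *
s=sense(); w=np.r_[s["tool_pos"],s["tcp_rot"]];np.save("pw.npy",w)
cv2.imwrite("pics/w9.png",snapshot("wrist")[:,:,::-1])
im=snapshot("scene")[:,:,::-1];cv2.imwrite("pics/s9.png",cv2.resize(im[150:260,220:380],None,fx=5,fy=5,interpolation=cv2.INTER_CUBIC))
E
```

```text
time: 18.98
tool_pos: [647.8, -161.0, 48.2]
tcp_rot: [179.2, -0.2, 101.2]
ft_force: [-0.1, -0.7, -2.4]
finger_gap: 11.0
jig [-115.5  -31.2] z 48.2 yaw [179.2  -0.2 101.2] a 0.005 r 195.5 F [-0.1 -0.7 -2.4] gap 11.0 t 18.98
[[[0.01, 0, 0.49, 0]]] end a -0.04514530091890832
```

View pics/w9.png

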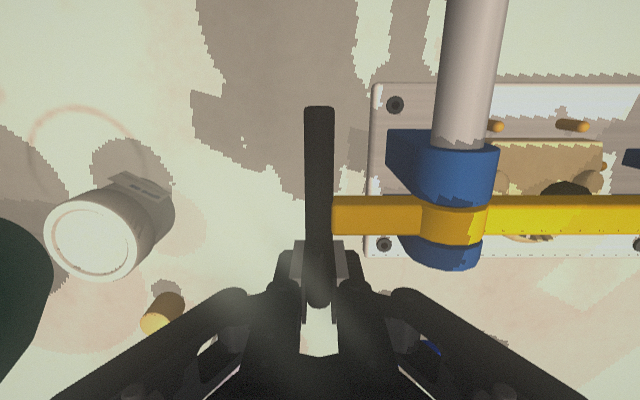

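View pics/s9.png

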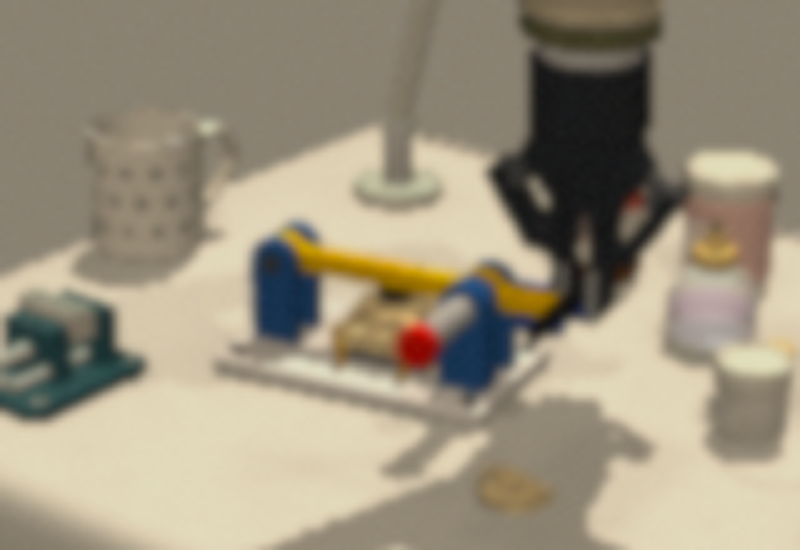

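```bash
python3 -m pendant '[[[0,0,0,0],[0,0,0,0],[0,0,0,0],[0,0,0,0],[0,0,-0.5,0],[0,0,-1,0],[0,0,-1,0],[0,0,-1,0],[0,0,-1,0],[0,0,-0.5,0]]]' -0.2; python3 - <<'E'
from h import *; from jig import *
t=lambda u,v:(u/6+220-.4,v/6+165-.4)
for q,z in [((548,388),66),((600,383),66),((573,390),72)]: print(toJ(back("top",t(*q),z)).round(1))
w=np.load("pw.npy"); pose=(w[:3],w[3:])
for n,q,z in [("bar L edge",(400,196),73),("bar R edge",(400,236),73),("fork face",(455,270),70)]: print(n,toJ(back("wrist",q,z,pose)).round(1))
s=sense(); w=np.r_[s["tool_pos"],s["tcp_rot"]];np.save("pw.npy",w)
print(w.round(1),s["finger_gap"])
im=snapshot("wrist")[:,:,::-1];cv2.imwrite("pics/w10.png",im)
im=snapshot("top")[:,:,::-1];cv2.imwrite("pics/t10.png",cv2.resize(im[150:250,220:340],None,fx=6,fy=6,interpolation=cv2.INTER_CUBIC))
E
```

```text
time: 19.92
tool_pos: [645.0, -160.5, 148.1]
tcp_rot: [179.5, -0.4, 101.2]
ft_force: [0.6, -0.3, 0.3]
finger_gap: 34.0
[-51.3  92.9]
[-75.3  94.9]
[-62.3  95.7]
bar L edge [-83.3   9.7]
bar R edge [-81.7  -8.1]
fork face [-54.5 -26.4]
[ 6.450e+02 -1.605e+02  1.481e+02  1.795e+02 -4.000e-01  1.012e+02] 33.9931143070031
```

View pics/w10.png

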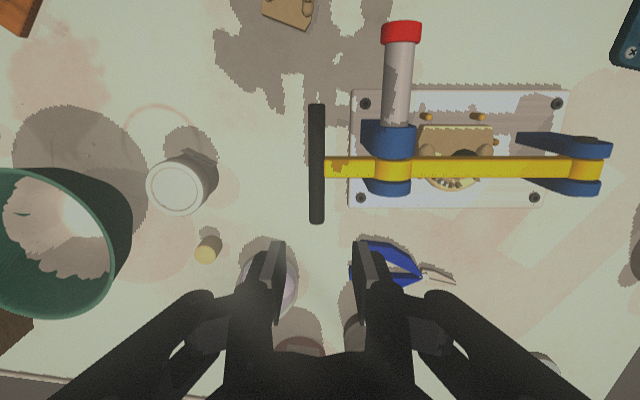

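View pics/t10.png

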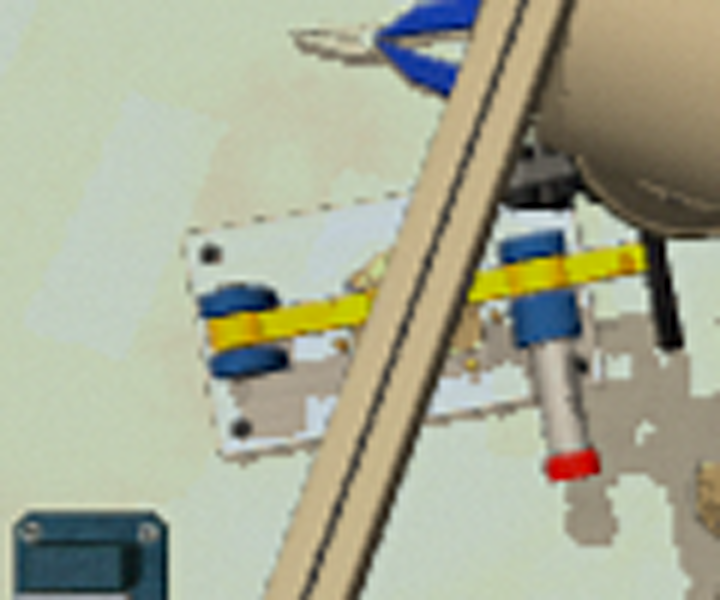

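```bash
python3 - <<'E'
from h import *; from jig import *
w=np.load("pw.npy"); pose=(w[:3],w[3:])
for n,q,z in [("head top outer L",(383,24),70),("head R",(421,22),70),("head mid",(403,21),78),("bar L",(470,157),73),("bar R",(470,180),73),("head inner",(403,44),78),("handle ends",(316,104),70),("h",(316,223),70)]: print(n,toJ(back("wrist",q,z,pose)).round(1))
print(J(-60,128))
E
python3 plan.py 480.5 -136 120 101 10
```

```text
head top outer L [-73.8  92.6]
head R [-49.7  93.9]
head mid [-63.2  92.9]
bar L [-5.7  7.9]
bar R [-2.8 -9.2]
head inner [-62.   80.1]
handle ends [-116.2   43.5]
h [-115.8  -45.2]
[ 481.01011078 -136.32204331]
at [ 645.7 -160.8  148.1] [179.4  -0.4 101.2] gap 34.1 F [ 1.  -0.7 -0. ] t 20.02
d tool [  56.2 -157.6   26.8] dyaw -0.2
[[[0.3, -0.8, 0.15, 0], [0.3, -0.8, 0.15, 0], [0.3, -0.8, 0.15, 0.01], [0.25, -0.8, 0.15, 0], [0.3, -0.8, 0.1, 0.01], [0.25, -0.8, 0.15, 0], [0.3, -0.75, 0.1, 0.01], [0.25, -0.8, 0.15, 0], [0.3, -0.75, 0.1, 0.01], [0.25, -0.8, 0.15, 0]]]
-> [ 480.1 -136.1  119.7] 101.0
```

```bash
python3 -m pendant '[[[0.3,-0.85,0,0],[0.3,-0.85,0.05,0],[0.3,-0.85,0.1,0],[0.3,-0.85,0.1,0],[0.3,-0.85,0.1,0],[0.3,-0.85,0.1,0],[0.25,-0.85,0.1,0],[0.25,-0.85,0.1,0],[0.2,-0.8,0.3,0],[0.1,-0.4,0.5,0]]]' -1; python3 plan.py 481 -137 50 100.8 6; python3 -c "
from h import *; from jig import *
print(toJ(sense()['tool_pos']))"
```

```text
time: 20.85
tool_pos: [467.9, -137.3, 104.8]
tcp_rot: [179.9, -0.8, 101.3]
ft_force: [-0.2, 0.5, -0.6]
finger_gap: 0.1
at [ 467.9 -137.3  104.8] [179.9  -0.8 101.3] gap 0.1 F [-0.2  0.5 -0.6] t 20.85
d tool [-3.  12.8 54.8] dyaw -0.5
[[[-0.03, 0.1, 0.45, 0.02], [-0.02, 0.1, 0.45, 0.02], [-0.02, 0.1, 0.45, 0.01], [-0.03, 0.1, 0.45, 0.02], [-0.02, 0.1, 0.45, 0.01], [-0.03, 0.15, 0.5, 0.02]]]
-> [ 481.2 -137.    49.8] 100.8
[-58.46812629 141.03286002]
```

```bash
python3 -m pendant '[[[-0.05,0.05,0.45,0.02],[-0.05,0.05,0.5,0.02],[-0.03,0.05,0.5,0.02],[0,0.05,0.5,0],[0,0.1,0.4,0],[0,0.2,0.2,0],[0,0.2,0,0],[0,0.2,0,0],[0,0.1,0,0],[0,0,0,0]]]'; python3 -c "
from h import *; from jig import *
s=sense();print(toJ(s['tool_pos']),s['tcp_rot'])
cv2.imwrite('pics/w11.png',snapshot('wrist')[:,:,::-1])"
```

```text
time: 21.68
tool_pos: [487.5, -133.4, 42.3]
tcp_rot: [-179.7, -1.0, 100.9]
ft_force: [-1.2, -0.0, 0.4]
finger_gap: -0.2
[-58.32964254 121.10585511] [-179.6581133    -1.04809078  100.93327132]
```

View pics/w11.png

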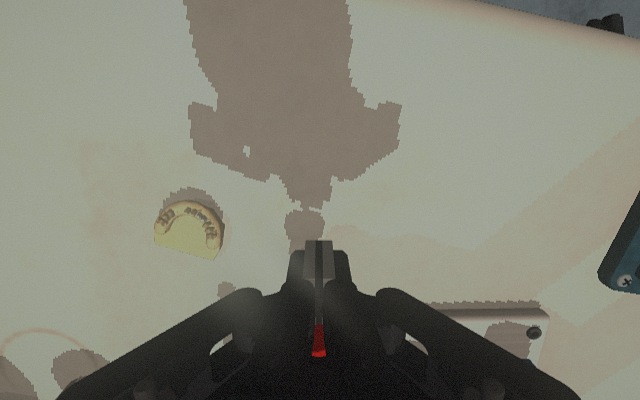

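```bash
python3 -m pendant '[[[-0.05,0.4,-0.1,0],[-0.05,0.4,-0.1,0],[-0.02,0.4,-0.05,0],[0,0.4,0,0],[0,0.35,0,0],[0,0.35,0,0],[0,0.35,0,0],[0,0.3,0,0],[0,0.3,0,0],[0,0.2,0,0]]]'; python3 -c "
from h import *; from jig import *
s=sense();print(toJ(s['tool_pos']),s['tcp_rot'])"
```

```text
time: 22.57
tool_pos: [554.7, -123.1, 47.5]
tcp_rot: [-178.6, -1.1, 101.0]
ft_force: [-41.8, -6.9, 33.4]
finger_gap: 0.4
[-60.8157271   53.15975493] [-178.62891712   -1.1416432   100.95121147]
```

```bash
python3 -m pendant '[[[0,-0.3,0,0],[0,-0.5,0,0],[0,-0.5,0,0],[0,-0.5,0,0],[0,-0.5,-0.3,0],[0,-0.4,-0.7,0],[0,-0.3,-1,0],[0,0,-1,0],[0,0,-1,0],[0,0,-1,0]]]'; python3 -c "
from h import *; from jig import *
s=sense();print(toJ(s['tool_pos']),s['tcp_rot'],s['ft_force']); w=np.r_[s['tool_pos'],s['tcp_rot']];np.save('pw.npy',w)
cv2.imwrite('pics/w12.png',snapshot('wrist')[:,:,::-1])
im=snapshot('scene')[:,:,::-1];cv2.imwrite('pics/s12.png',cv2.resize(im[150:260,220:380],None,fx=5,fy=5,interpolation=cv2.INTER_CUBIC))
im=snapshot('top')[:,:,::-1];cv2.imwrite('pics/t12.png',cv2.resize(im[150:250,220:340],None,fx=6,fy=6,interpolation=cv2.INTER_CUBIC))
"
```

```text
time: 23.4
tool_pos: [491.2, -135.5, 146.9]
tcp_rot: [-178.4, -1.4, 100.9]
ft_force: [0.2, -0.6, -0.7]
finger_gap: 0.0
[-61.11306297 117.81634882] [-178.435328     -1.35977538  100.91574256] [ 0.24395366 -0.61098662 -0.70562869]
```

View pics/s12.png

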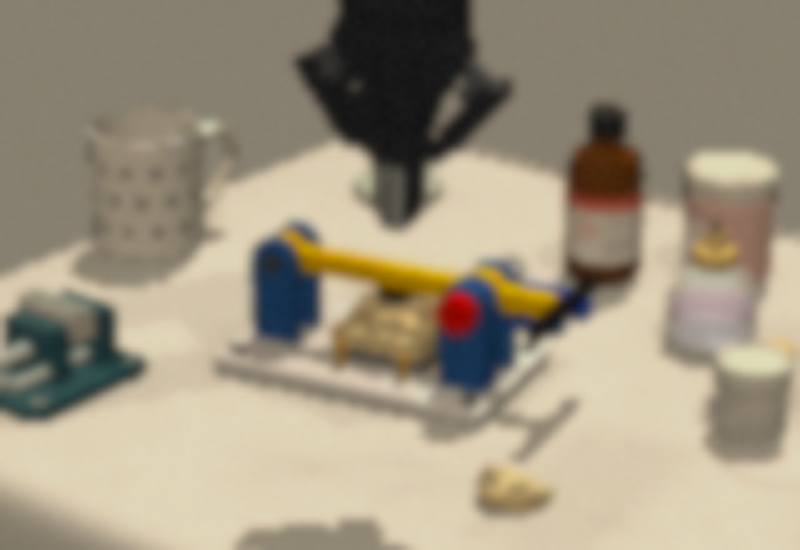

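View pics/t12.png

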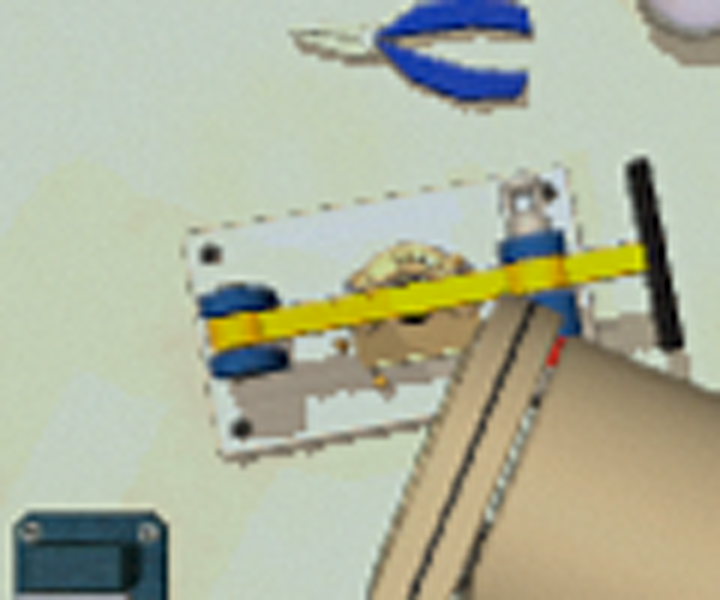

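View pics/w12.png

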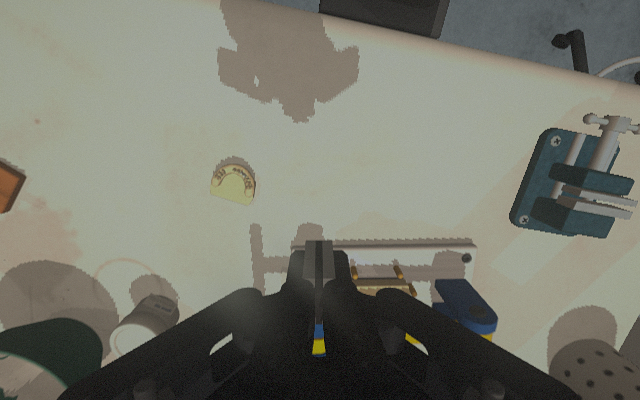

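```bash
python3 -m pendant '[[[-0.9,-0.1,-0.3,0],[-1,-0.12,-0.4,0],[-1,-0.12,-0.4,0],[-1,-0.12,-0.4,0],[-1,-0.12,-0.3,0],[-1,-0.12,-0.2,0],[-1,-0.12,0,0],[-1,-0.12,0,0],[-1,-0.12,0,0],[-1,-0.12,0,0]]]' 0 ; python3 plan.py 515 -440 190 101 6
```

```text
time: 24.38
tool_pos: [504.3, -337.0, 172.0]
tcp_rot: [-178.4, -1.8, 101.3]
ft_force: [0.1, 0.2, -0.3]
finger_gap: 42.6
at [ 504.3 -337.   172. ] [-178.4   -1.8  101.3] gap 42.6 F [ 0.1  0.2 -0.3] t 24.38
d tool [-102.5  -10.3  -20.9] dyaw -0.3
[[[-0.85, -0.09, -0.15, 0.01], [-0.85, -0.08, -0.2, 0.01], [-0.85, -0.08, -0.15, 0.01], [-0.85, -0.09, -0.2, 0.01], [-0.85, -0.08, -0.15, 0.01], [-0.85, -0.09, -0.2, 0.01]]]
-> [ 514.8 -439.5  190.1] 101.0
```

```bash
python3 -m pendant '[[[-0.85,-0.08,-0.15,0],[-0.85,-0.08,-0.2,0],[-0.85,-0.08,-0.2,0],[-0.8,-0.08,-0.2,0],[-0.6,-0.08,-0.2,0],[-0.2,0,0,0],[0,0,0,0],[0,0,0,0],[0,0,0,0],[0,0,0,0]]]'; python3 -c "
from h import *
s=sense();print(s['tool_pos'],s['tcp_rot'],s['ft_force']); w=np.r_[s['tool_pos'],s['tcp_rot']];np.save('pw.npy',w)
im=snapshot('wrist')[:,:,::-1];cv2.imwrite('pics/w13.png',im)"
```

```text
time: 25.22
tool_pos: [507.5, -422.9, 171.9]
tcp_rot: [-177.9, -2.6, 101.1]
ft_force: [0.2, -0.3, -0.2]
finger_gap: 42.9
[ 507.48213291 -422.93759416  171.90555471] [-177.8663531    -2.61595306  101.0722761 ] [ 0.16477031 -0.28398076 -0.20307932]
```

View pics/w13.png

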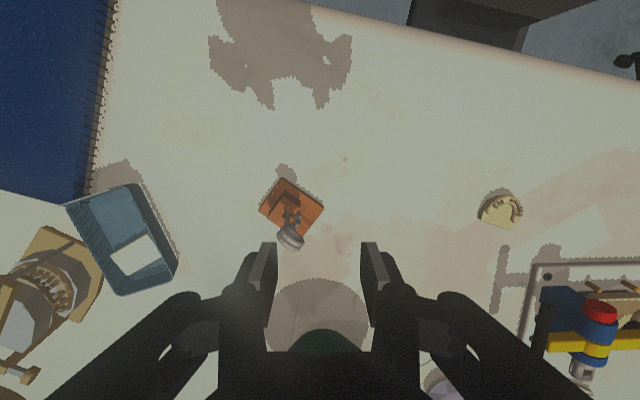

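```bash
python3 -c "
import cv2
im=cv2.imread('pics/w13.png');cv2.imwrite('pics/w13c.png',cv2.resize(im[160:260,250:335],None,fx=7,fy=6,interpolation=cv2.INTER_CUBIC))"
```

```text
(no output)
```

View pics/w13c.png

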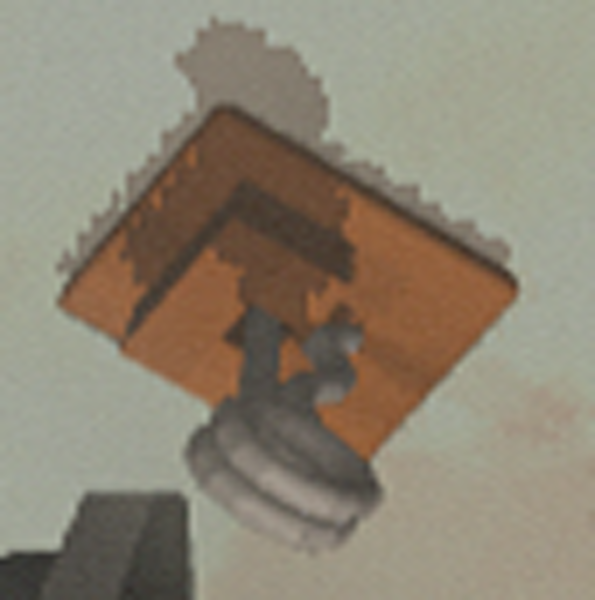

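```bash
cat > clip.py <<'E'
from h import *
w=np.load("pw.npy"); pose=(w[:3],w[3:])
g=lambda u,v:(u/7+250-.4,v/6+160-.4)
E
python3 - <<'E'
from clip import *
A,B,C=[back("wrist",g(*q),6,pose) for q in((220,105),(517,290),(62,300))]
print(A.round(1),B.round(1),C.round(1),np.linalg.norm(A-B),np.linalg.norm(A-C), "long ang",np.degrees(np.arctan2(*(B-A)[[1,0]])),"short",np.degrees(np.arctan2(*(C-A)[[1,0]])), "ctr",(B+C)/2)
print("coil ends top",[back("wrist",g(*q),80,pose).round(1) for q in((190,455),(378,500))])
P=[back("wrist",g(*q),80,pose) for q in((190,450),(378,492))]; print("mid",np.mean(P,0),np.linalg.norm(P[0]-P[1]),np.degrees(np.arctan2(*(P[1]-P[0])[[1,0]])))
print("top mid z92",back("wrist",g(300,475),90,pose))
print("leg entry z34",back("wrist",g(262,345),34,pose), "leg under coil z68",back("wrist",g(245,395),68,pose))
E
```

```text
[ 509.1 -454.2    6. ] [ 534.2 -404.6    6. ] [ 548.1 -472.     6. ] 55.56083582857937 42.847537750276516 long ang 63.22426080485998 short -24.49002917451921 ctr [ 541.15249267 -438.31602388    6.        ]
coil ends top [array([ 541.3, -447.4,   80. ]), array([ 544.1, -424.3,   80. ])]
mid [ 541.7425411  -436.01551758   80.        ] 23.10758702605668 84.03584923539181
top mid z92 [ 537.5557727  -434.52107353   90.        ]
leg entry z34 [ 540.85281321 -441.26593021   34.        ] leg under coil z68 [ 536.21551311 -442.37783165   68.        ]
```

```bash
python3 plan.py 525 -430 175 -27 28 | tail -2 | head -1 | cut -c1-400; python3 -m pendant '[[[0,0,-0.1,1],[0,0,-0.1,1],[0,0,-0.1,1],[0,0,-0.1,1],[0,0,-0.1,1],[0,0,-0.1,1],[0,0,-0.1,1],[0,0,-0.1,1],[0,0,-0.1,1],[0,0,-0.1,1]]]' ; python3 plan.py 541 -437 160 -27 18
```

```text
[[[-0.02, 0.03, -0.01, 1.0], [-0.02, 0.03, -0.01, 1.0], [-0.01, 0.03, -0.01, 1.0], [-0.01, 0.03, -0.01, 1.0], [-0.01, 0.03, -0.01, 1.0], [-0.01, 0.03, -0.01, 1.0], [0, 0.03, -0.01, 1.0], [0, 0.03, -0.01, 1.0], [0, 0.03, -0.01, 1.0], [0, 0.03, -0.01, 1.0], [0.01, 0.03, -0.01, 1.0], [0.01, 0.03, -0.01, 1.0], [0.01, 0.03, -0.01, 1.0], [0.02, 0.03, -0.01, 1.0], [0.02, 0.03, 0, 1.0], [0.02, 0.03, -0.01
time: 26.1
tool_pos: [510.1, -416.2, 192.7]
tcp_rot: [-176.6, -0.2, 53.7]
ft_force: [-0.9, -0.2, 0.3]
finger_gap: 42.3
at [ 510.1 -416.2  192.7] [-176.6   -0.2   53.7] gap 42.3 F [-0.9 -0.2  0.3] t 26.1
d tool [ 1.4 39.1 30.4] dyaw -80.7
[[[0, 0.1, 0.08, 1.0], [0.01, 0.1, 0.08, 1.0], [0.02, 0.1, 0.08, 1.0], [0.03, 0.1, 0.09, 0.95], [0.04, 0.1, 0.08, 1.0], [0.05, 0.1, 0.09, 0.95], [0.05, 0.1, 0.08, 1.0], [0.06, 0.09, 0.09, 0.95], [0.07, 0.09, 0.08, 1.0], [0.08, 0.08, 0.09, 0.95], [0.08, 0.08, 0.08, 1.0], [0.09, 0.07, 0.09, 0.95], [0.09, 0.06, 0.08, 1.0], [0.1, 0.05, 0.09, 0.95], [0.1, 0.05, 0.08, 1.0], [0.1, 0.04, 0.09, 0.95], [0.1, 0.03, 0.08, 1.0], [0.1, 0.02, 0.09, 0.95]]]
-> [ 540.8 -436.9  160. ] -26.9
```

```bash
python3 -m pendant '[[[0,0.1,0.05,1],[0,0.1,0.05,1],[0,0.1,0.05,1],[0.05,0.1,0.05,1],[0.05,0.1,0.05,1],[0.05,0.1,0.05,1],[0.05,0.1,0.05,1],[0.05,0.1,0.05,1],[0.05,0.1,0.05,1],[0.05,0.1,0.05,1]]]' ; python3 plan.py 541 -437 160 -27 8
```

```text
time: 26.93
tool_pos: [529.6, -423.2, 184.2]
tcp_rot: [-177.7, 2.2, 6.0]
ft_force: [0.8, -0.9, 0.2]
finger_gap: 42.5
at [ 529.6 -423.2  184.2] [-177.7    2.2    6. ] gap 42.5 F [ 0.8 -0.9  0.2] t 26.93
d tool [10.8 15.8 23.2] dyaw -33.0
[[[0.07, 0.1, 0.15, 0.9], [0.07, 0.09, 0.15, 0.9], [0.08, 0.09, 0.15, 0.9], [0.09, 0.08, 0.15, 0.9], [0.09, 0.08, 0.15, 0.9], [0.1, 0.07, 0.15, 0.9], [0.1, 0.06, 0.15, 0.9], [0.1, 0.05, 0.1, 0.9]]]
-> [ 540.9 -436.9  160.2] -27.0
```

```bash
python3 -m pendant '[[[0.05,0.1,0.15,1],[0.05,0.1,0.15,1],[0.1,0.1,0.15,1],[0.1,0.1,0.15,0.9],[0.1,0.05,0.15,0.9],[0.1,0.05,0.15,0.9],[0.05,0.05,0.1,0.7],[0,0,0,0],[0,0,0,0],[0,0,0,0]]]' ; python3 -c "
from h import *
s=sense();print(s['tool_pos'],s['tcp_rot'],s['ft_force']); w=np.r_[s['tool_pos'],s['tcp_rot']];np.save('pw.npy',w)
im=snapshot('wrist')[:,:,::-1];cv2.imwrite('pics/w14.png',im)"
```

```text
time: 27.77
tool_pos: [541.3, -429.3, 163.6]
tcp_rot: [-179.1, 3.0, -24.5]
ft_force: [0.4, 0.2, -0.5]
finger_gap: 42.6
[ 541.34281336 -429.28577608  163.62990004] [-179.0839913     2.98797063  -24.52958632] [ 0.43923408  0.18178956 -0.52159958]
```

View pics/w14.png

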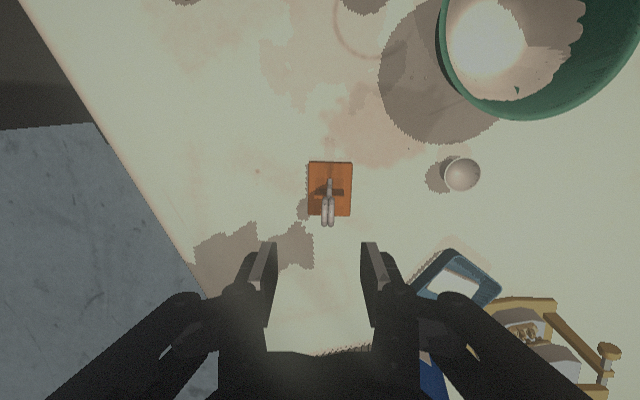

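```bash
python3 -c "
import cv2
im=cv2.imread('pics/w14.png');cv2.imwrite('pics/w14c.png',cv2.resize(im[150:240,295:365],None,fx=7,fy=6.5,interpolation=cv2.INTER_CUBIC))"
```

```text
(no output)
```

View pics/w14c.png

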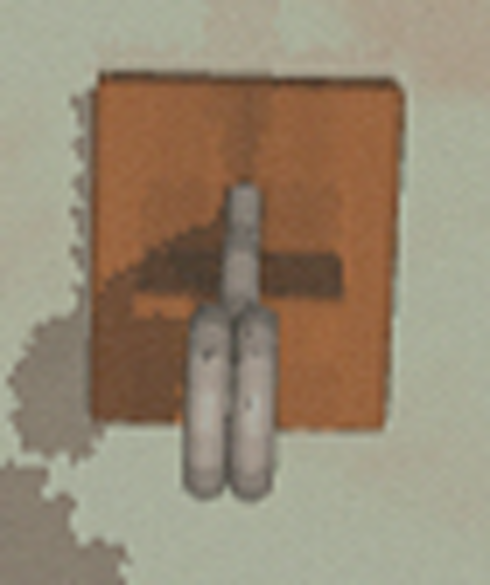

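```bash
python3 - <<'E'
from h import *
w=np.load("pw.npy"); pose=(w[:3],w[3:]); s=Ro.from_euler('xyz',w[3:],degrees=True).as_matrix()
g=lambda u,v:(u/7+295-.4,v/6.5+150-.4)
P=back("wrist",g(230,403),80,pose);print(P, "tool",(s.T@(P-w[:3])).round(1))
a,b,c=[back("wrist",g(*q),6,pose) for q in((98,76),(404,82),(92,422))];print(a,b,c,"short ang",np.degrees(np.arctan2(*(b-a)[[1,0]])),"long",np.degrees(np.arctan2(*(a-c)[[1,0]])))
a,b=[back("wrist",g(*q),z,pose) for q,z in(((237,320),88),((228,490),72))];print(a,b)
E
```

```text
[ 541.7789424  -436.17352375   80.        ] tool [ 7.6  7.4 83.2]
[ 533.45323558 -404.31444467    6.        ] [ 572.60862876 -422.73015074    6.        ] [ 508.67128951 -455.10038035    6.        ] short ang -25.188709616348124 long 63.98907339274839
[ 547.99497107 -424.57741563   88.        ] [ 535.38929166 -449.41518228   72.        ]
```

```bash
python3 -m pendant '[[[0.1,0.08,0.4,0.15],[0.1,0.08,0.5,0.15],[0.08,0.08,0.5,0],[0.05,0.05,0.5,0],[0,0.05,0.5,0],[0,0,0.5,0],[0,0,0.5,0],[0,0,0.4,0],[0,0,0,0],[0,0,0,0]]]' ; python3 -c "
from h import *
s=sense();print(s['tool_pos'],s['tcp_rot'],s['ft_force']); w=np.r_[s['tool_pos'],s['tcp_rot']];np.save('pw.npy',w)
R=Ro.from_euler('xyz',w[3:],degrees=True).as_matrix()
print('clip tool',R.T@(np.array([541.8,-436.2,80])-w[:3]))
im=snapshot('wrist')[:,:,::-1];cv2.imwrite('pics/w15.png',im)"
```

```text
time: 28.65
tool_pos: [539.8, -434.9, 76.3]
tcp_rot: [-179.1, 3.2, -25.9]
ft_force: [-0.0, 0.5, 0.2]
finger_gap: 42.7
[ 539.83140857 -434.900625     76.28354175] [-179.08284868    3.21714976  -25.85137524] [-0.01185041  0.52460112  0.16528747]
clip tool [ 2.12591412  0.24942864 -3.84630525]
```

View pics/w15.png

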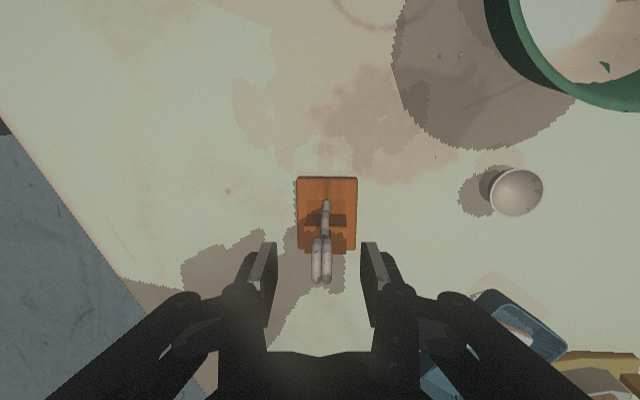

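```bash
python3 -c "
from h import *
w=np.load('pw.npy');pose=(w[:3],w[3:]);R=Ro.from_euler('xyz',w[3:],degrees=True).as_matrix()
for q in ((322,262),(322,238),(322,287)): P=back('wrist',q,80,pose);print(P,R.T@(P-w[:3]))
"; python3 -m pendant '[[[0.06,0.02,0.2,0],[0.06,0.02,0.25,0],[0.03,0,0.2,0],[0,0,0.15,0],[0,0,0.1,0],[0,0,0,0],[0,0,0,0],[0,0,0,0],[0,0,0,0],[0,0,0,0]]]' -0.5 60;python3 -c "
from h import *
s=sense();w=np.r_[s['tool_pos'],s['tcp_rot']];print(w.round(1),s['finger_gap'])
R=Ro.from_euler('xyz',w[3:],degrees=True).as_matrix()
print('clip tool',R.T@(np.array([541.8,-436.2,80])-w[:3]))"
```

```text
[ 541.65031206 -437.18414937   80.        ] [ 2.41986846  1.19997572 -3.87804723]
[ 547.45628541 -425.10966448   80.        ] [  2.37995354 -12.19606702  -3.66135044]
[ 535.27461657 -450.44346598   80.        ] [ 2.4637001  15.91053055 -4.11600781]
time: 29.53
tool_pos: [543.3, -437.7, 59.7]
tcp_rot: [-179.2, 2.9, -25.8]
ft_force: [-0.7, -0.1, 0.6]
finger_gap: 21.0
[ 543.3 -437.7   59.7 -179.2    2.9  -25.8] 20.96723049015952
clip tool [ -3.06250862  -0.97197382 -20.18248196]
```

```bash
python3 -m pendant '[[[-0.15,-0.04,-0.05,0],[0,0,0,0],[0,0,0,0],[0,0,0,0],[0,0,0,0],[0,0,0,0],[0,0,0,0],[0,0,0,0],[0,0,0,0],[0,0,0,0]]]' -1 60;python3 -c "
from h import *
s=sense();w=np.r_[s['tool_pos'],s['tcp_rot']];print(w.round(1),s['finger_gap'],s['ft_force'],s['wrist_torque'])
cv2.imwrite('pics/w16.png',snapshot('wrist')[:,:,::-1])"
```

```text
time: 30.37
tool_pos: [541.5, -435.9, 61.5]
tcp_rot: [-179.2, 2.8, -25.8]
ft_force: [1.6, -0.4, -0.9]
finger_gap: 8.9
[ 541.5 -435.9   61.5 -179.2    2.8  -25.8] 8.917489651243324 [ 1.58949792 -0.36088823 -0.90504647] [-0.10322429 -0.17226156  0.01498667]
```

View pics/w16.png

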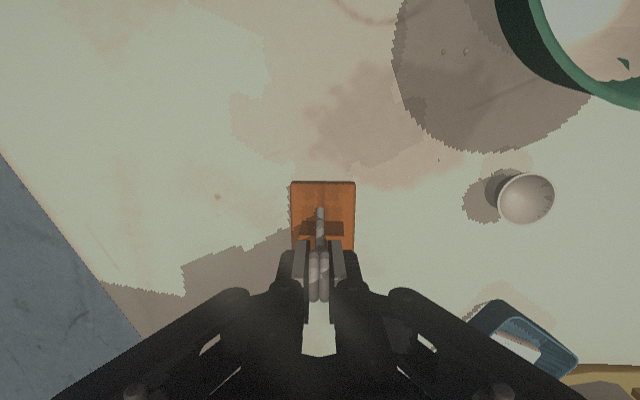

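```bash
python3 -c "
from h import *; from jig import *
P=back('top',(525/6+220-.4,204/6+150-.4),76);print(P,toJ(P)); print(J(-60,-38),J(-55.5,-38))"
python3 -m pendant '[[[-0.02,0,-0.3,0],[-0.02,0,-0.5,0],[-0.03,-0.01,-0.6,0],[-0.05,-0.01,-1,0],[-0.05,-0.01,-1,0],[-0.05,-0.01,-1,0],[-0.05,-0.01,-1,-0.3],[0,-0.1,-0.7,-0.3],[0.2,-0.5,-0.4,-0.3],[0.2,-0.7,-0.1,-0.3]]]';python3 plan.py 625 -110 150 10.8 25|head -3|cut -c1-700
```

```text
[ 639.33047879 -109.1090415    76.        ] [-62.93529395 -32.61528708]
[ 644.0697944  -105.21674509] [ 643.22657849 -100.79645246]
time: 31.25
tool_pos: [556.7, -416.4, 206.0]
tcp_rot: [-178.9, 2.9, -20.3]
ft_force: [0.1, 0.2, -0.3]
finger_gap: 8.9
at [ 556.7 -416.4  206. ] [-178.9    2.9  -20.3] gap 8.9 F [ 0.1  0.2 -0.3] t 31.25
d tool [ -39.5 -310.    63.9] dyaw 31.1
[[[-0.08, -0.6, 0.15, -0.25], [-0.07, -0.6, 0.15, -0.25], [-0.05, -0.6, 0.15, -0.25], [-0.04, -0.65, 0.1, -0.25], [-0.03, -0.65, 0.15, -0.3], [-0.01, -0.65, 0.1, -0.25], [0, -0.6, 0.15, -0.3], [0.01, -0.65, 0.1, -0.25], [0.03, -0.6, 0.15, -0.3], [0.04, -0.6, 0.1, -0.25], [0.05, -0.6, 0.15, -0.3], [0.07, -0.65, 0.1, -0.25], [0.08, -0.6, 0.15, -0.3], [0.1, -0.6, 0.1, -0.25], [0.1, -0.6, 0.15, -0.3], [0.1, -0.6, 0.1, -0.25], [0.15, -0.6, 0.15, -0.3], [0.15, -0.6, 0.1, -0.25], [0.15, -0.6, 0.15, -0.3], [0.2, -0.6, 0.1, -0.25], [0.2, -0.6, 0.15, -0.3], [0.2, -0.6, 0.1, -0.25], [0.2, -0.6, 0.15, -0.3], [0.25, -0.6, 0.1, -0.25], [0.25, -0.65, 0.15, -0.3]]]
```

```bash
python3 -m pendant '[[[-0.1,-0.75,0.05,-0.35],[-0.1,-0.8,0.05,-0.35],[-0.05,-0.8,0,-0.35],[-0.05,-0.8,0,-0.35],[0,-0.8,0,-0.35],[0,-0.8,0,-0.35],[0,-0.8,0,-0.35],[0.05,-0.8,0,-0.35],[0.05,-0.8,0,-0.35],[0.1,-0.8,0,-0.35]]]';python3 plan.py 632 -110 175 10.8 10
```

```text
time: 32.08
tool_pos: [589.8, -236.4, 201.2]
tcp_rot: [-177.7, 3.0, -2.2]
ft_force: [-0.5, -0.1, -0.8]
finger_gap: 9.0
at [ 589.8 -236.4  201.2] [-177.7    3.    -2.2] gap 9.0 F [-0.5 -0.1 -0.8] t 32.08
d tool [  38.6 -126.9   29.3] dyaw 13.0
[[[0.2, -0.65, 0.15, -0.3], [0.2, -0.65, 0.15, -0.3], [0.2, -0.6, 0.15, -0.3], [0.25, -0.6, 0.15, -0.3], [0.25, -0.6, 0.15, -0.25], [0.25, -0.6, 0.15, -0.3], [0.3, -0.6, 0.15, -0.25], [0.3, -0.6, 0.15, -0.3], [0.3, -0.6, 0.15, -0.25], [0.35, -0.6, 0.1, -0.3]]]
-> [ 632.5 -109.8  175.3] 10.8
```

```bash
python3 -m pendant '[[[0.2,-0.65,0.1,-0.3],[0.2,-0.65,0.1,-0.3],[0.2,-0.6,0.15,-0.3],[0.25,-0.6,0.15,-0.3],[0.25,-0.6,0.15,-0.3],[0.25,-0.6,0.15,-0.3],[0.25,-0.5,0.15,-0.25],[0.15,-0.3,0.15,-0.1],[0,0,0,0],[0,0,0,0]]]';python3 -c "
from h import *; from jig import *
s=sense();w=np.r_[s['tool_pos'],s['tcp_rot']];np.save('pw.npy',w);print(w.round(1),s['finger_gap'],toJ(w[:2]),Ro.from_euler('xyz',w[3:],degrees=True).as_matrix()[:,2])
cv2.imwrite('pics/w17.png',snapshot('wrist')[:,:,::-1])
im=snapshot('scene')[:,:,::-1];cv2.imwrite('pics/s17.png',cv2.resize(im[100:250,240:400],None,fx=5,fy=4,interpolation=cv2.INTER_CUBIC))"
```

```text
time: 32.92
tool_pos: [621.3, -127.0, 176.0]
tcp_rot: [-176.9, 2.8, 9.2]
ft_force: [0.1, -0.6, 0.4]
finger_gap: 9.2
[ 621.3 -127.   176.  -176.9    2.8    9.2] 9.154489005755474 [-77.120989   -11.60165497] [-0.05664155  0.04472268 -0.99739241]
```

View pics/w17.png

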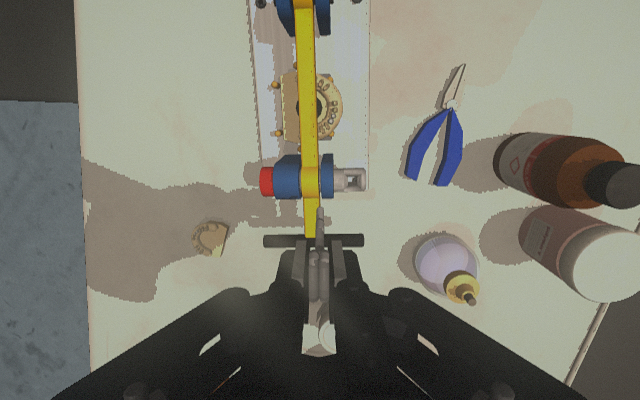

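View pics/s17.png

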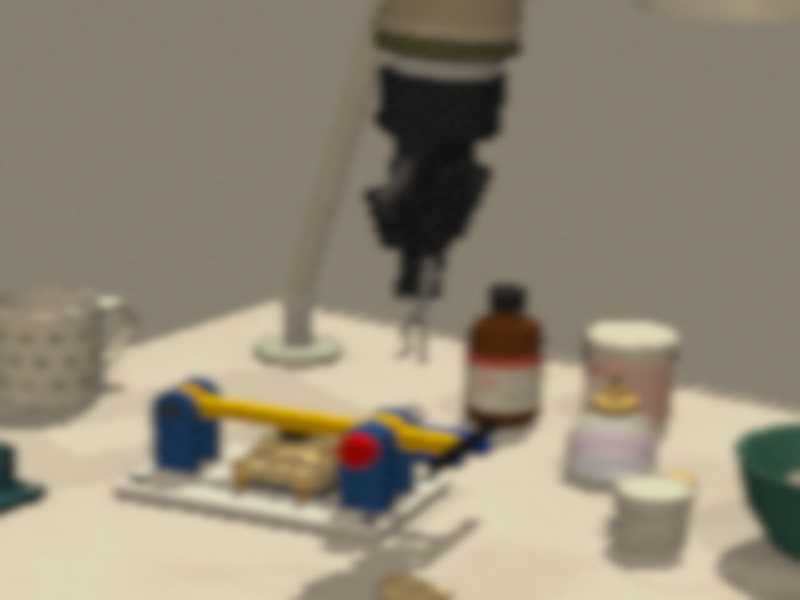

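```bash
python3 -c "
import cv2
im=cv2.imread('pics/w17.png');cv2.imwrite('pics/w17c.png',cv2.resize(im[145:215,255:375],None,fx=6.5,fy=6.5,interpolation=cv2.INTER_CUBIC))
cv2.imwrite('pics/w17d.png',cv2.resize(im[200:360,280:360],None,fx=6,fy=3.7,interpolation=cv2.INTER_CUBIC))"
```

```text
(no output)
```

View pics/w17c.png

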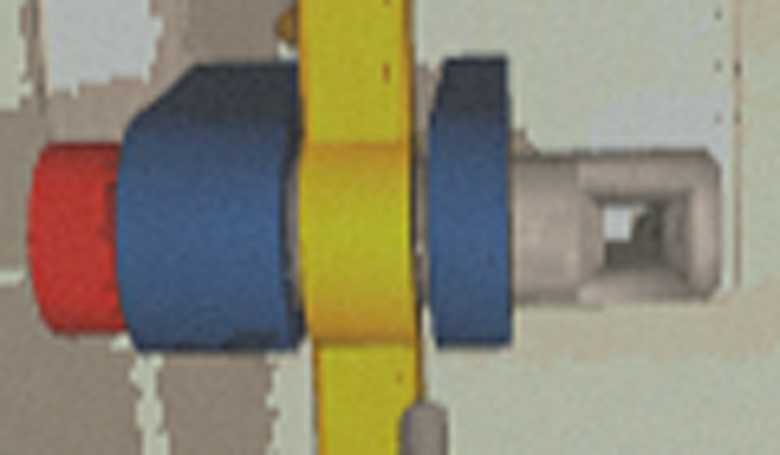

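View pics/w17d.png

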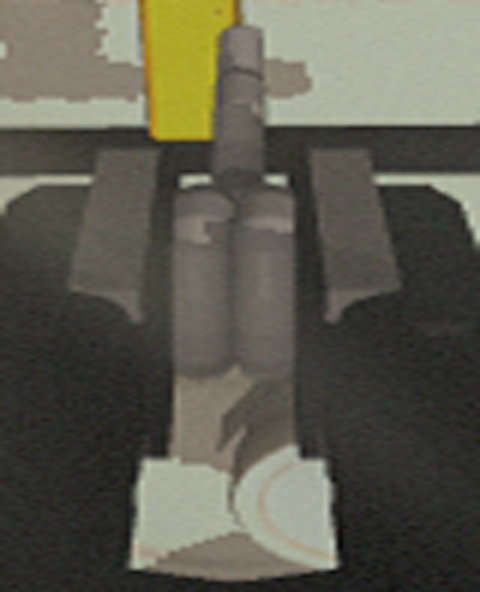

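```bash
cat > ins.py <<'E'
from h import *; from jig import *
def tool(q,zt,w):  # pixel -> tool coords at tool z plane
    c=calibration("wrist"); M=c["hand_eye"]; d=np.linalg.inv(c["mtx"])@np.array([q[0],q[1],1.]); v=M[:3,:3]@d; o=M[:3,3]; return o+v*(zt-o[2])/v[2]
def RR(w): return Ro.from_euler('xyz',w[3:],degrees=True).as_matrix()
E
python3 - <<'E'
from ins import *
w=np.load("pw.npy");pose=(w[:3],w[3:]);R=RR(w)
g=lambda u,v:(u/6.5+255-.4,v/6.5+145-.4)
H=back("wrist",g(643,240),74,pose);H2=back("wrist",g(632,238),69,pose);print("hole rim",H,toJ(H),"throat",H2,toJ(H2))
print("pin sides",[toJ(back("wrist",g(545,v),66,pose)).round(1) for v in(150,302)], "fork out",toJ(back("wrist",g(512,200),80,pose)))
C=tool((319,276),-18.7,w);print("coil tool",C, [tool((319,r),-18.7,w)[1].round(1) for r in (251,301)])
Hc=np.r_[H[:2],66];print("hole tool",R.T@(Hc-w[:3]))
S=C+[0.3,5,46]; print("seat tool",S,"move tool",R.T@(Hc-w[:3])-S)
# bent tip
print("bent tip guess tool z 40:",tool((320,207),40,w),tool((320,207),30,w))
E
```

```text
hole rim [ 642.79429886 -106.26046359   74.        ] [-60.78622734 -36.55152365] throat [ 641.85803218 -107.27921808   69.        ] [-61.61149801 -35.44094527]
pin sides [array([-50.4, -24.4]), array([-70.7, -24.2])] fork out [-54.13582695 -20.12041567]
coil tool [  0.93076085   0.2773893  -18.7       ] [np.float64(-12.7), np.float64(14.0)]
hole tool [ 29.83253329 -11.20512654 109.45714268]
seat tool [ 1.23076085  5.2773893  27.3       ] move tool [ 28.60177244 -16.48251585  82.15714268]
bent tip guess tool z 40: [  1.62675077 -12.06177811  40.        ] [  1.58055843 -15.76025572  30.        ]
```

```bash
python3 -m pendant '[[[0.2,-0.15,0,-0.15],[0.25,-0.15,0.1,-0.1],[0.3,-0.15,0.2,-0.1],[0.3,-0.15,0.25,0],[0.25,-0.1,0.25,0],[0.15,-0.1,0.3,0],[0,0,0.25,0],[0,0,0.2,0],[0,0,0,0],[0,0,0,0]]]';python3 -c "
from ins import *
s=sense();w=np.r_[s['tool_pos'],s['tcp_rot']];np.save('pw.npy',w);R=RR(w);print(w.round(1),s['ft_force'])
print('move',R.T@(np.array([642.5,-106.5,66])-w[:3])-[1.2,5.3,27.3])
im=snapshot('wrist')[:,:,::-1];cv2.imwrite('pics/w18.png',im)"
```

```text
time: 33.85
tool_pos: [647.5, -105.3, 140.6]
tcp_rot: [-176.9, 2.7, 10.7]
ft_force: [0.4, 0.6, -1.3]
finger_gap: 9.0
[ 647.5 -105.3  140.6 -176.9    2.7   10.7] [ 0.37992667  0.61831218 -1.2648509 ]
move [-2.8021926  -1.02954745 47.33247835]
```

View pics/w18.png

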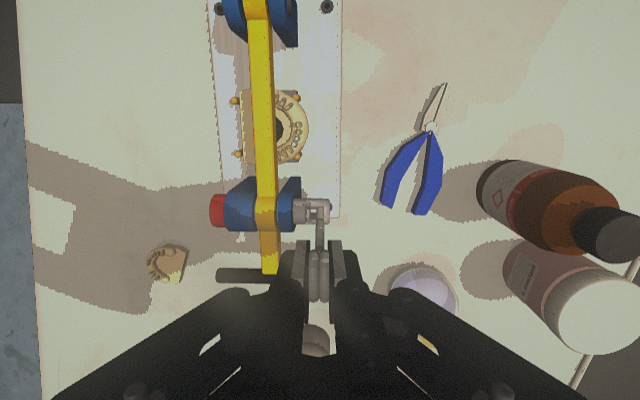

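```bash
python3 -c "
import cv2
im=cv2.imread('pics/w18.png');cv2.imwrite('pics/w18c.png',cv2.resize(im[165:265,255:355],None,fx=6,fy=6,interpolation=cv2.INTER_CUBIC))"
```

```text
(no output)
```

View pics/w18c.png

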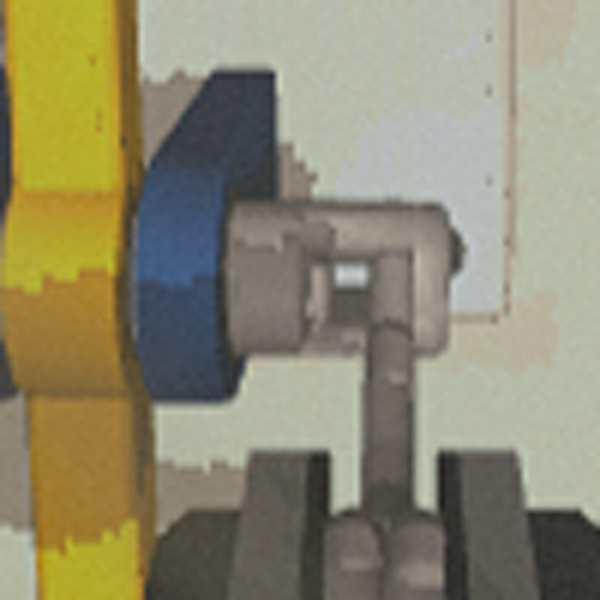

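```bash
python3 - <<'E'
from ins import *
w=np.load("pw.npy");pose=(w[:3],w[3:]);R=RR(w)
g=lambda u,v:(u/6+255-.4,v/6+165-.4)
for q,z in (((358,278),68),((358,277),74)):
    H=back("wrist",g(*q),z,pose);print(H,toJ(H))
print([toJ(back("wrist",g(*q),66,pose)).round(1) for q in ((270,205),(270,352),(450,280),(228,280))])
print("bent leg tool at z=35", tool(g(388,340),35,w), "at z 10", tool(g(388,450),10,w), "coil", tool(g(388,560),-18.7,w))
E
```

```text
[ 641.51954554 -105.69850376   68.        ] [-59.99535642 -35.40465048]
[ 641.50456307 -103.5938022    74.        ] [-57.92512747 -35.78431513]
[array([-51.2, -24.3]), array([-70.7, -24. ]), array([-60.7, -46.9]), array([-61.1, -18.8])]
bent leg tool at z=35 [ 1.1538363  -4.40557524 35.        ] at z 10 [ 1.10498192 -4.13007559 10.        ] coil [  1.04683711  -9.13471566 -18.7       ]
```

```bash
python3 -m pendant '[[[-0.1,-0.03,0.1,0],[-0.05,-0.03,0.12,0],[0,0,0.1,0],[0,0,0.05,0],[0,0,0,0],[0,0,0,0],[0,0,0,0],[0,0,0,0],[0,0,0,0],[0,0,0,0]]]';cat > st.py <<'E'
from ins import *
s=sense();w=np.r_[s['tool_pos'],s['tcp_rot']];np.save('pw.npy',w);R=RR(w);print(w.round(1),s['ft_force'].round(1),round(s['finger_gap'],1))
print('move',(R.T@(np.array([642.2,-106.5,66])-w[:3])-[1.1,5.3,27.3]).round(1))
import sys
if len(sys.argv)>1:
    im=snapshot('wrist')[:,:,::-1];cv2.imwrite(f'pics/{sys.argv[1]}.png',cv2.resize(im[165:305,250:380],None,fx=4.2,fy=4.2,interpolation=cv2.INTER_CUBIC))
    im=snapshot('scene')[:,:,::-1];cv2.imwrite(f'pics/{sys.argv[1]}s.png',cv2.resize(im[120:230,250:370],None,fx=5,fy=5,interpolation=cv2.INTER_CUBIC))
E
python3 st.py w19
```

```text
time: 34.73
tool_pos: [643.9, -105.3, 134.6]
tcp_rot: [-177.0, 2.6, 10.7]
ft_force: [0.7, -0.2, -1.3]
finger_gap: 9.0
[ 643.9 -105.3  134.6 -177.     2.6   10.7] [ 0.7 -0.2 -1.3] 9.0
move [ 0.1 -0.8 41.2]
```

View pics/w19.png

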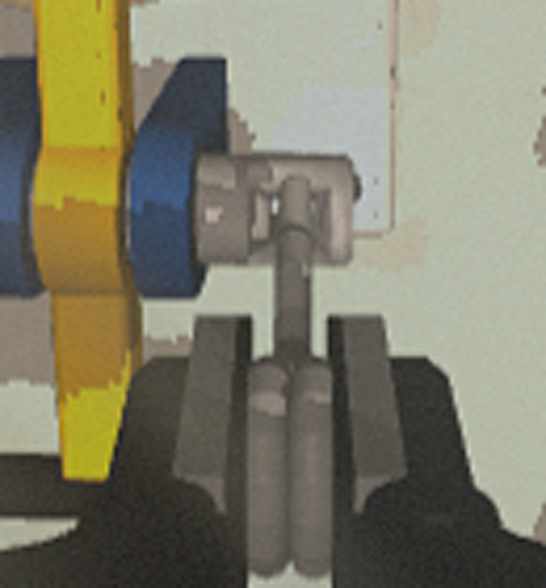

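View pics/w19s.png

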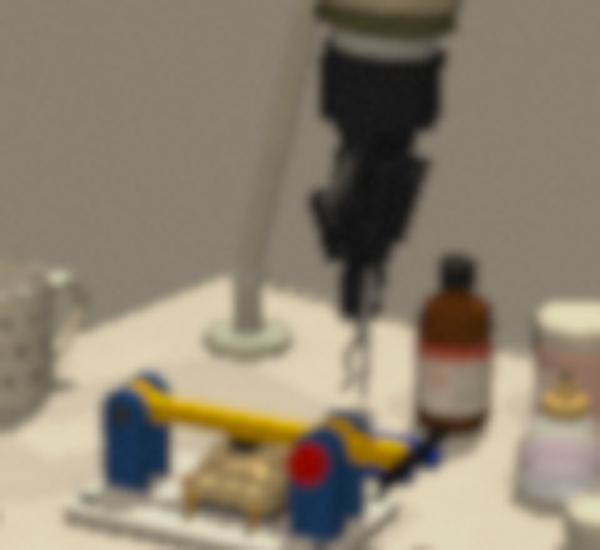

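```bash
python3 -m pendant '[[[0,-0.05,0.15,0],[0,-0.03,0.15,0],[0,0,0.15,0],[0,0,0.15,0],[0,0,0.15,0],[0,0,0.05,0],[0,0,0,0],[0,0,0,0],[0,0,0,0],[0,0,0,0]]]';python3 st.py w20
```

```text
time: 35.67
tool_pos: [642.1, -102.4, 116.0]
tcp_rot: [-176.9, 2.7, 10.7]
ft_force: [1.0, -1.3, -0.2]
finger_gap: 9.2
[ 642.1 -102.4  116.  -176.9    2.7   10.7] [ 1.  -1.3 -0.2] 9.2
move [ 0.6  1.5 22.4]
```

View pics/w20.png

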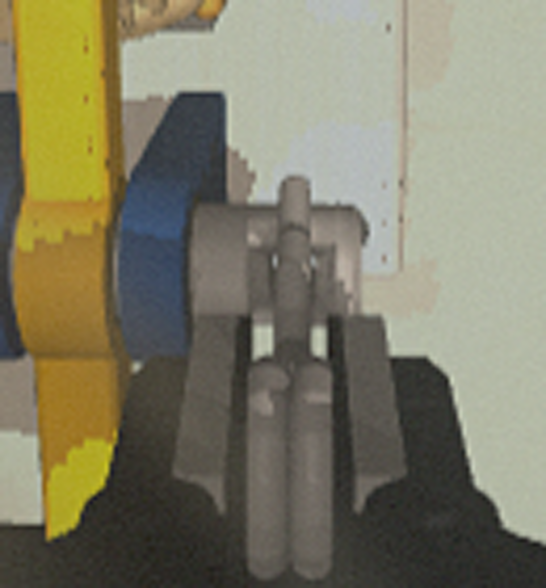

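View pics/w20s.png

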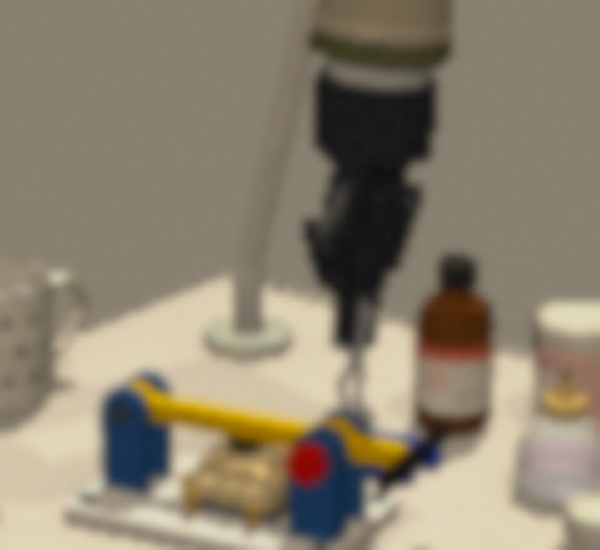

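```bash
python3 -m pendant '[[[0.02,0.05,0.15,0],[0,0.03,0.15,0],[0,0.03,0.15,0],[0,0,0.15,0],[0,0,0.12,0],[0,0,0,0],[0,0,0,0],[0,0,0,0],[0,0,0,0],[0,0,0,0]]]';python3 st.py w21
```

```text
time: 36.6
tool_pos: [642.3, -100.1, 104.3]
tcp_rot: [-176.6, 2.6, 10.8]
ft_force: [-0.9, 2.4, 0.5]
finger_gap: 8.6
[ 642.3 -100.1  104.3 -176.6    2.6   10.8] [-0.9  2.4  0.5] 8.6
move [-0.6  3.3 10.6]
```

View pics/w21.png

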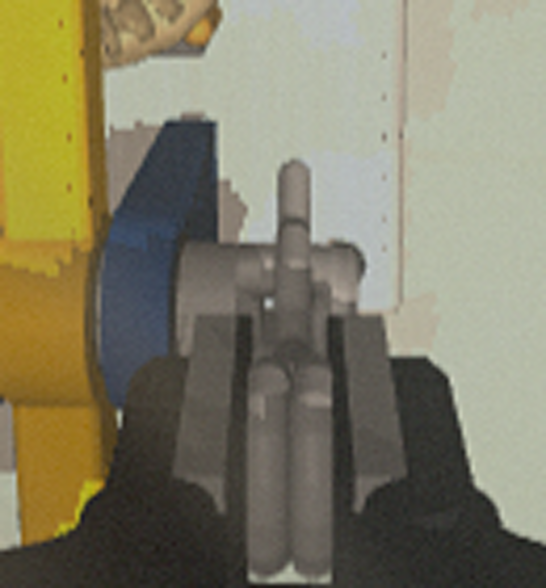

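```bash
python3 -m pendant '[[[0,0.1,0.15,0],[0,0.1,0.2,0],[0,0.08,0.25,0],[0,0.05,0.2,0],[0,0,0,0],[0,0,0,0],[0,0,0,0],[0,0,0,0],[0,0,0,0],[0,0,0,0]]]';python3 st.py w22
```

```text
time: 37.53
tool_pos: [642.5, -101.2, 90.8]
tcp_rot: [-176.1, 2.6, 10.9]
ft_force: [-1.9, 3.2, 2.3]
finger_gap: 8.8
[ 642.5 -101.2   90.8 -176.1    2.6   10.9] [-1.9  3.2  2.3] 8.8
move [-1.3  1.5 -2.9]
```

View pics/w22.png

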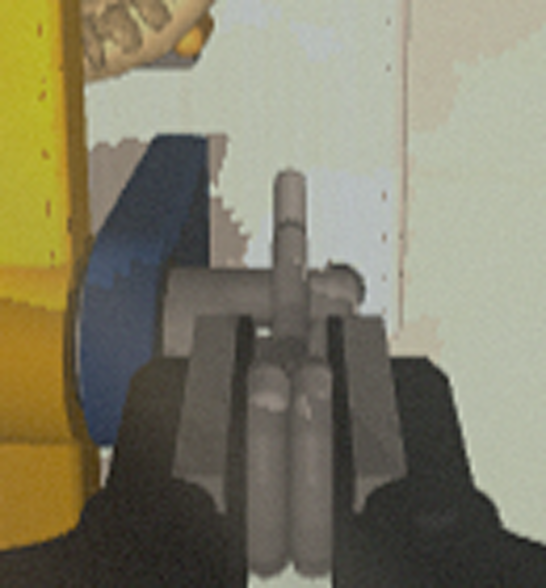

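View pics/w22s.png

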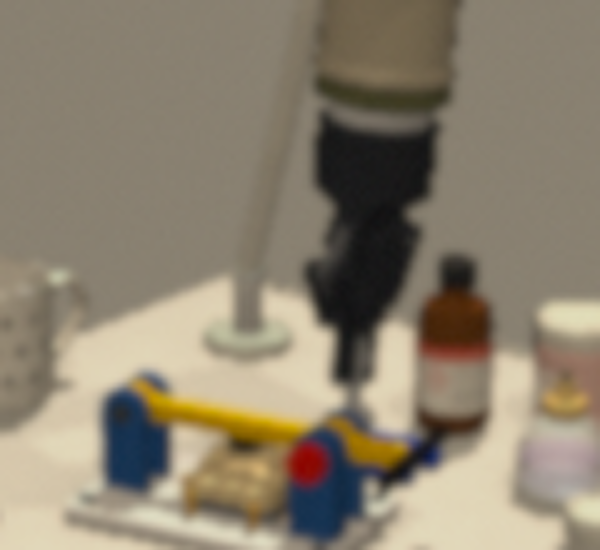

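```bash
python3 -m pendant '[[[-0.03,0.05,-0.1,0],[0,0,0,0],[0,0,0,0],[0,0,0,0],[0,0,0,0],[0,0,0,0],[0,0,0,0],[0,0,0,0],[0,0,0,0],[0,0,0,0]]]';python3 st.py
```

```text
time: 38.47
tool_pos: [642.4, -102.4, 92.4]
tcp_rot: [-176.1, 2.5, 10.9]
ft_force: [-1.3, 2.9, 1.7]
finger_gap: 8.9
[ 642.4 -102.4   92.4 -176.1    2.5   10.9] [-1.3  2.9  1.7] 8.9
move [-0.9  0.5 -1.2]
```

```bash
python3 -m pendant '[[[0,0,0,0],[0,0,0,0],[0,0,0,0],[0,0,0,0],[0,0,-0.1,0],[0,0,-0.3,0],[0,0,-0.6,0],[0,0,-0.8,0],[0,0,-0.8,0],[0,0,-0.5,0]]]' -0.5;python3 st.py; python3 -c "
from ins import *
im=snapshot('wrist')[:,:,::-1];cv2.imwrite('pics/w23.png',im)
im=snapshot('scene')[:,:,::-1];cv2.imwrite('pics/s23.png',cv2.resize(im[150:240,240:360],None,fx=6,fy=6,interpolation=cv2.INTER_CUBIC))"
```

```text
time: 39.3
tool_pos: [644.7, -108.2, 156.2]
tcp_rot: [-176.2, 2.8, 10.9]
ft_force: [-0.0, -0.3, 1.6]
finger_gap: 21.1
[ 644.7 -108.2  156.2 -176.2    2.8   10.9] [-0.  -0.3  1.6] 21.1
move [ 1.1 -1.5 62.8]
```

View pics/w23.png

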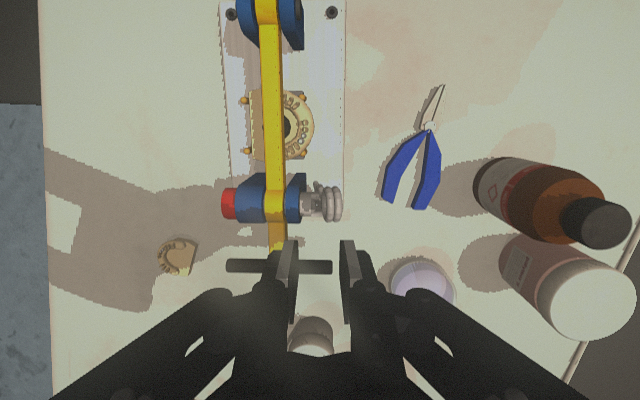

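View pics/s23.png

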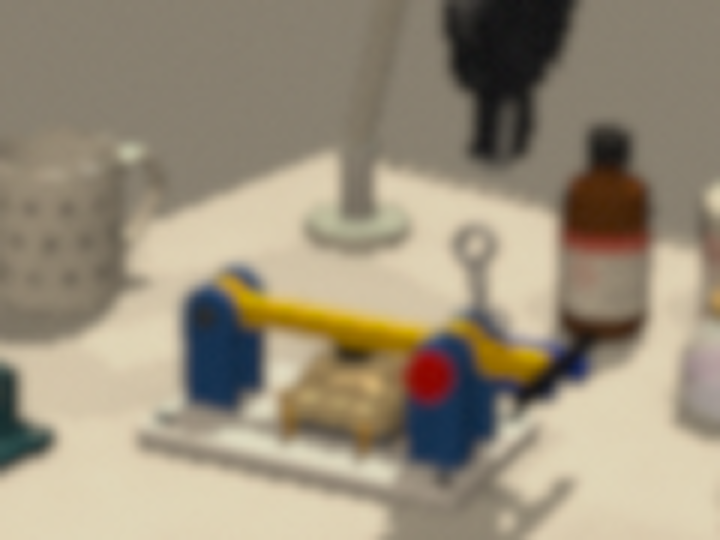

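```bash
python3 - <<'E'
from ins import *
im=snapshot('scene')[:,:,::-1];cv2.imwrite('pics/s24.png',cv2.resize(im[175:225,290:350],None,fx=12,fy=12,interpolation=cv2.INTER_CUBIC))
w=np.load("pw.npy");w0=sense();w=np.r_[w0['tool_pos'],w0['tcp_rot']];pose=(w[:3],w[3:])
im=snapshot('wrist')[:,:,::-1];cv2.imwrite('pics/w24.png',cv2.resize(im[160:240,210:370],None,fx=5,fy=5,interpolation=cv2.INTER_CUBIC))
c=J(-60.9+4.5,-35.9)
for z in (106,109,112,115,118): print(z,proj("scene",np.r_[c,z]).round(1),proj("wrist",np.r_[c,z],pose).round(1))
print("leg at pin top",proj("scene",np.r_[J(-60.9,-35.9),76]).round(1))
print("head ctr home",proj("scene",np.r_[J(-60.9,41),66]).round(1), proj("scene",np.r_[J(-60.9,44),66]).round(1))
E
```

```text
106 [319.8 192. ] [317.3 214. ]
109 [319.8 191.1] [317.  215.4]
112 [319.8 190.2] [316.8 216.8]
115 [319.8 189.3] [316.5 218.3]
118 [319.8 188.4] [316.3 219.8]
leg at pin top [320.9 201. ]
head ctr home [310.  212.7] [309.6 213.1]
```

View pics/s24.png

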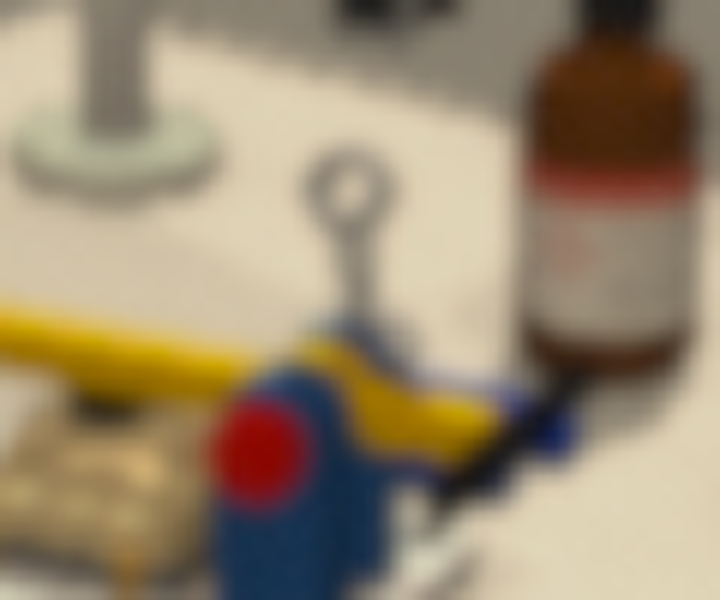

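View pics/w24.png

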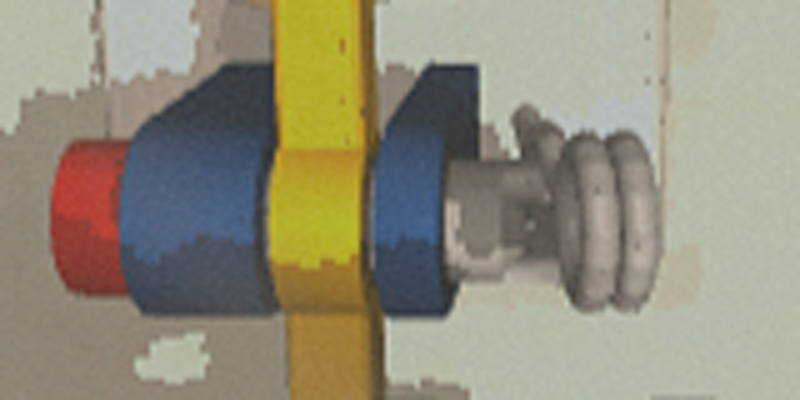

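```bash
python3 - <<'E'
from ins import *
w0=sense();w=np.r_[w0['tool_pos'],w0['tcp_rot']];pose=(w[:3],w[3:])
k=lambda P:((proj("wrist",P,pose)+.4-[210,160])*5).round(0)
print("hole",k(np.r_[J(-60.9,-35.9),76]),"pin end",k(np.r_[J(-60.9,-46.9),76]),"fork face",k(np.r_[J(-60.9,-19.9),66]),"head",k(np.r_[J(-60.9,41),66]))
print("fork top corner",k(np.r_[J(-44,-19.9),82]))
g=lambda u,v:(u/5+210-.4,v/5+160-.4)
P=back("wrist",g(612,222),111,pose);print("coil jig",toJ(P))
P=back("wrist",g(525,112),55,pose);print("bent tip jig",toJ(P),toJ(back("wrist",g(525,112),45,pose)))
E
```

```text
hole [554. 247.] pin end [626. 248.] fork face [457. 227.] head [ 81. 222.]
fork top corner [444. 146.]
coil jig [-46.88367318 -44.79765192]
bent tip jig [-44.36569024 -30.15863856] [-46.46372025 -29.53343747]
```

```bash
python3 -m pendant '[[[0,0.3,0,0],[0,0.3,0,0],[0,0.2,0,0],[0,0.1,0,0],[0,0,0,0],[0,0,0,0],[0,0,0,0],[0,0,0,0],[0,0,0,0],[0,0,0,0]]]' 0; python3 - <<'E'
from ins import *
w0=sense();w=np.r_[w0['tool_pos'],w0['tcp_rot']];np.save('pw.npy',w);pose=(w[:3],w[3:]);print(w.round(1))
im=snapshot('wrist')[:,:,::-1];cv2.imwrite('pics/w25.png',cv2.resize(im[110:210,230:370],None,fx=5.5,fy=5.5,interpolation=cv2.INTER_CUBIC))
k=lambda P:((proj("wrist",P,pose)+.4-[230,110])*5.5).round(0)
print("hole",k(np.r_[J(-60.9,-35.9),76]),"pin end",k(np.r_[J(-60.9,-46.9),76]),"fork face",k(np.r_[J(-60.9,-19.9),66]),"coil",k(np.r_[J(-56.4,-35.9),112]))
E
```

```text
time: 40.33
tool_pos: [644.4, -127.0, 145.7]
tcp_rot: [-175.9, 3.3, 10.8]
ft_force: [0.8, 0.2, 0.5]
finger_gap: 42.2
[ 644.4 -127.   145.7 -175.9    3.3   10.8]
hole [527. 430.] pin end [611. 431.] fork face [414. 412.] coil [516. 461.]
```

View pics/w25.png

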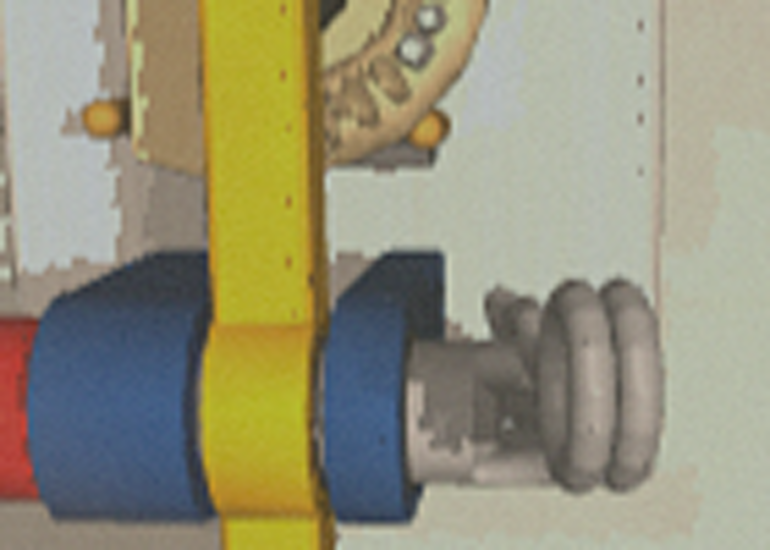

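```bash
python3 - <<'E'
from ins import *
from scipy.optimize import least_squares
w=np.load("pw.npy");pose=(w[:3],w[3:])
im=snapshot('top')[:,:,::-1];cv2.imwrite('pics/t26.png',cv2.resize(im[160:210,270:350],None,fx=9,fy=9,interpolation=cv2.INTER_CUBIC))
px=np.array([600/5.5+230-.4,385/5.5+110-.4]); sx=np.array([350/12+290-.4,192/12+175-.4])
r=least_squares(lambda P:np.r_[proj("wrist",P,pose)-px,proj("scene",P)-sx],[640,-100,111]);print(r.x,toJ(r.x),r.fun)
E
```

```text
[648.95680728 -92.94377112 106.21479021] [-48.86014904 -45.10017644] [-0.00688991 -0.01310927  0.07509949 -0.01282564]
```

View pics/t26.png

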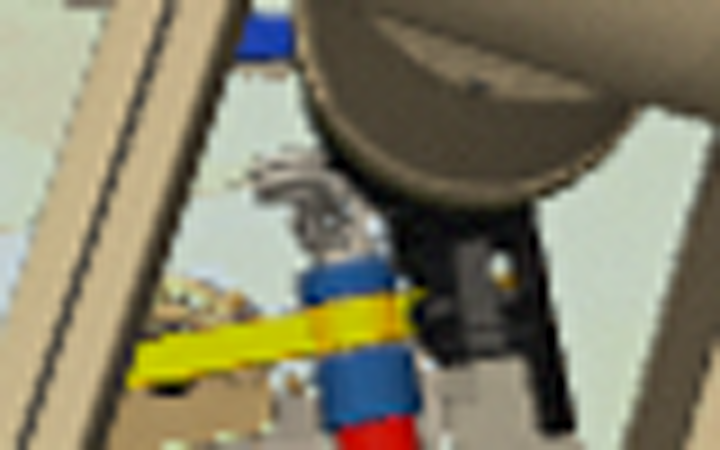

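```bash
cat > cg.py <<'E'
from ins import *
s=sense();w=np.r_[s['tool_pos'],s['tcp_rot']];np.save('pw.npy',w);R=RR(w);print(w.round(1),s['ft_force'].round(1),round(s['finger_gap'],1),round(s['time'],2))
C=np.array([649,-93,108.])
print('move to grasp coil',(R.T@(C-w[:3])+[0,0,18.7]).round(1))
U=np.r_[J(-56.4,-35.9),112]; print('move coil upright if held at -18.7',(R.T@(U-w[:3])+[-1.0,0,18.7]).round(1), 'tool z',R[:,2].round(3))
E
python3 cg.py
```

```text
[ 644.4 -126.9  145.7 -175.9    3.3   10.8] [-0.2  0.1  0.4] 42.9 40.43
move to grasp coil [ 13.  -29.8  58. ]
move coil upright if held at -18.7 [  2.6 -22.6  54. ] tool z [-0.07   0.059 -0.996]
```

```bash
python3 -m pendant '[[[0.15,-0.3,0,0],[0.2,-0.4,0,0],[0.15,-0.35,0.1,0],[0.1,-0.3,0.2,0],[0,-0.1,0.25,0],[0,0,0.25,0],[0,0,0.25,0],[0,0,0.2,0],[0,0,0,0],[0,0,0,0]]]'; python3 cg.py; python3 -c "
from ins import *
im=snapshot('wrist')[:,:,::-1];cv2.imwrite('pics/w27.png',cv2.resize(im[150:310,230:400],None,fx=3.7,fy=3.7,interpolation=cv2.INTER_CUBIC))"
```

```text
time: 41.27
tool_pos: [649.3, -89.6, 119.0]
tcp_rot: [-175.9, 3.4, 11.0]
ft_force: [1.0, 0.1, -0.2]
finger_gap: 42.6
[ 649.3  -89.6  119.  -175.9    3.4   11. ] [ 1.   0.1 -0.2] 42.6 41.27
move to grasp coil [-0.3  4.1 29.4]
move coil upright if held at -18.7 [-10.8  11.3  25.5] tool z [-0.071  0.059 -0.996]
```

View pics/w27.png

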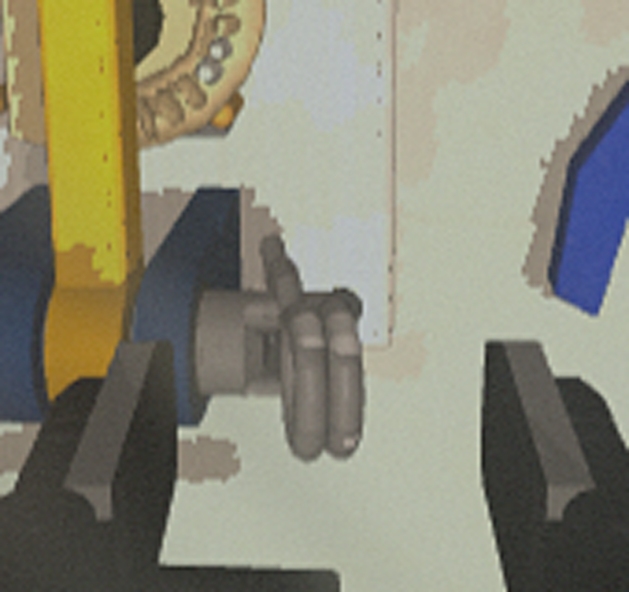

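```bash
python3 -m pendant '[[[0,0.08,0.2,0],[0,0.08,0.25,0],[0,0.04,0.25,0],[0,0,0.25,0],[0,0,0.2,0],[0,0,0.15,0],[0,0,0,0],[0,0,0,0],[0,0,0,0],[0,0,0,0]]]'; python3 cg.py
```

```text
time: 42.15
tool_pos: [648.0, -93.5, 90.0]
tcp_rot: [-175.9, 3.4, 10.9]
ft_force: [-0.3, 0.4, -0.9]
finger_gap: 42.8
[ 648.   -93.5   90.  -175.9    3.4   10.9] [-0.3  0.4 -0.9] 42.8 42.15
move to grasp coil [ 0.  -1.6  0.7]
move coil upright if held at -18.7 [-10.4   5.6  -3.3] tool z [-0.071  0.059 -0.996]
```

```bash
python3 -m pendant '[[[0,0,0,0],[0,0,0,0],[0,0,0,0],[0,0,0,0],[0,0,0,0],[-0.1,0.07,-0.03,0],[-0.1,0.07,-0.03,0],[-0.1,0.07,-0.05,0],[-0.1,0.05,-0.05,0],[0,0,0,0]]]' -1 40; python3 cg.py; python3 -c "
from ins import *
im=snapshot('wrist')[:,:,::-1];cv2.imwrite('pics/w28.png',cv2.resize(im[150:310,230:400],None,fx=3.7,fy=3.7,interpolation=cv2.INTER_CUBIC))"
```

```text
time: 42.98
tool_pos: [636.5, -96.8, 92.8]
tcp_rot: [-175.4, 3.9, 11.0]
ft_force: [0.0, 1.0, 0.1]
finger_gap: 9.5
[ 636.5  -96.8   92.8 -175.4    3.9   11. ] [0.  1.  0.1] 9.5 42.98
move to grasp coil [12.  -2.6  2.8]
move coil upright if held at -18.7 [ 1.5  4.5 -1.1] tool z [-0.082  0.065 -0.995]
```

View pics/w28.png

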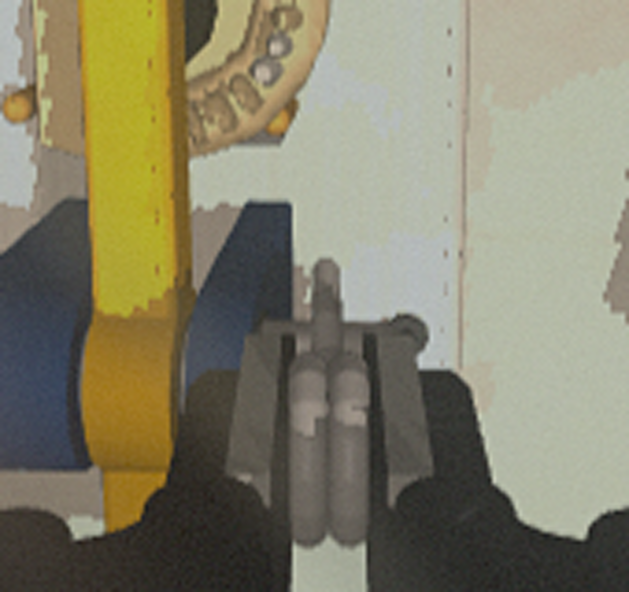

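```bash
python3 -m pendant '[[[0.03,0.1,-0.05,0],[0.03,0.1,-0.05,0],[0,0.08,0,0],[0,0,0,0],[0,0,0,0],[0,0,0,0],[0,0,0,0],[0,0,0,0],[0,0,0,0],[0,0,0,0]]]'; python3 cg.py; python3 -c "
from ins import *
im=snapshot('scene')[:,:,::-1];cv2.imwrite('pics/s29.png',cv2.resize(im[160:225,280:350],None,fx=9,fy=9,interpolation=cv2.INTER_CUBIC))
im=snapshot('wrist')[:,:,::-1];cv2.imwrite('pics/w29.png',cv2.resize(im[150:310,230:400],None,fx=3.7,fy=3.7,interpolation=cv2.INTER_CUBIC))"
```

```text
time: 43.87
tool_pos: [637.1, -98.2, 93.4]
tcp_rot: [-175.0, 4.2, 11.1]
ft_force: [-0.9, 2.8, -0.5]
finger_gap: 9.4
[ 637.1  -98.2   93.4 -175.     4.2   11.1] [-0.9  2.8 -0.5] 9.4 43.87
move to grasp coil [11.6 -4.1  3.5]
move coil upright if held at -18.7 [ 1.   3.  -0.4] tool z [-0.088  0.072 -0.994]
```

View pics/s29.png

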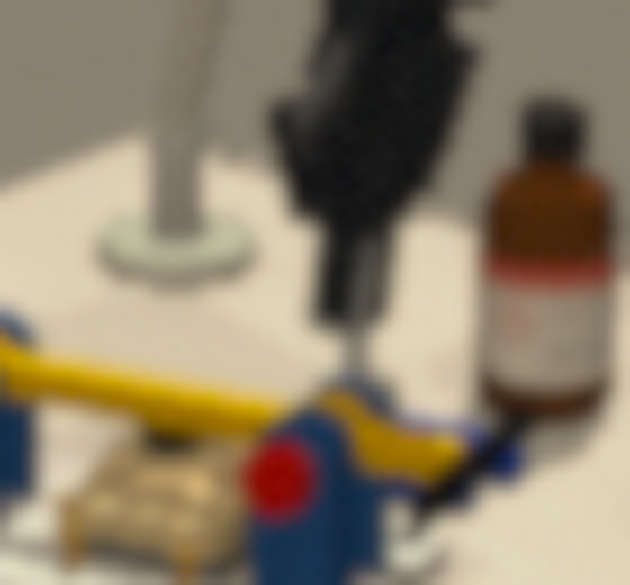

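View pics/w29.png

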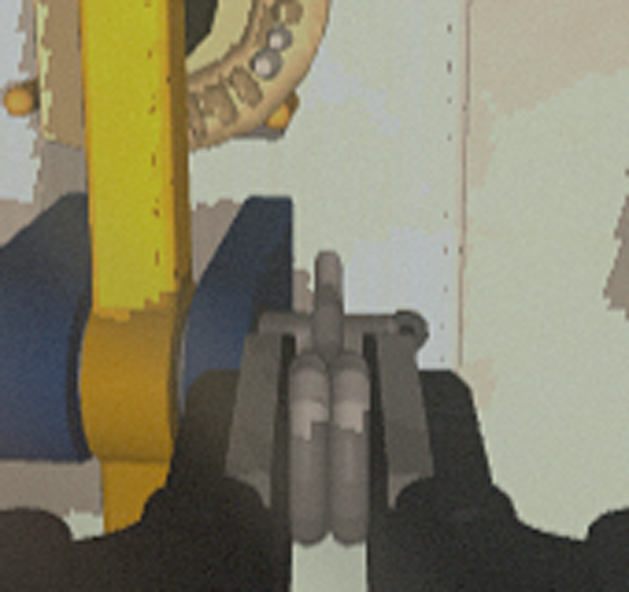

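```bash
python3 -m pendant '[[[0,0.05,-0.12,0],[0,0.05,-0.08,0],[0,0,0,0],[0,0,0,0],[0,0,0,0],[0,0,0,0],[0,0,0,0],[0,0,0,0],[0,0,0,0],[0,0,0,0]]]'; python3 cg.py
```

```text
time: 44.8
tool_pos: [636.8, -98.4, 95.5]
tcp_rot: [-174.7, 4.3, 11.2]
ft_force: [-0.4, 3.7, -1.8]
finger_gap: 9.1
[ 636.8  -98.4   95.5 -174.7    4.3   11.2] [-0.4  3.7 -1.8] 9.1 44.8
move to grasp coil [12.  -4.2  5.6]
move coil upright if held at -18.7 [1.5 2.9 1.6] tool z [-0.091  0.076 -0.993]
```

```bash
python3 -m pendant '[[[0,0,0,0],[0,0,0,0],[0,0,0,0],[0,0,0,0],[0,0,0,0],[0,0,0,0],[0,0,0,0],[0,0,0,0],[0,0,0,0],[0,0,0,0]]]' -0.6; python3 cg.py; python3 -c "
from ins import *
im=snapshot('wrist')[:,:,::-1];cv2.imwrite('pics/w30.png',cv2.resize(im[150:310,230:400],None,fx=3.7,fy=3.7,interpolation=cv2.INTER_CUBIC))"
```

```text
time: 45.63
tool_pos: [638.7, -102.2, 98.1]
tcp_rot: [-175.1, 4.1, 11.1]
ft_force: [0.5, -0.1, 0.2]
finger_gap: 17.3
[ 638.7 -102.2   98.1 -175.1    4.1   11.1] [ 0.5 -0.1  0.2] 17.3 45.63
move to grasp coil [11.1 -8.   8.6]
move coil upright if held at -18.7 [ 0.6 -0.9  4.6] tool z [-0.085  0.07  -0.994]
```

View pics/w30.png

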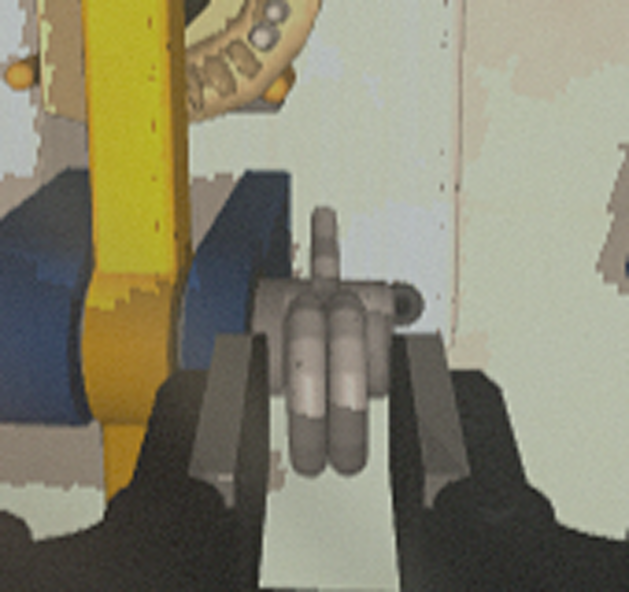

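```bash
python3 -m pendant '[[[0,0,0,0],[0,0,0,0],[-0.03,-0.03,-0.4,0],[-0.05,-0.05,-0.7,0],[-0.05,-0.05,-0.7,0],[0,0.3,-0.6,0],[0,0.4,-0.2,0],[0,0.3,0,0],[0,0,0,0],[0,0,0,0]]]' -0.2; python3 - <<'E'
from ins import *
w0=sense();w=np.r_[w0['tool_pos'],w0['tcp_rot']];np.save('pw.npy',w);pose=(w[:3],w[3:]);print(w.round(1),w0['time'])
im=snapshot('wrist')[:,:,::-1];cv2.imwrite('pics/w31f.png',im);cv2.imwrite('pics/w31.png',cv2.resize(im[110:250,230:370],None,fx=4.2,fy=4.2,interpolation=cv2.INTER_CUBIC))
im=snapshot('scene')[:,:,::-1];cv2.imwrite('pics/s31.png',cv2.resize(im[175:225,290:350],None,fx=10,fy=10,interpolation=cv2.INTER_CUBIC))
k=lambda P:((proj("wrist",P,pose)+.4-[230,110])*4.2).round(0)
print("hole",k(np.r_[J(-60.9,-35.9),76]),"pin end",k(np.r_[J(-60.9,-46.9),76]),"fork face",k(np.r_[J(-60.9,-19.9),66]),"coil",k(np.r_[J(-56.4,-35.9),112]))
E
```

```text
time: 46.52
tool_pos: [645.9, -126.6, 157.3]
tcp_rot: [-175.3, 3.8, 11.1]
ft_force: [-0.2, 0.9, -0.2]
finger_gap: 34.5
[ 645.9 -126.6  157.3 -175.3    3.8   11.1] 46.5167
hole [401. 319.] pin end [461. 320.] fork face [319. 307.] coil [390. 337.]
```

View pics/w31.png

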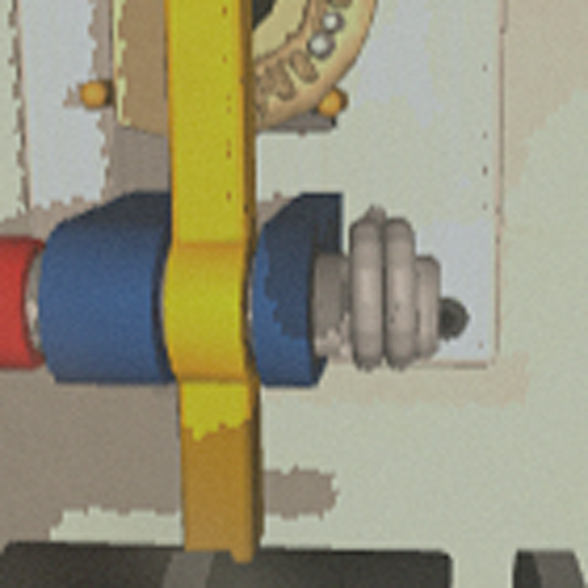

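View pics/s31.png

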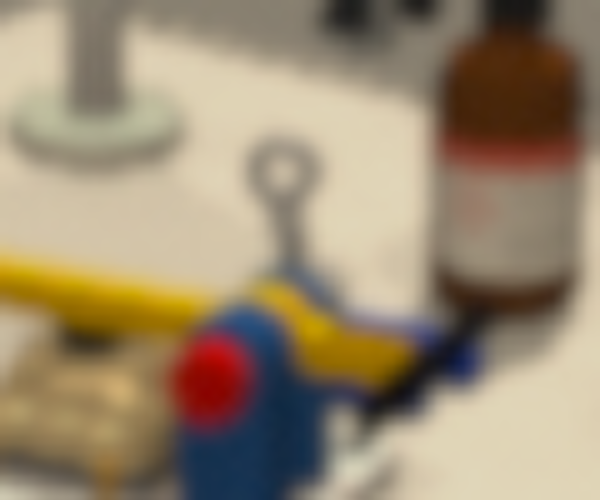

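```bash
python3 - <<'E'
from ins import *
from scipy.optimize import least_squares
w=np.load("pw.npy");pose=(w[:3],w[3:])
px=np.array([384/4.2+230-.4,292/4.2+110-.4]); sx=np.array([283/10+290-.4,172/10+175-.4])
r=least_squares(lambda P:np.r_[proj("wrist",P,pose)-px,proj("scene",P)-sx],[640,-100,111]);print(r.x,toJ(r.x),r.fun)
g=lambda u,v:(u/4.2+230-.4,v/4.2+110-.4)
print("head outer",toJ(back("wrist",g(0,300),66,pose)),"gap",toJ(back("wrist",g(28,300),70,pose)),toJ(back("wrist",g(42,300),70,pose)))
print("pin end",toJ(back("wrist",g(438,305),68,pose)))
im=cv2.imread('pics/w31f.png');cv2.imwrite('pics/w31g.png',cv2.resize(im[145:215,205:355],None,fx=5.3,fy=5.3,interpolation=cv2.INTER_CUBIC))
E
```

```text
[638.92443482 -96.47192305 106.00269287] [-50.44592856 -34.58439513] [ 0.00335006  0.00655666 -0.03494522  0.00447521]
head outer [-60.57177973  41.81018552] gap [-59.69924431  34.92902728] [-59.6539411   32.22829068]
pin end [-59.72861128 -42.50208212]
```

View pics/w31g.png

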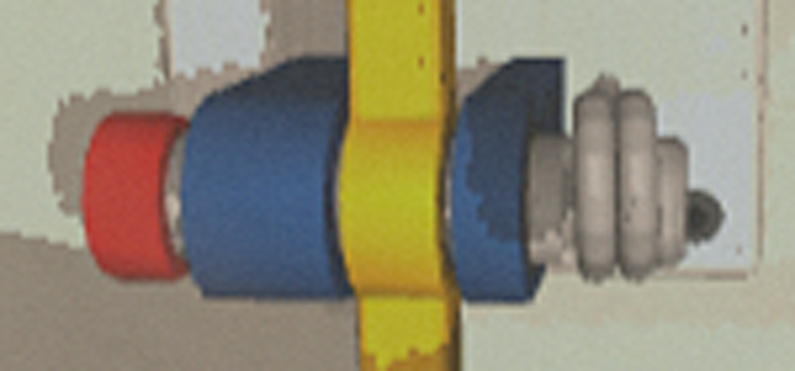

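```bash
python3 -c "
from jig import *
print(J(-61,80),toJ([645.9,-126.6]))"; python3 plan.py 530.6 -128 125 11 9
```

```text
[ 528.34728013 -128.31002746] [-81.34744501 -35.79096521]
at [ 645.5 -126.2  156.7] [-175.2    3.9   11.1] gap 34.2 F [ 0.6 -0.1 -0.1] t 46.62
d tool [-110.7  -17.    40.8] dyaw -0.1
[[[-0.6, -0.09, 0.25, 0], [-0.6, -0.09, 0.2, 0], [-0.6, -0.1, 0.25, 0], [-0.6, -0.09, 0.2, 0], [-0.65, -0.1, 0.25, 0], [-0.6, -0.09, 0.2, 0], [-0.65, -0.1, 0.25, 0.01], [-0.6, -0.09, 0.2, 0], [-0.65, -0.1, 0.25, 0.01]]]
-> [ 530.3 -128.   124.8] 11.0
```

```bash
python3 -m pendant '[[[-0.6,-0.09,0.1,0],[-0.7,-0.09,0.1,0],[-0.7,-0.1,0.1,0],[-0.7,-0.1,0.1,0],[-0.7,-0.1,0.2,0],[-0.7,-0.1,0.2,0],[-0.6,-0.1,0.3,0],[-0.4,-0.1,0.4,0],[-0.1,0,0.4,0],[0,0,0.3,0]]]' -1;python3 plan.py 528 -128.3 50 11 6
```

```text
time: 47.45
tool_pos: [528.3, -124.1, 112.9]
tcp_rot: [-174.9, 4.4, 11.2]
ft_force: [0.4, 0.6, 0.8]
finger_gap: -0.4
at [ 528.3 -124.1  112.9] [-174.9    4.4   11.2] gap -0.4 F [0.4 0.6 0.8] t 47.45
d tool [ 3.6  9.6 62.2] dyaw -0.2
[[[0.03, 0.08, 0.5, 0.01], [0.03, 0.08, 0.5, 0.01], [0.03, 0.08, 0.55, 0.01], [0.03, 0.08, 0.5, 0.01], [0.03, 0.08, 0.55, 0], [0.03, 0.08, 0.5, 0.01]]]
-> [ 528.  -128.3   50.2] 11.0
```

```bash
python3 -m pendant '[[[0.03,0.08,0.5,0],[0.03,0.08,0.5,0],[0.03,0.08,0.5,0],[0.03,0.08,0.5,0],[0.03,0.05,0.5,0],[0.03,0.05,0.4,0],[0,0,0.2,0],[0,0,0,0],[0,0,0,0],[0,0,0,0]]]' ;python3 -c "
from ins import *
s=sense();print(toJ(s['tool_pos']),s['ft_force'])"
```

```text
time: 48.28
tool_pos: [527.0, -126.1, 39.1]
tcp_rot: [-174.7, 4.7, 11.3]
ft_force: [-0.1, -0.6, 0.3]
finger_gap: -0.1
[-58.62673958  80.90409115] [-0.14815063 -0.61222832  0.25384023]
```

```bash
python3 -m pendant '[[[0.2,0.03,-0.15,0],[0.25,0.03,-0.15,0],[0.25,0.03,-0.1,0],[0.15,0,0,0],[0.12,0,0,0],[0.12,0,0,0],[0.12,0,0,0],[0.1,0,0,0],[0.1,0,0,0],[0.1,0,0,0]]]' ;python3 -c "
from ins import *
s=sense();print(toJ(s['tool_pos']),s['ft_force'])
im=snapshot('scene')[:,:,::-1];cv2.imwrite('pics/s32.png',cv2.resize(im[160:225,280:350],None,fx=9,fy=9,interpolation=cv2.INTER_CUBIC))"
```

```text
time: 49.12
tool_pos: [549.5, -125.2, 48.6]
tcp_rot: [-174.6, 6.1, 11.4]
ft_force: [-13.7, -1.9, 9.9]
finger_gap: -0.1
[-61.94771601  58.62477867] [-13.67511195  -1.9129859    9.85481474]
```

View pics/s32.png

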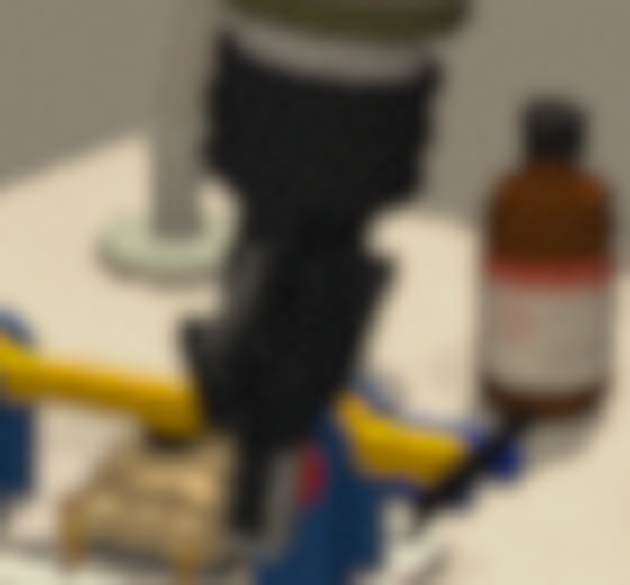

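```bash
python3 -m pendant '[[[-0.3,0,0,0],[-0.4,0,0,0],[-0.3,0,-0.3,0],[-0.1,0,-0.8,0],[0,0,-1,0],[0,0,-1,0],[0,0,-1,0],[0.2,0,-1,0],[0.7,0.1,-0.6,0],[0.8,0.1,-0.2,0]]]' -0.2;python3 plan.py 643 -130 165 11 8
```

```text
time: 50.0
tool_pos: [573.1, -136.1, 171.2]
tcp_rot: [-174.5, 6.2, 11.3]
ft_force: [-0.1, -0.6, -1.0]
finger_gap: 34.0
at [ 573.1 -136.1  171.2] [-174.5    6.2   11.3] gap 34.0 F [-0.1 -0.6 -1. ] t 50.0
d tool [70.1  7.5 -2.1] dyaw -0.3
[[[0.45, 0.05, -0.01, 0.01], [0.45, 0.05, -0.01, 0.01], [0.45, 0.05, -0.01, 0.01], [0.45, 0.04, -0.01, 0.01], [0.45, 0.04, -0.02, 0.01], [0.4, 0.05, -0.01, 0.01], [0.45, 0.04, -0.02, 0], [0.4, 0.05, -0.01, 0.01]]]
-> [ 642.9 -130.   164.9] 11.0
```

```bash
python3 -m pendant '[[[0.5,0.05,-0.02,0],[0.5,0.05,-0.02,0],[0.5,0.05,-0.02,0],[0.5,0.05,-0.02,0],[0.5,0.05,-0.02,0],[0.4,0.05,0,0],[0.2,0,0,0],[0,0,0,0],[0,0,0,0],[0,0,0,0]]]'; cat > look.py <<'E'
from ins import *
import sys; n=sys.argv[1]
w0=sense();w=np.r_[w0['tool_pos'],w0['tcp_rot']];np.save('pw.npy',w);pose=(w[:3],w[3:]);print(w.round(1),w0['time'])
o=proj("wrist",np.r_[J(-60.9,-5),80],pose).round()-[75,50]; x0,y0=int(max(o[0],0)),int(max(o[1],0)); print("crop",x0,y0,"scale 5")
im=snapshot('wrist')[:,:,::-1];cv2.imwrite(f'pics/{n}.png',cv2.resize(im[y0:y0+110,x0:x0+150],None,fx=5,fy=5,interpolation=cv2.INTER_CUBIC))
im=snapshot('scene')[:,:,::-1];cv2.imwrite(f'pics/{n}s.png',cv2.resize(im[175:225,290:350],None,fx=10,fy=10,interpolation=cv2.INTER_CUBIC))
k=lambda P:((proj("wrist",P,pose)+.4-[x0,y0])*5).round(0)
print("hole",k(np.r_[J(-60.9,-35.9),76]),"pin end",k(np.r_[J(-60.9,-46.9),66]),"fork face",k(np.r_[J(-60.9,-19.9),66]),"coil",k(np.r_[J(-56.4,-35.9),112]))
E
python3 look.py w33
```

```text
time: 50.83
tool_pos: [642.9, -130.7, 176.0]
tcp_rot: [-174.9, 5.3, 11.3]
ft_force: [0.1, -0.1, -1.0]
finger_gap: 34.2
[ 642.9 -130.7  176.  -174.9    5.3   11.3] 50.8333
crop 221 128 scale 5
hole [567. 251.] pin end [634. 243.] fork face [476. 239.] coil [556. 263.]
```

View pics/w33.png

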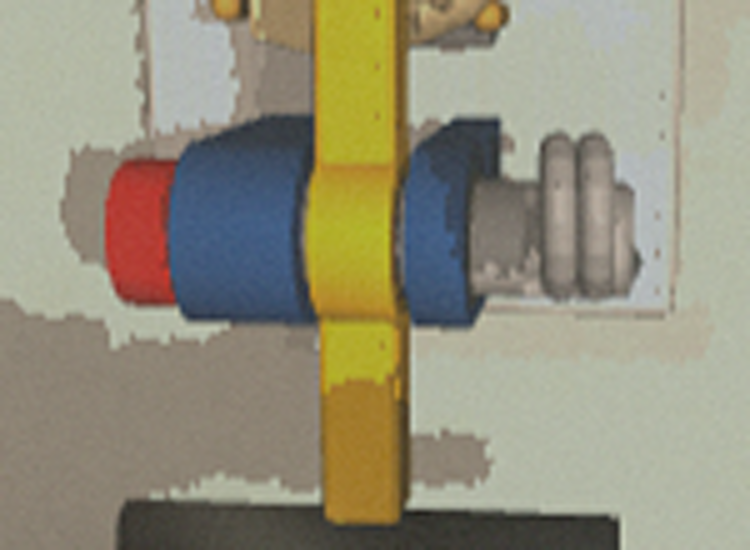

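View pics/w33s.png

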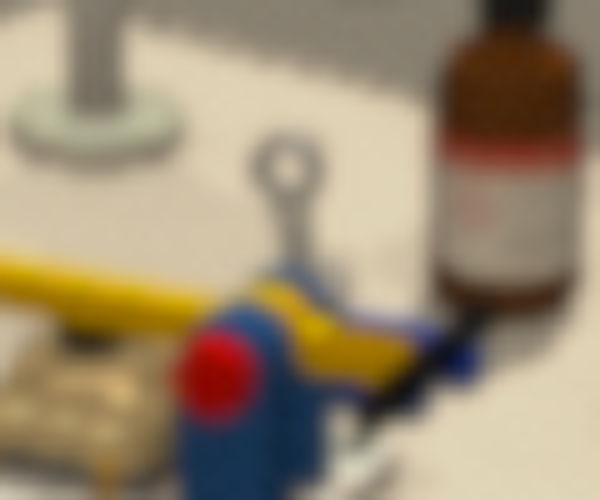

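```bash
python3 - <<'E'
from ins import *
from scipy.optimize import least_squares
w=np.load("pw.npy");pose=(w[:3],w[3:])
px=np.array([577/5+221-.4,216/5+128-.4])
im=cv2.imread('pics/w33s.png')
# refine ring centre in scene: visually 288,170 ; head (217,377)
for sx in ((288,170),(288,168)):
    s=np.array(sx)/10+[290,175]-.4
    r=least_squares(lambda P:np.r_[proj("wrist",P,pose)-px,proj("scene",P)-s],[640,-100,111]);print(r.x.round(1),toJ(r.x).round(1),r.fun.round(2))
print("head scene meas",np.array([217,377])/10+[290,175]-.4,"pred",proj("scene",np.r_[J(-60.9,41),66]))
# coil apparent size in wrist -> depth: rows extents
g=lambda u,v:(u/5+221-.4,v/5+128-.4)
for z in (103,106,109,112,115): 
    a,b=[back("wrist",g(577,v),z,pose) for v in(132,299)]; c,d=[back("wrist",g(u,216),z,pose) for u in(541,614)]; print(z,np.linalg.norm(a-b).round(1),np.linalg.norm(c-d).round(1))
E
```

```text
[642.8 -96.  105.4] [-50.7 -38.5] [-0.01 -0.01  0.06 -0.01]
[642.8 -95.9 106.1] [-50.6 -38.5] [-0.   -0.01  0.04 -0.  ]
head scene meas [311.3 212.3] pred [310.03651355 212.73269116]
103 24.4 10.6
106 24.1 10.4
109 23.7 10.3
112 23.4 10.1
115 23.1 10.0
```

```bash
sed -i 's/C=np.array(.*/C=np.array([642.8,-96,107.5])/' cg.py; python3 cg.py
```

```text
[ 642.8 -130.8  176.  -174.9    5.3   11.3] [1.1 0.6 0.2] 34.2 50.93
move to grasp coil [ 13.1 -27.9  89.1]
move coil upright if held at -18.7 [  9.1 -22.6  84.3] tool z [-0.108  0.07  -0.992]
```

```bash
python3 -m pendant '[[[0.12,-0.25,0,0],[0.15,-0.3,0.2,0],[0.13,-0.3,0.4,0],[0.1,-0.25,0.5,0],[0.05,-0.15,0.6,0],[0.03,-0.05,0.6,0],[0,0,0.5,0],[0,0,0.4,0],[0,0,0.1,0],[0,0,0,0]]]';python3 cg.py
```

```text
time: 51.77
tool_pos: [639.2, -93.6, 102.1]
tcp_rot: [-174.8, 5.6, 11.4]
ft_force: [-0.5, -0.6, 0.3]
finger_gap: 34.5
[ 639.2  -93.6  102.1 -174.8    5.6   11.4] [-0.5 -0.6  0.3] 34.5 51.77
move to grasp coil [ 2.5  2.5 12.8]
move coil upright if held at -18.7 [-1.5  7.8  8.1] tool z [-0.112  0.071 -0.991]
```

```bash
python3 -m pendant '[[[0.08,0.08,0.15,0],[0.06,0.05,0.2,0],[0,0,0.15,0],[0,0,0.1,0],[0,0,0,0],[0,0,0,0],[0,0,0,0],[0,0,0,0],[0,0,0,0],[0,0,0,0]]]';python3 cg.py;  python3 -c "
from ins import *
im=snapshot('wrist')[:,:,::-1];cv2.imwrite('pics/w34.png',cv2.resize(im[150:310,230:400],None,fx=3.7,fy=3.7,interpolation=cv2.INTER_CUBIC))"
```

```text
time: 52.6
tool_pos: [643.0, -96.6, 90.9]
tcp_rot: [-174.9, 5.3, 11.3]
ft_force: [0.3, -0.7, -0.3]
finger_gap: 33.9
[ 643.   -96.6   90.9 -174.9    5.3   11.3] [ 0.3 -0.7 -0.3] 33.9 52.6
move to grasp coil [-1.6 -2.1  2.3]
move coil upright if held at -18.7 [-5.6  3.2 -2.4] tool z [-0.108  0.07  -0.992]
```

View pics/w34.png

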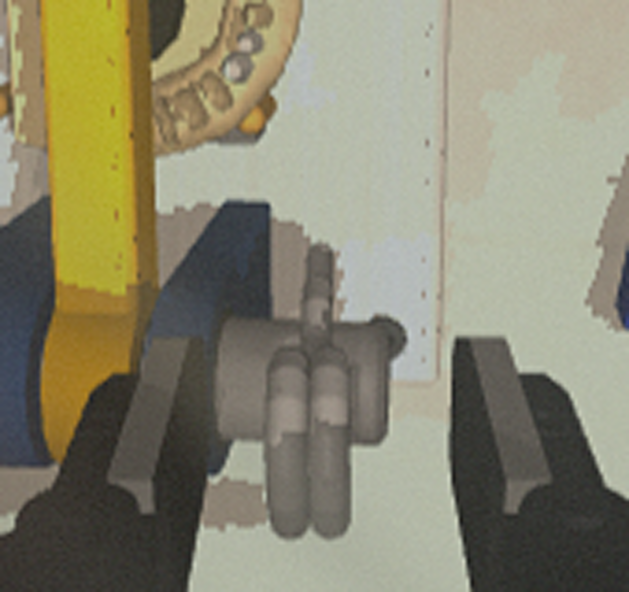

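```bash
python3 -m pendant '[[[-0.08,0,0,0],[0,0,0,0],[0,0,0,0],[0,0,0,0],[0,0,0,0],[0,0,0,0],[0,0,0,0],[0,0,0,0],[0,0,0,0],[0,0,0,0]]]' -1 40;python3 cg.py; python3 -m pendant '[[[0,0.03,-0.12,0],[0,0,-0.12,0],[0,0,0,0],[0,0,0,0],[0,0,0,0],[0,0,0,0],[0,0,0,0],[0,0,0,0],[0,0,0,0],[0,0,0,0]]]';python3 cg.py
```

```text
time: 53.48
tool_pos: [641.7, -96.9, 91.7]
tcp_rot: [-174.9, 5.3, 11.3]
ft_force: [-0.9, -0.1, 0.4]
finger_gap: 9.1
[ 641.7  -96.9   91.7 -174.9    5.3   11.3] [-0.9 -0.1  0.4] 9.1 53.48
move to grasp coil [-0.2 -2.1  3. ]
move coil upright if held at -18.7 [-4.2  3.2 -1.7] tool z [-0.107  0.069 -0.992]
time: 54.32
tool_pos: [641.7, -97.7, 96.0]
tcp_rot: [-174.8, 5.4, 11.3]
ft_force: [-0.2, -0.6, -0.3]
finger_gap: 9.3
[ 641.7  -97.7   96.  -174.8    5.4   11.3] [-0.2 -0.6 -0.3] 9.3 54.32
move to grasp coil [ 0.3 -2.5  7.2]
move coil upright if held at -18.7 [-3.7  2.8  2.5] tool z [-0.109  0.07  -0.992]
```

```bash
python3 -m pendant '[[[0,0.03,-0.1,0],[0,0,-0.1,0],[0,0,0,0],[0,0,0,0],[0,0,0,0],[0,0,0,0],[0,0,0,0],[0,0,0,0],[0,0,0,0],[0,0,0,0]]]';python3 cg.py; python3 -c "
from ins import *
im=snapshot('wrist')[:,:,::-1];cv2.imwrite('pics/w35.png',cv2.resize(im[150:310,230:400],None,fx=3.7,fy=3.7,interpolation=cv2.INTER_CUBIC))"
```

```text
time: 55.15
tool_pos: [641.6, -97.1, 98.7]
tcp_rot: [-174.7, 5.5, 11.3]
ft_force: [-0.5, 1.4, -2.9]
finger_gap: 9.2
[ 641.6  -97.1   98.7 -174.7    5.5   11.3] [-0.5  1.4 -2.9] 9.2 55.15
move to grasp coil [ 0.6 -1.7  9.9]
move coil upright if held at -18.7 [-3.5  3.6  5.2] tool z [-0.111  0.072 -0.991]
```

View pics/w35.png

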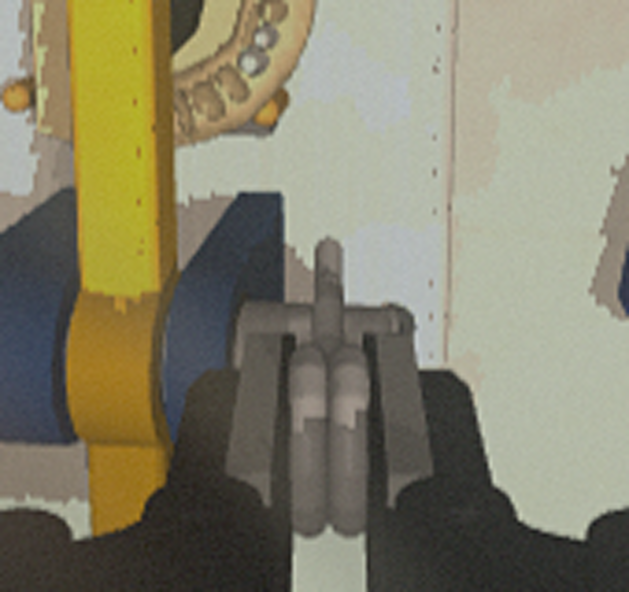

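```bash
python3 -m pendant '[[[0,0.12,0.1,0],[0,0.12,0.07,0],[0,0.08,0,0],[0,0,0,0],[0,0,0,0],[0,0,0,0],[0,0,0,0],[0,0,0,0],[0,0,0,0],[0,0,0,0]]]';python3 cg.py
```

```text
time: 56.03
tool_pos: [642.1, -99.5, 95.5]
tcp_rot: [-174.3, 5.5, 11.5]
ft_force: [-0.7, 2.6, -0.6]
finger_gap: 9.7
[ 642.1  -99.5   95.5 -174.3    5.5   11.5] [-0.7  2.6 -0.6] 9.7 56.03
move to grasp coil [ 0.2 -4.4  7. ]
move coil upright if held at -18.7 [-3.8  0.8  2.2] tool z [-0.113  0.079 -0.99 ]
```

```bash
python3 -m pendant '[[[0,0,0,0],[0,0,0,0],[0,0,0,0],[0,0,0,0],[0,0,0,0],[-0.05,-0.05,-0.5,0],[-0.08,-0.08,-0.8,0],[-0.08,-0.08,-0.8,0],[-0.08,0.2,-0.8,0],[0,0.4,-0.3,0]]]' -0.3;python3 -m pendant '[[[0,0.4,0,0],[0,0.2,0,0],[0,0,0,0],[0,0,0,0],[0,0,0,0],[0,0,0,0],[0,0,0,0],[0,0,0,0],[0,0,0,0],[0,0,0,0]]]';python3 look.py w36
```

```text
time: 56.87
tool_pos: [644.1, -114.7, 162.1]
tcp_rot: [-174.4, 5.6, 11.4]
ft_force: [-0.3, -0.0, 0.6]
finger_gap: 30.1
time: 57.7
tool_pos: [645.9, -129.1, 158.5]
tcp_rot: [-174.4, 5.7, 11.4]
ft_force: [-0.2, -0.0, -0.2]
finger_gap: 29.9
[ 645.9 -129.1  158.5 -174.4    5.7   11.4] 57.7
crop 214 134 scale 5
hole [579. 251.] pin end [653. 242.] fork face [484. 237.] coil [562. 266.]
```

View pics/w36.png

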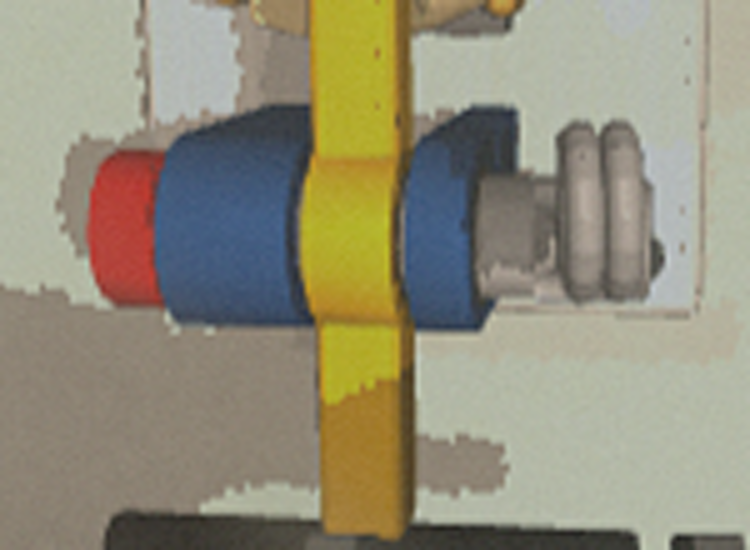

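View pics/w36s.png

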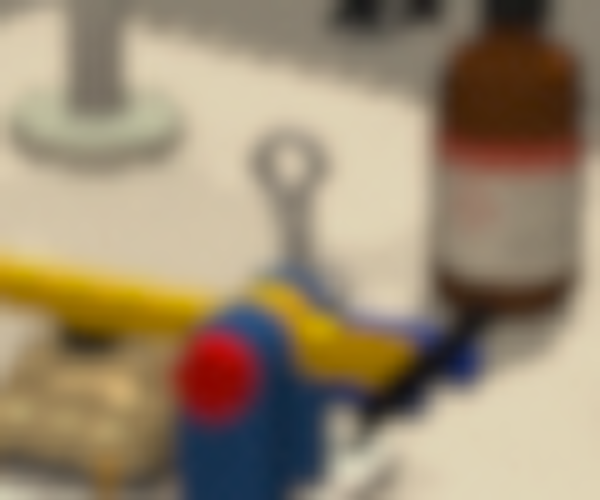

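```bash
python3 - <<'E'
from h import *
cv2.imwrite('pics/t37.png',snapshot('top')[:,:,::-1]); cv2.imwrite('pics/s37.png',snapshot('scene')[:,:,::-1]); print(sense()['time'])
E
```

```text
57.9
```

View pics/t37.png

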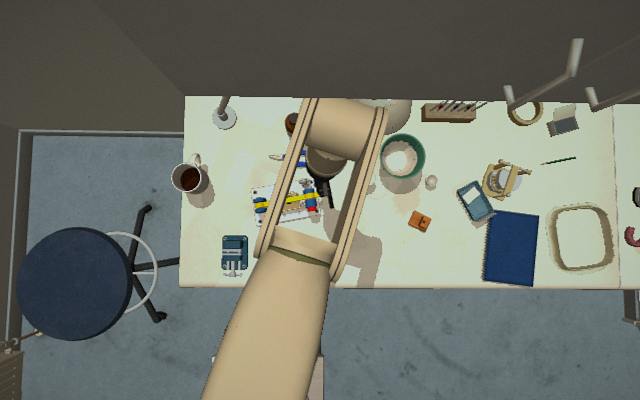

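View pics/s37.png

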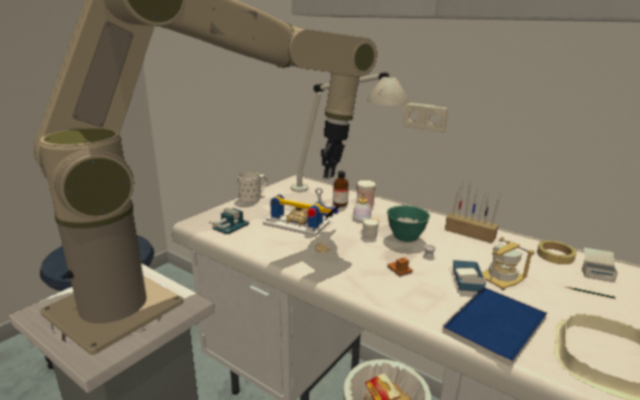

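Everything else on the bench stands where it was, and the gripper is clear of the work. I'm handing in.

```bash
python3 -c "
from bench import *
print(hand_in())"
```

```text
the job is handed in; nothing more can be done
None
```

I handed the job in at about 58 s. The model is clamped, the pin is home and the clip is on it, but the clip leans about 10°, and I could not see its bent leg holding the pin.

**What I did**
- I set the larger cast teeth up between the dowels with its heel towards the pin's head.
- I swung the bar down in the fork until further downward commands no longer moved it, at an angle of about 0. Only then did I push the pin home.
- I pulled the R-clip from its rack and pushed its straight leg down through the cross-hole. I felt resistance going down, then free travel, then resistance again when lifting, so I left it between those two.

**What the last checks showed**
- The cast is inside all the dowels. The bar is down, and the pin's red head is flush with the fork.
- The other things on the bench look unmoved as far as the last pictures show them; the arm hid part of the bench from the top camera. The gripper stands clear of everything.

**What went wrong or disagreed**
- **Pin drawn out:** straightening the clip pulled the pin out by about 3–4 mm. I pushed it home again, and a later picture showed it still flush.
- **Clip lean:** the clip leans about 6° outward along the pin and about 8° towards the hinge. I left it, because straightening it further risked drawing the pin out again.
- **Clip depth:** the force readings put it within the range where the bow holds the pin. Measurements of the coil's height from the pictures disagreed by 5 to 10 mm (105 to 115 mm), and I did not see the bow around the pin directly.
- **Tool tilt:** the tool drifted to about 8° off vertical over the run.
- **Push force:** during the first pin push the wrist force read about 54 N (42 N back, 33 N up). It came from the fingertips on the pin's head, as far as I can tell.

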